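# Scoop up the seized lottery balls and swap the tubs

## Robot

A 6-joint arm with a two-finger parallel gripper is mounted at the origin on the work surface. World frame = base frame: x ahead of the robot, y to its left, z up, the work surface at z = 0. Lengths are in m, angles in rad, forces in N, time in s.
With the tool pointing down it reaches from about 0.25 to 0.725 m from the base axis. Payload 4 kg.
Tool frame: the origin (TCP) lies on the centre line of the jaws, within the pads' length; the fingertips stand 22 mm ahead of it and the grasp point (between the pads) lies 3 mm ahead of it (bot.tip_reach is the distance from the TCP to the fingertips, in m); z points along the fingers, y is the line along which they close (so a half turn about z gives the same grasp; the last joint's range is limited). The gripper opens to 85 mm and grips with 20 to 120 N. Pads are 22 mm wide; open, the fingers measure 114 mm over their backs; the gripper's body (76 mm by 85 mm) begins 54 mm behind the grasp point. The pads swing forward as they close: fully open they stand 13 mm farther back than shut.
Start: joints at [1.159, 0.241, 0.005, 1.335, 0, 1.571], TCP at [0.2, 0.458, 0.253] pointing down, gripper open.
Joint ranges: [-2.72, 2.72], [-1.05, 1.87], [-1.09, 1.28], [-1.99, 2.15], [-1.42, 1.44], [-3.14, 3.14]. Speed limits (rad/s): [2.79, 2.79, 3.14, 3.14, 3.14, 3.14].

## Interface

Orientations are given as a unit quaternion [x, y, z, w].
In Python, from workcell import bot gives the robot as it stands. The module is installed in compiled form; this text tells all that it offers.
- The arm moves only by the tool apply_moves, never from a script. Its argument "commands" is a list of rows, each a list of 4 numbers: the shift along the tool's x, y, z scaled (see below), then the turn about the tool's z scaled (see below). In form: [[tx, ty, tz, roll], ...]. A call has exactly 5 rows; each row shifts and turns the commanded pose from where the row before left it, along the tool's axes as they then stand; what a row does not reach is not made up. The controller multiplies each number of a shift by 20 mm and each number of a turn by 60 degrees. A row lasts 1/12 s, in which the tool goes at most 41.7 mm and 7.16 degrees, less where a joint would pass 70% of its speed; a pose out of reach is approached as far as the arm can. A call with a number of a shift or a turn outside -1 to 1 is refused whole. A call with a gripper value outside its range is refused whole. "claw" is the closure, from 0 (fully open) to 1 (shut), set as the call begins (left out, the last holds). The fingers move at their own pace and stop on an object; the grip force is fixed at half the most. Time passes only in rows, so rows that do not move let the fingers close, or fill a call up. It gives the time, the measured TCP pose, the force, the opening and the grip force at its end, in the units of the state.
- bot.get_obs(): the state, without advancing time (a new reading comes with each control period).
- bot.camera(name): name is "side" or "top"; returns a dict with "image" (384x512x3 uint8, blue, green, red), "camera_matrix" (3x3 intrinsics, pixels), "R" (3x3) and "t" (3): a world point X has camera coordinates R X + t. Camera axes: x right, y down, z forward; pixel columns grow to the right and rows downward; lengths in m; the calibration is good to about 2 mm. A picture is of the moment at which its call begins. There is no depth.
- bot.job_done(): hands the job in; it is judged then, once.
The state is a dict: "clock": time; "joint_pos": joint angles; "joint_vel": joint speeds; "tau": joint torques, N m; "eef_pos": TCP position; "tool_rot": TCP orientation; "ft_force": force on the tool from outside, world axes, zero at the start; "ft_torque": the same for the moment, N m; "grip_width": finger opening in m; "grasp_force": force on a finger pad.
Only numpy, scipy, OpenCV 4.12 (cv2) and the standard library are available. Lean on these libraries where they do the work, as an engineer would, in place of code of your own. Each camera call takes 0.05 s, during which the arm holds its last target. There are 200 camera calls.

## Task

Use the scoop to move every lottery ball from the sorting trough into the blue tub where it stands on the green mat, without touching the balls with the fingers. Then put the scoop back flat on its rubber mat and swap the two tubs: the blue tub with its balls ends upright in the middle of the yellow mat, the white one upright in the middle of the green mat. Leave the phones, the stapler and the mug where they are.

Things in the scene. Friction and masses are not known exactly. Their poses are not given: they have to be found in the camera images.
- chute: Fixed grey open trough, 280 long (x) x 96 wide (y) x 50 mm high, walls 4 mm, inside 88 wide. Origin: on the table under the floor's width centre. Flat floor (top at z = 4 mm) from x = -115 mm to x = +130 mm. At x = -115 (robot side) starts the end wall, leaning outward 30 degrees from upright; the +x end wall is upright. Balls start in the -x half, the +x end is free for putting the scoop in.
- scoop: Steel scoop, 0.16 to 0.25 kg, holds 4 balls. Origin: centre of the pan's underside. Pan 100 long (x) x 80 wide (y), floor 2 mm, open lip at x = -50 mm; side walls (2 mm, 35 high) from x = -25 back, back wall at x = +50, 46 high. A post (to x = +58) and bridge (z 76 to 84) hold the red upright grip at x = y = 0: 20 thick (x) x 40 wide (y), z = 84 to 136 mm. Grasp from above along x.
- blue_tub: Open square blue tub, 120 x 120 x 75 mm, walls 4 mm, 0.14 to 0.23 kg, starts empty on the green mat. Origin: centre of its underside. On its -x side a grey upright lug to lift it by: 12 mm thick (x, from -72 to -60 mm) x 44 mm wide (y), top at z = 115 mm, 40 mm above the rim. Take the lug from above, closing along the tub's x.
- white_tub: The same tub in white (0.18 kg), stays empty, starts on the yellow mat. Origin and lug as for the blue tub.
- green_mat: Fixed green plastic mat, 160 x 160 x 2 mm. Origin: centre of its underside. The green and yellow mats may be either way round, one left and one right of the trough.
- yellow_mat: Fixed yellow plastic mat, 160 x 160 x 2 mm. Origin: centre of its underside.
- scoop_mat: Fixed dark rubber mat for the scoop, 140 (x) x 120 (y) x 2 mm, left of the trough's far end. Origin: centre of its underside.
- set_down: Square outlined in pale tape on the bare table, 168 mm outside, right of the trough's far end: always clear, handy for putting a tub down for a moment. Origin: its centre, on the table.
- ball0: Red hard plastic lottery ball, 36 mm across, 20 g, in the trough at the start (3 to 6 balls are present; absent ones read None). Origin: its centre. Rolls on slopes over 8 degrees, soon stops on the flat.
- ball1: Orange hard plastic lottery ball, 36 mm across, 20 g, in the trough at the start (3 to 6 balls are present; absent ones read None). Origin: its centre. Rolls on slopes over 8 degrees, soon stops on the flat.
- ball2: Yellow hard plastic lottery ball, 36 mm across, 20 g, in the trough at the start (3 to 6 balls are present; absent ones read None). Origin: its centre. Rolls on slopes over 8 degrees, soon stops on the flat.
- ball3: Green hard plastic lottery ball, 36 mm across, 20 g, in the trough at the start (3 to 6 balls are present; absent ones read None). Origin: its centre. Rolls on slopes over 8 degrees, soon stops on the flat.
- ball4: White hard plastic lottery ball, 36 mm across, 20 g, in the trough at the start (3 to 6 balls are present; absent ones read None). Origin: its centre. Rolls on slopes over 8 degrees, soon stops on the flat.
- ball5: Blue hard plastic lottery ball, 36 mm across, 20 g, in the trough at the start (3 to 6 balls are present; absent ones read None). Origin: its centre. Rolls on slopes over 8 degrees, soon stops on the flat.
- phone_white: Bystander, leave alone: white phone, 145 x 72 x 10 mm, lying. Origin: centre of its underside.
- phone_black: Bystander, leave alone: black phone, 145 x 72 x 10 mm, lying. Origin: centre of its underside.
- phone_grey: Bystander, leave alone: grey phone, 145 x 72 x 10 mm, lying. Origin: centre of its underside.
- stapler: Bystander, leave alone: red stapler, 130 x 36 x 47 mm. Origin: centre of its underside.
- mug: Bystander, leave alone: white mug, 80 mm across, 90 mm tall. Origin: centre of its underside.
Not all that is in view belongs to the job. What is shaped like the white_tub but orange or purple is not meant.

How it is judged:
By the outcome, as a careful person would: the job done as asked, in the order asked, and still so for the second after the job is handed in, with the robot touching nothing.
Of ball0, ball1, ball2, ball3, ball4, ball5 only 3 to 6 are there at a start; the rules pass over those that are not, and their reading is None.
At some moment in a run one of scoop, white_tub may be knocked a few centimetres aside while the robot is not near it.
It also fails if it takes over 210 s, if anything falls off the work surface, if the arm or the gripper's body presses on something with over 40 N, if the wrist force passes 120 N, or if a joint passes its speed limit or range.

## Working session

There is one attempt and no reset: what is moved stays moved. The work goes in short steps, Python scripts to look and compute and a tool call to move; the robot and the scene stay as the last step left them, time stands still between calls to the robot, and variables do not carry over. Pictures are saved under pics/ and viewed, at most 14 in all, crops included, and the job is handed in when it is done.

Besides the shell and the picture viewer there is one more tool, called after "Call:" in YAML: its name, and indented under it one key for each argument. apply_moves: Moves the arm, as the interface text tells. Shifts and turns lie within -1 to 1; 1 stands for 20 mm of shift or 60 degrees of turn. Its arguments: {"type":"object","properties":{"commands":{"type":"array","items":{"type":"array","items":{"type":"number","minimum":-1,"maximum":1}}},"claw":{"type":"number"}},"required":["commands"]}

```bash
mkdir -p pics; cat > h.py <<'E'
import numpy as np, cv2
from workcell import bot
def cam(n): return bot.camera(n)
def ray(c,uv):
    K=c["camera_matrix"];R=np.array(c["R"]);t=np.array(c["t"])
    d=R.T@np.linalg.inv(K)@np.array([uv[0],uv[1],1.]); return -R.T@t,d
def onz(c,uv,z):
    o,d=ray(c,uv); return o+d*(z-o[2])/d[2]
def tri(c1,u1,c2,u2):
    (o1,d1),(o2,d2)=ray(c1,u1),ray(c2,u2)
    s=np.linalg.lstsq(np.c_[d1,-d2],o2-o1,rcond=None)[0]
    return (o1+s[0]*d1+o2+s[1]*d2)/2, np.linalg.norm(o1+s[0]*d1-o2-s[1]*d2)
def proj(c,X):
    p=c["camera_matrix"]@(np.array(c["R"])@np.array(X)+np.array(c["t"])); return p[:2]/p[2]
def hsv(c): return cv2.cvtColor(c["image"],cv2.COLOR_BGR2HSV)
E
python3 - <<'E'
from h import *
for n in("top","side"):
    c=cam(n);cv2.imwrite(f"pics/{n}0.png",c["image"]);cv2.imwrite(f"pics/{n}0b.png",cv2.resize(c["image"],(768,576),interpolation=cv2.INTER_CUBIC))
    print(n,c["camera_matrix"][0],c["camera_matrix"][1],-np.array(c["R"]).T@np.array(c["t"]))
o=bot.get_obs();print(o["eef_pos"],o["tool_rot"],o["grip_width"],bot.tip_reach)
E
```

```text
top [354.18321086   0.         254.98173463] [  0.         354.18321086 194.35554438] [0.28435696 0.04772584 1.22843808]
side [408.76826785   0.         259.46864026] [  0.         408.76826785 190.67723895] [-0.27923069  1.06240342  1.24812027]
[0.19993801 0.45770884 0.25250029] [ 2.04470068e-01  9.78872357e-01 -9.30631109e-04 -1.83948231e-04] 0.0857106583584379 0.022
```

View pics/top0b.png

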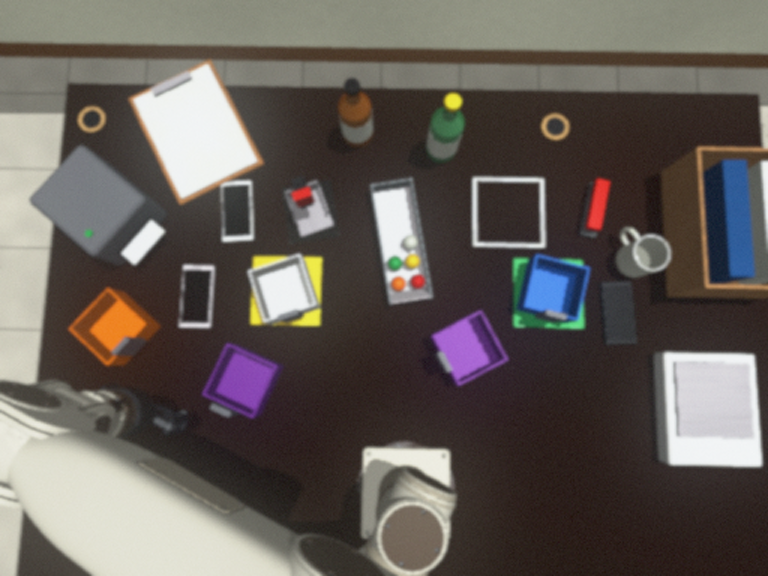

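View pics/side0b.png

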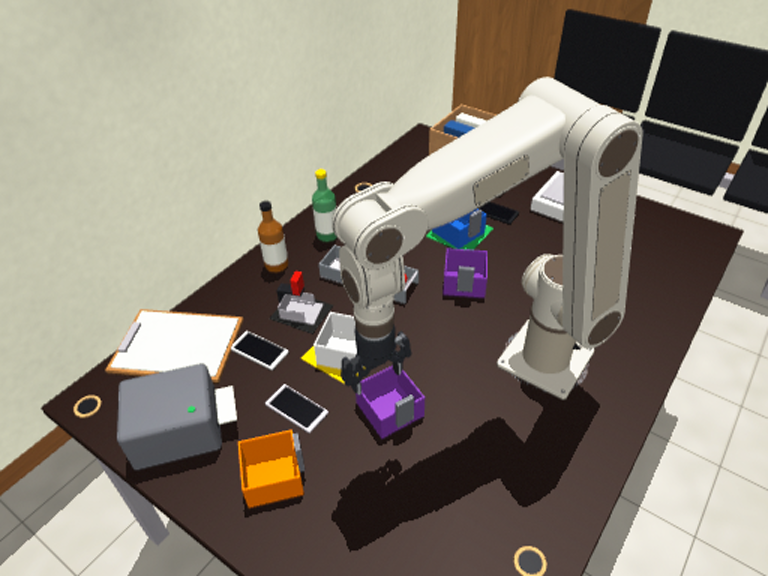

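```bash
python3 - <<'E'
from h import *
c=cam("top");s=cam("side")
im=cv2.imread("pics/top0.png"); cr=im[110:220,155:305]; cv2.imwrite("pics/crop1.png",cv2.resize(cr,None,fx=5,fy=5,interpolation=cv2.INTER_CUBIC))
def blobs(c,lo,hi,name,amin=15):
    m=cv2.inRange(hsv(c),np.array(lo),np.array(hi))
    cs,_=cv2.findContours(m,cv2.RETR_EXTERNAL,cv2.CHAIN_APPROX_NONE)
    for k in cs:
        a=cv2.contourArea(k)
        if a>amin:
            r=cv2.minAreaRect(k); print(name,"a",a,"c",np.round(r[0],1),"wh",np.round(r[1],1),"ang",round(r[2],1), "z0",np.round(onz(c,r[0],0)[:2],3))
R=dict(red=((0,180,90),(5,255,255)),red2=((176,180,90),(180,255,255)),orange=((6,180,120),(16,255,255)),yellow=((24,150,120),(34,255,255)),green=((45,120,60),(80,255,255)),blue=((100,150,60),(125,255,255)))
for n,(lo,hi) in R.items():
    blobs(c,lo,hi,"top "+n); blobs(s,lo,hi,"side "+n)
E
```

```text
top red a 22.0 c [278.  187.5] wh [5. 6.] ang 90.0 z0 [ 0.472 -0.021]
top red a 47.0 c [200.8 129.1] wh [ 5.9 10.2] ang 74.1 z0 [0.679 0.259]
top red a 303.0 c [398.6 135.5] wh [10.4 34.1] ang 11.3 z0 [ 0.668 -0.449]
side red a 93.0 c [197.5 188.1] wh [16.1  8.7] ang 82.9 z0 [0.731 0.154]
top orange a 1364.0 c [ 72.6 216.5] wh [37.5 42.4] ang 43.6 z0 [0.356 0.693]
top orange a 27.0 c [265. 189.] wh [5.7 5.7] ang 45.0 z0 [0.466 0.025]
side orange a 1574.0 c [178.4 312.1] wh [44.9 40.3] ang 77.5 z0 [0.376 0.651]
side orange a 127.5 c [178.3 151.3] wh [15.4 12.7] ang 39.8 z0 [0.987 0.009]
top yellow a 112.5 c [203.4 212.9] wh [ 9.4 21.2] ang 78.7 z0 [0.378 0.237]
top yellow a 73.0 c [169.5 207. ] wh [ 7. 18.] ang 0.0 z0 [0.396 0.357]
top yellow a 159.5 c [209. 185.] wh [28. 10.] ang 90.0 z0 [0.476 0.222]
top yellow a 36.5 c [274.8 173.8] wh [6.4 7.1] ang 45.0 z0 [ 0.521 -0.009]
top yellow a 70.0 c [177.5 173. ] wh [ 6. 19.] ang 90.0 z0 [0.517 0.334]
top yellow a 100.0 c [301.5  67.5] wh [11. 11.] ang 90.0 z0 [ 0.919 -0.102]
side yellow a 126.0 c [216.4 244.9] wh [32.4 10.6] ang 39.8 z0 [0.455 0.354]
side yellow a 27.0 c [213. 116.] wh [6. 6.] ang 90.0 z0 [ 1.046 -0.327]
top green a 400.0 c [365.5 195. ] wh [46. 47.] ang 90.0 z0 [ 0.452 -0.326]
top green a 29.5 c [262.8 175.3] wh [5.7 6.4] ang 45.0 z0 [0.515 0.033]
side green a 29.0 c [217. 158.] wh [ 4. 12.] ang 90.0 z0 [ 0.795 -0.059]
side green a 43.5 c [292.7 160.5] wh [19.4  4.4] ang 33.7 z0 [ 0.483 -0.248]
side green a 66.0 c [318.1 159.2] wh [ 6.  24.3] ang 48.6 z0 [ 0.388 -0.325]
side green a 83.0 c [216.  131.5] wh [ 9. 14.] ang 90.0 z0 [ 0.939 -0.225]
top blue a 1364.5 c [368.9 191.7] wh [41.  38.8] ang 14.0 z0 [ 0.463 -0.339]
top blue a 1219.5 c [490.9 145.8] wh [78.2 17.3] ang 86.6 z0 [ 0.636 -0.774]
side blue a 313.0 c [308.5 153.7] wh [17.9 37. ] ang 66.5 z0 [ 0.447 -0.335]
side blue a 97.5 c [304.8  85.9] wh [17.3  8.4] ang 15.9 z0 [ 0.796 -0.885]
```

View pics/crop1.png

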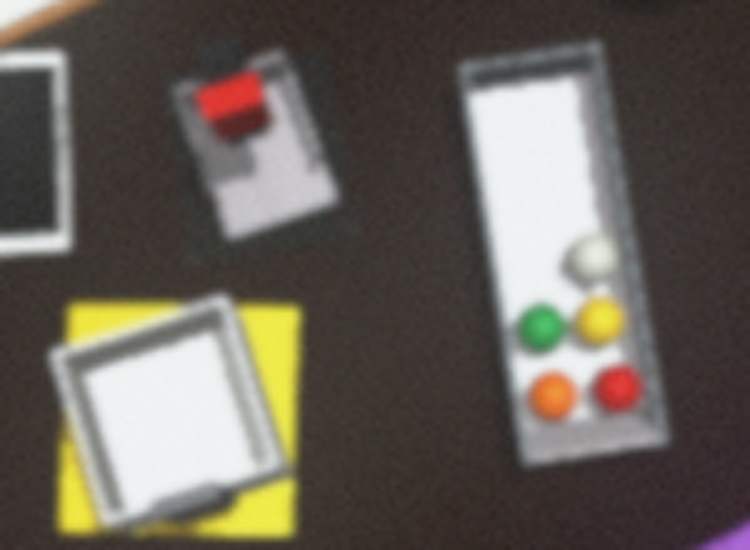

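```bash
cat >> h.py <<'E'
def plan(x,y,z,yaw=None):
    "tool-axis scaled total to target; yaw=deg of tool y axis (mod 180)"
    o=bot.get_obs();from scipy.spatial.transform import Rotation as Ro
    R=Ro.from_quat(o["tool_rot"]).as_matrix();p=np.array(o["eef_pos"])
    cy=np.degrees(np.arctan2(R[1,1],R[0,1]));d=R.T@(np.array([x,y,z])-p)/.02
    dr=0 if yaw is None else -((yaw-cy+90)%180-90)
    a=np.radians(dr);d2=np.array([[np.cos(a),np.sin(a)],[-np.sin(a),np.cos(a)]])@d[:2]
    print("t %.1f"%o["clock"],"at",np.round(p,4),"yaw %.1f"%cy,"j6 %.2f"%o["joint_pos"][5],"| total",np.round(d,2),"turn deg %.1f = %.3f units"%(dr,dr/60),"| after turn",np.round(d2,2))
E
python3 - <<'E'
from h import *
c=cam("top");s=cam("side")
P=lambda x,y:((x)/5+155-.4,(y)/5+110-.4)
print("grip z138",onz(c,P(231,95),.138), "tri",tri(c,P(231,95),s,(197.5,182)))
L=[onz(c,P(*q),.004)[:2] for q in((228,240),(340,200))];e=L[0]-L[1];yaw=np.arctan2(-e[0],e[1])
print("lip",L,np.linalg.norm(e),np.degrees(yaw),"centre",(L[0]+L[1])/2+.05*np.array([np.cos(yaw),np.sin(yaw)]))
T=np.array([onz(c,P(*q),.05)[:2] for q in((460,65),(600,42),(522,465),(668,440))])
u=(T[0]+T[1]-T[2]-T[3])/2;Lh=np.linalg.norm(u);yt=np.arctan2(u[1],u[0]);m=T.mean(0)
print("trough",T,Lh,np.linalg.norm(T[0]-T[1]),np.linalg.norm(T[2]-T[3]),np.degrees(yt),"origin",m+.006*u/Lh)
o=m+.006*u/Lh;U=u/Lh;V=np.array([-U[1],U[0]])
for n,q in dict(o=(552,396),r=(618,388),g=(541,327),y=(600,320),w=(592,258)).items():
    p=onz(c,P(*q),.022)[:2]-o;print(n,np.round([p@U,p@V],3))
W=np.array([onz(c,P(*q),.077)[:2] for q in((50,355),(225,295),(290,470),(108,528))])
print("white",W,W.mean(0))
sd=np.array([onz(c,np.array(q)/1.5,0)[:2] for q in((509,212),)]);print("setdown",sd)
plan(*onz(c,P(231,95),.138)[:2],.25,18)
E
```

```text
grip z138 [0.63601553 0.23498892 0.138     ] tri (array([0.63430714, 0.23409926, 0.14720586]), np.float64(0.002700536831199195))
lip [array([0.57312218, 0.25583337]), array([0.60363322, 0.17745503])] 0.08410760061857485 21.26991391759223 centre [0.63497179 0.2347823 ]
trough [[ 0.68866096  0.09286214]
 [ 0.70686867 -0.00343832]
 [ 0.41210427  0.04485233]
 [ 0.4308703  -0.05262223]] 0.28051903866224814 0.0980066260006478 0.0992645601806627 9.976201010453341 origin [0.56553533 0.02145291]
o [-0.1    0.021]
r [-0.102 -0.025]
g [-0.051  0.021]
y [-0.053 -0.02 ]
w [-0.009 -0.021]
white [[0.47607378 0.35792204]
 [0.51860408 0.24390013]
 [0.40290107 0.19657519]
 [0.36258125 0.31390238]] [0.44004005 0.27807493]
setdown [[ 0.6426387  -0.23727777]]
t 0.3 at [0.2   0.458 0.253] yaw 66.4 j6 1.57 | total [-24.44  -1.49   0.15] turn deg 48.4 = 0.807 units | after turn [-17.34  17.29]
```

Call:
apply_moves:
  commands:
    - [0, 0, 0, 0.112]
    - [0, 0, 0, 0.112]
    - [0, 0, 0, 0.112]
    - [0, 0, 0, 0.112]
    - [0, 0, 0, 0.112]
  claw: 0.3

```text
clock: 0.72
eef_pos: [0.2001, 0.4581, 0.2532]
tool_rot: [0.481, 0.877, -0.0, 0.0]
ft_force: [0.4, -0.8, 0.2]
grip_width: 0.0598
grasp_force: 0.0
```

Call:
apply_moves:
  commands:
    - [0, 0, 0, 0.112]
    - [0, 0, 0, 0.112]
    - [0, 0, 0, 0]
    - [0, 0, 0, 0]
    - [0, 0, 0, 0]

```text
clock: 1.13
eef_pos: [0.2001, 0.4582, 0.2533]
tool_rot: [0.577, 0.817, -0.0, 0.0]
ft_force: [-0.3, 0.7, -0.4]
grip_width: 0.0598
grasp_force: 0.0
```

```bash
python3 -c "
from h import *
plan(.6355,.235,.22,19.5)"
```

```text
t 1.1 at [0.2001 0.4582 0.2533] yaw 19.5 j6 2.39 | total [-17.79  16.8    1.66] turn deg 0.0 = 0.000 units | after turn [-17.78  16.8 ]
```

Call:
apply_moves:
  commands:
    - [-0.988, 0.933, 0, 0]
    - [-0.988, 0.933, 0, 0]
    - [-0.988, 0.933, 0, 0]
    - [-0.988, 0.933, 0, 0]
    - [-0.988, 0.933, 0, 0]

```text
clock: 1.55
eef_pos: [0.3219, 0.3953, 0.2534]
tool_rot: [0.577, 0.817, 0.0, 0.0]
ft_force: [-0.1, 0.3, 0.1]
grip_width: 0.0595
grasp_force: 0.0
```

Call:
apply_moves:
  commands:
    - [-0.988, 0.933, 0, 0]
    - [-0.988, 0.933, 0, 0]
    - [-0.988, 0.933, 0, 0]
    - [-0.988, 0.933, 0, 0]
    - [-0.988, 0.933, 0, 0]

```text
clock: 1.97
eef_pos: [0.4428, 0.3329, 0.2533]
tool_rot: [0.577, 0.817, 0.0, -0.0]
ft_force: [0.7, 1.0, 0.6]
grip_width: 0.0598
grasp_force: 0.0
```

Call:
apply_moves:
  commands:
    - [-0.988, 0.933, 0, 0]
    - [-0.988, 0.933, 0, 0]
    - [-0.988, 0.933, 0, 0]
    - [-0.988, 0.933, 0, 0]
    - [-0.988, 0.933, 0, 0]

```text
clock: 2.38
eef_pos: [0.5636, 0.2706, 0.2532]
tool_rot: [0.577, 0.816, -0.0, -0.0]
ft_force: [0.1, 0.7, -0.2]
grip_width: 0.0597
grasp_force: 0.0
```

Call:
apply_moves:
  commands:
    - [-0.988, 0.933, 0.3, 0]
    - [-0.988, 0.933, 0.3, 0]
    - [-0.988, 0.933, 0.3, 0]
    - [0, 0, 0, 0]
    - [0, 0, 0, 0]

```text
clock: 2.8
eef_pos: [0.6356, 0.2328, 0.2334]
tool_rot: [0.578, 0.816, -0.001, -0.001]
ft_force: [-0.4, -0.0, -1.5]
grip_width: 0.0596
grasp_force: 0.0
```

```bash
python3 - <<'E'
from h import *
plan(.6355,.235,.12,19.5)
o=bot.get_obs();print(o["joint_pos"])
for n in("top","side"):
    c=cam(n);m=cv2.inRange(hsv(c),np.array((0,150,80)),np.array((6,255,255)))
    k,l,st,ce=cv2.connectedComponentsWithStats(m);print(n,[(st[i][:],np.round(ce[i],1)) for i in range(1,k) if st[i][4]>20])
    print(proj(c,(.6355,.235,.138)),proj(c,(.6355,.235,.11)))
    cv2.imwrite(f"pics/{n}1.png",cv2.resize(c["image"][60:260,100:400],None,fx=2.6,fy=2.6,interpolation=cv2.INTER_CUBIC))
E
```

```text
t 2.8 at [0.6356 0.2328 0.2334] yaw 19.3 j6 1.58 | total [0.11 0.05 5.67] turn deg -0.2 = -0.003 units | after turn [0.11 0.05]
[3.50973412e-01 6.21412157e-01 5.35942685e-01 1.48795893e+00
 2.21169043e-04 1.58471149e+00]
top [(array([391, 118,  17,  36, 402], dtype=int32), array([398.8, 135.3])), (array([275, 184,   8,   7,  45], dtype=int32), array([278.3, 187.1]))]
[200.78999208 128.75636906] [202.14873695 131.45277967]
side [(array([273, 117,  16,  15,  79], dtype=int32), array([279.2, 123. ])), (array([193, 180,  10,  17, 121], dtype=int32), array([197.6, 188. ])), (array([264, 182,   8,   7,  45], dtype=int32), array([267.1, 184.9]))]
[197.72973369 183.80800916] [198.56588643 188.8686595 ]
```

View pics/side1.png

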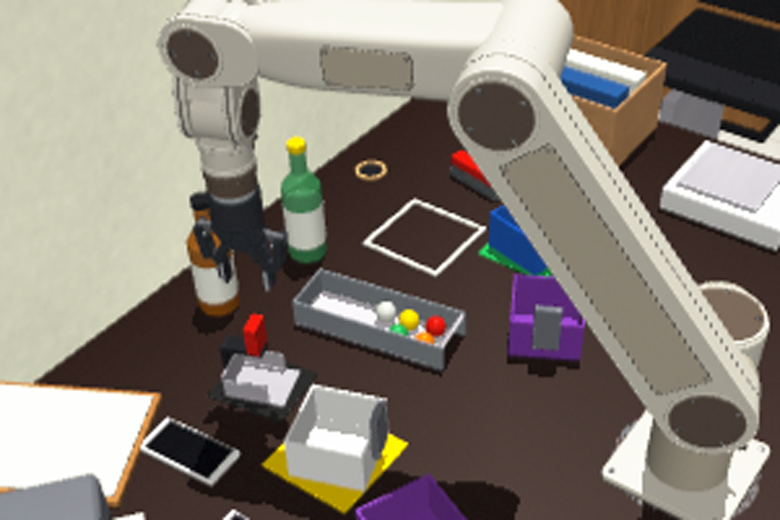

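Call:
apply_moves:
  commands:
    - [0.1, 0.05, 0.94, 0]
    - [0, 0, 0.94, 0]
    - [0, 0, 0.94, 0]
    - [0, 0, 0.94, 0]
    - [0, 0, 0.94, 0]

```text
clock: 3.32
eef_pos: [0.6343, 0.2376, 0.1418]
tool_rot: [0.577, 0.817, 0.001, 0.0]
ft_force: [-0.1, -0.6, -0.9]
grip_width: 0.0595
grasp_force: 0.0
```

Call:
apply_moves:
  commands:
    - [0, 0, 0.5, 0]
    - [0, 0, 0.45, 0]
    - [0, 0, 0, 0]
    - [0, 0, 0, 0]
    - [0, 0, 0, 0]

```text
clock: 3.73
eef_pos: [0.6359, 0.2368, 0.1239]
tool_rot: [0.578, 0.816, 0.001, 0.001]
ft_force: [0.4, 0.2, -0.1]
grip_width: 0.0597
grasp_force: 0.0
```

Call:
apply_moves:
  commands:
    - [0, 0, 0, 0]
    - [0, 0, 0, 0]
    - [0, 0, 0, 0]
    - [0, 0, 0, 0]
    - [0, 0, 0, 0]
  claw: 1

```text
clock: 4.15
eef_pos: [0.6359, 0.2363, 0.1231]
tool_rot: [0.578, 0.816, 0.001, 0.001]
ft_force: [0.8, 0.2, 2.5]
grip_width: 0.0195
grasp_force: 60.8
```

Call:
apply_moves:
  commands:
    - [0, 0, 0, 0]
    - [0, 0, 0, 0]
    - [0, 0, 0, 0]
    - [0, 0, 0, 0]
    - [0, 0, 0, 0]

```text
clock: 4.57
eef_pos: [0.6359, 0.2363, 0.1231]
tool_rot: [0.578, 0.816, 0.001, 0.001]
ft_force: [2.1, 0.1, 5.7]
grip_width: 0.0192
grasp_force: 61.2
```

Call:
apply_moves:
  commands:
    - [0, 0, -0.3, 0]
    - [0, 0, -0.3, 0]
    - [0, 0, -0.3, 0]
    - [0, 0, -0.3, 0]
    - [0, 0, -0.3, 0]

```text
clock: 4.98
eef_pos: [0.6349, 0.2362, 0.1524]
tool_rot: [0.578, 0.816, -0.0, -0.0]
ft_force: [-1.1, -1.0, -1.9]
grip_width: 0.0193
grasp_force: 60.1
```

```bash
python3 - <<'E'
from h import *
a=np.radians(10);o=np.array([.5655,.0215]);p=o+.067*np.array([np.cos(a),np.sin(a)]);print(p)
plan(*p,.2,10)
E
```

```text
[0.63148212 0.03313443]
t 5.0 at [0.6349 0.2362 0.1524] yaw 19.4 j6 1.59 | total [-9.52 -3.53 -2.38] turn deg 9.4 = 0.156 units | after turn [-9.97 -1.93]
```

Call:
apply_moves:
  commands:
    - [0, 0, -0.5, 0.078]
    - [0, 0, -0.6, 0.078]
    - [0, 0, -0.6, 0]
    - [0, 0, -0.5, 0]
    - [0, 0, -0.2, 0]

```text
clock: 5.4
eef_pos: [0.636, 0.2366, 0.2027]
tool_rot: [0.643, 0.766, 0.001, 0.001]
ft_force: [0.0, -1.2, -2.0]
grip_width: 0.0194
grasp_force: 60.2
```

Call:
apply_moves:
  commands:
    - [-0.4, -0.1, 0, 0]
    - [-0.8, -0.18, 0, 0]
    - [-0.8, -0.18, 0, 0]
    - [-0.8, -0.18, 0, 0]
    - [-0.8, -0.18, 0, 0]

```text
clock: 5.82
eef_pos: [0.6309, 0.1598, 0.1995]
tool_rot: [0.643, 0.766, -0.001, -0.0]
ft_force: [0.5, -0.3, -2.0]
grip_width: 0.019
grasp_force: 60.1
```

Call:
apply_moves:
  commands:
    - [-0.8, -0.18, 0, 0]
    - [-0.8, -0.18, 0, 0]
    - [-0.8, -0.18, 0, 0]
    - [-0.8, -0.18, 0, 0]
    - [-0.8, -0.18, 0, 0]

```text
clock: 6.23
eef_pos: [0.6276, 0.0786, 0.2004]
tool_rot: [0.643, 0.766, 0.0, 0.0]
ft_force: [0.2, -0.0, -2.4]
grip_width: 0.0193
grasp_force: 60.1
```

Call:
apply_moves:
  commands:
    - [-0.8, -0.18, 0, 0]
    - [-0.8, -0.07, 0, 0]
    - [-0.6, 0, 0, 0]
    - [-0.2, 0, 0, 0]
    - [0, 0, 0, 0]

```text
clock: 6.65
eef_pos: [0.6314, 0.0309, 0.2004]
tool_rot: [0.644, 0.765, 0.0, 0.0]
ft_force: [0.2, 0.1, -2.0]
grip_width: 0.0191
grasp_force: 60.0
```

```bash
python3 - <<'E'
from h import *
plan(.6315,.0331,.126,10)
c=cam("top");s=cam("side")
a=cv2.resize(c["image"][110:210,230:300],None,fx=5.7,fy=5.7,interpolation=cv2.INTER_CUBIC)
b=cv2.resize(s["image"][130:230,180:300],(int(120*5.7/1.7),int(100*5.7/1.7)),interpolation=cv2.INTER_CUBIC)
b=cv2.copyMakeBorder(b,0,a.shape[0]-b.shape[0],0,0,cv2.BORDER_CONSTANT)
cv2.imwrite("pics/in.png",np.hstack([a,b])[:600,:800])
E
```

```text
t 6.7 at [0.6314 0.0309 0.2004] yaw 9.9 j6 1.45 | total [0.11 0.02 3.72] turn deg -0.1 = -0.002 units | after turn [0.11 0.02]
```

View pics/in.png

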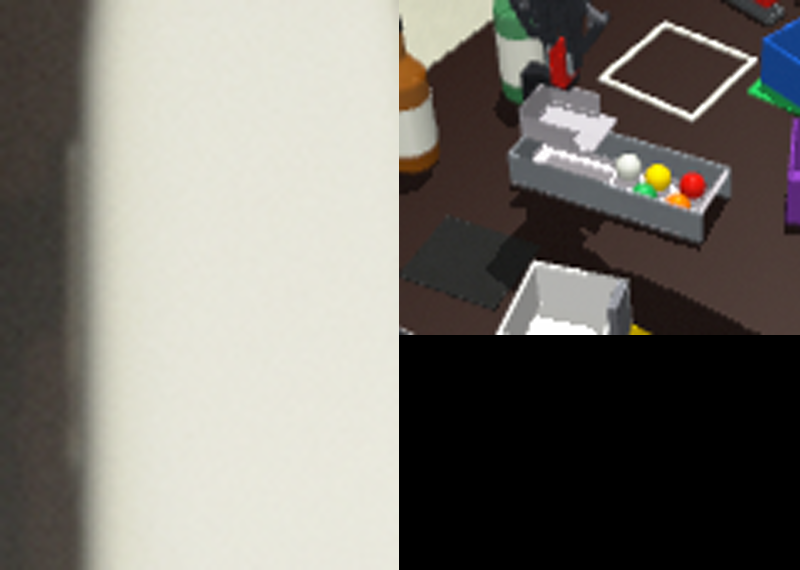

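Call:
apply_moves:
  commands:
    - [0.14, 0.02, 0.3, 0]
    - [0, 0, 0.5, 0]
    - [0, 0, 0.5, 0]
    - [0, 0, 0.5, 0]
    - [0, 0, 0.3, 0]

```text
clock: 7.17
eef_pos: [0.6298, 0.0357, 0.1556]
tool_rot: [0.642, 0.766, -0.001, -0.001]
ft_force: [-0.3, 0.6, -2.8]
grip_width: 0.0193
grasp_force: 60.1
```

Call:
apply_moves:
  commands:
    - [0, 0, 0.2, 0]
    - [0, 0, 0.2, 0]
    - [0, 0, 0.2, 0]
    - [0, 0, 0.2, 0]
    - [0, 0, 0, 0]

```text
clock: 7.58
eef_pos: [0.6307, 0.0352, 0.1415]
tool_rot: [0.643, 0.766, -0.0, -0.0]
ft_force: [-0.4, -0.3, -3.5]
grip_width: 0.0195
grasp_force: 60.1
```

```bash
python3 - <<'E'
from h import *
plan(.6315,.0331,.126,10)
s=cam("side")
cv2.imwrite("pics/in2.png",cv2.resize(s["image"][120:200,200:300],None,fx=6,fy=6,interpolation=cv2.INTER_CUBIC))
E
```

```text
t 7.6 at [0.6307 0.0352 0.1415] yaw 10.0 j6 1.45 | total [-0.11  0.02  0.78] turn deg -0.0 = -0.000 units | after turn [-0.11  0.02]
```

View pics/in2.png

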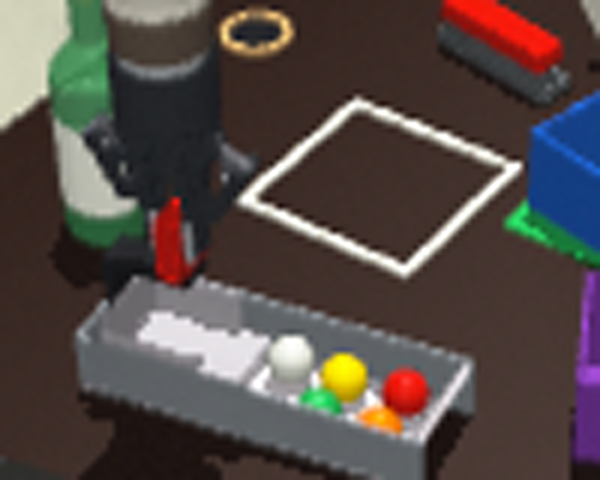

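Call:
apply_moves:
  commands:
    - [0, 0, 0.3, 0]
    - [0, 0, 0.3, 0]
    - [0, 0, 0.22, 0]
    - [0, 0, 0, 0]
    - [0, 0, 0, 0]

```text
clock: 8.05
eef_pos: [0.6309, 0.0353, 0.1255]
tool_rot: [0.643, 0.766, -0.0, -0.0]
ft_force: [-0.5, 0.0, -2.5]
grip_width: 0.0192
grasp_force: 60.1
```

Call:
apply_moves:
  commands:
    - [0, -0.2, 0, 0]
    - [0, -0.3, 0, 0]
    - [0, -0.3, 0, 0]
    - [0, -0.3, 0, 0]
    - [0, -0.3, 0, 0]

```text
clock: 8.47
eef_pos: [0.6026, 0.0302, 0.1259]
tool_rot: [0.643, 0.766, -0.0, -0.0]
ft_force: [0.5, 0.4, -2.7]
grip_width: 0.0196
grasp_force: 60.1
```

Call:
apply_moves:
  commands:
    - [0, -0.3, 0, 0]
    - [0, -0.3, 0, 0]
    - [0, -0.3, 0, 0]
    - [0, -0.3, 0, 0]
    - [0, -0.3, 0, 0]

```text
clock: 8.88
eef_pos: [0.5734, 0.0251, 0.126]
tool_rot: [0.643, 0.766, 0.0, 0.0]
ft_force: [-0.5, -0.9, -3.5]
grip_width: 0.0195
grasp_force: 60.0
```

Call:
apply_moves:
  commands:
    - [0, -0.3, 0, 0]
    - [0, -0.3, 0, 0]
    - [0, -0.3, 0, 0]
    - [0, -0.3, 0, 0]
    - [0, -0.3, 0, 0]

```text
clock: 9.3
eef_pos: [0.544, 0.0198, 0.126]
tool_rot: [0.643, 0.766, 0.0, 0.0]
ft_force: [0.3, -0.4, -2.6]
grip_width: 0.019
grasp_force: 60.2
```

```bash
python3 - <<'E'
from h import *
plan(.5655-.064*.985,.0215-.064*.174,.125,10)
s=cam("side")
cv2.imwrite("pics/in3.png",cv2.resize(s["image"][120:200,200:300],None,fx=6,fy=6,interpolation=cv2.INTER_CUBIC))
E
```

```text
t 9.3 at [0.544  0.0198 0.126 ] yaw 10.0 j6 1.43 | total [-0.11 -2.13  0.05] turn deg 0.0 = 0.000 units | after turn [-0.11 -2.13]
```

View pics/in3.png

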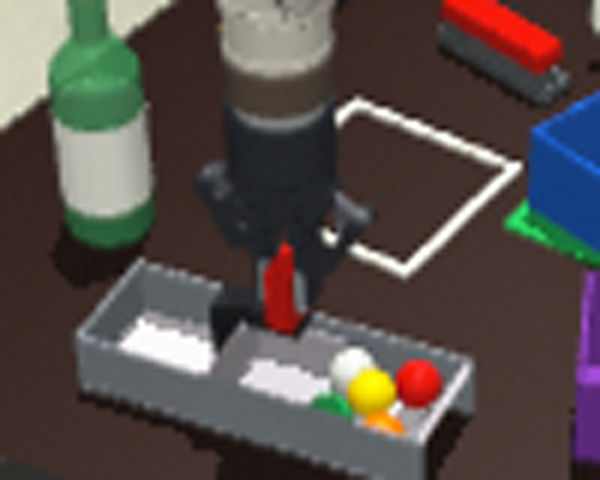

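Call:
apply_moves:
  commands:
    - [-0.05, -0.25, 0.04, 0]
    - [0, -0.25, 0, 0]
    - [0, -0.25, 0, 0]
    - [0, -0.25, 0, 0]
    - [0, -0.25, 0, 0]

```text
clock: 9.77
eef_pos: [0.5194, 0.0146, 0.125]
tool_rot: [0.643, 0.766, -0.0, -0.0]
ft_force: [1.3, -0.0, -2.4]
grip_width: 0.0193
grasp_force: 60.1
```

Call:
apply_moves:
  commands:
    - [0, -0.2, 0, 0]
    - [0, -0.2, 0, 0]
    - [0, -0.15, 0, 0]
    - [0, -0.1, 0, 0]
    - [0, 0, 0, 0]

```text
clock: 10.18
eef_pos: [0.5065, 0.0123, 0.1251]
tool_rot: [0.643, 0.766, -0.0, -0.0]
ft_force: [0.4, -0.8, -3.6]
grip_width: 0.0191
grasp_force: 60.1
```

```bash
python3 - <<'E'
from h import *
plan(.5655-.064*.985,.0215-.064*.174,.125,10)
s=cam("side")
cv2.imwrite("pics/in4.png",cv2.resize(s["image"][120:200,200:300],None,fx=6,fy=6,interpolation=cv2.INTER_CUBIC))
c=cam("top"); cv2.imwrite("pics/t4.png",c["image"])
E
```

```text
t 10.2 at [0.5065 0.0123 0.1251] yaw 10.0 j6 1.42 | total [-0.06 -0.21  0.  ] turn deg -0.0 = -0.000 units | after turn [-0.06 -0.21]
```

View pics/in4.png

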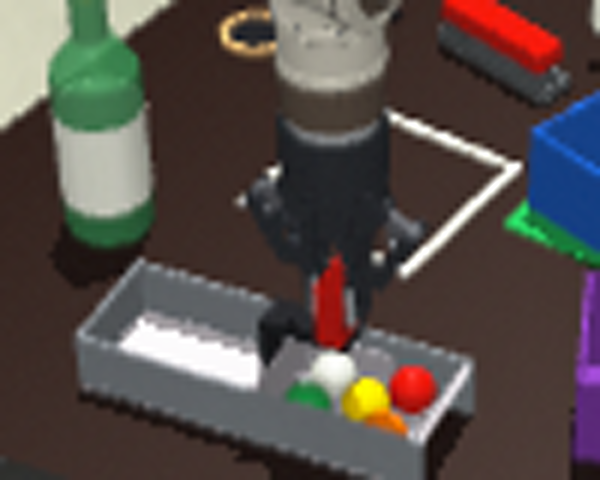

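Call:
apply_moves:
  commands:
    - [0, -0.1, 0, 0]
    - [0, -0.1, 0, 0]
    - [0, -0.06, 0, 0]
    - [0, 0, 0, 0]
    - [0, 0, 0, 0]

```text
clock: 10.7
eef_pos: [0.5019, 0.0115, 0.1251]
tool_rot: [0.643, 0.766, -0.0, -0.0]
ft_force: [0.4, -0.5, -3.4]
grip_width: 0.0191
grasp_force: 60.1
```

```bash
cat >> h.py <<'E'
RNG=dict(red=((0,150,80),(5,255,255)),orange=((6,180,120),(16,255,255)),yellow=((22,150,100),(34,255,255)),green=((45,110,50),(80,255,255)),blue=((100,150,60),(125,255,255)))
def balls(dz,amin=12,amax=150):
    "side-view ball-like blobs in scoop frame (mm), dz=height of centre above table"
    s=cam("side");o=bot.get_obs();p=np.array(o["eef_pos"]);q=o["tool_rot"]
    a=2*np.arctan2(q[1],q[0]);ux,uy=np.array([np.cos(a-np.pi/2),np.sin(a-np.pi/2)]),None
    from scipy.spatial.transform import Rotation as Ro
    U=Ro.from_quat(q).as_matrix()[:2,1];V=np.array([-U[1],U[0]])
    for n,(lo,hi) in RNG.items():
        k,l,st,ce=cv2.connectedComponentsWithStats(cv2.inRange(hsv(s),np.array(lo),np.array(hi)))
        for i in range(1,k):
            w=onz(s,ce[i],dz)[:2]-p[:2]
            if amin<st[i][4]<amax and np.hypot(*w)<.15: print(n,st[i][:],"scoop frame",np.round([w@U*1e3,w@V*1e3],0))
    return s
E
python3 - <<'E'
from h import *
plan(.5655-.064*.985,.0215-.064*.174,.125,10)
balls(.024)
E
```

```text
t 10.7 at [0.5019 0.0115 0.1251] yaw 10.0 j6 1.42 | total [-0.06  0.02  0.  ] turn deg 0.0 = 0.000 units | after turn [-0.06  0.02]
red [253 162   6  17  67] scoop frame [ 52. -88.]
red [265 181   8   8  50] scoop frame [-39. -28.]
orange [261 189   7   3  13] scoop frame [-36.  11.]
yellow [257 183   8   7  38] scoop frame [-11.  -5.]
green [247 183   7   5  23] scoop frame [33.  8.]
```

```bash
python3 - <<'E'
from h import *
c=cam("top");s=cam("side")
def tub(c,lo,hi,box):
    m=cv2.inRange(hsv(c),np.array(lo),np.array(hi));z=np.zeros_like(m);x0,y0,x1,y1=box;z[y0:y1,x0:x1]=m[y0:y1,x0:x1]
    k=max(cv2.findContours(z,cv2.RETR_EXTERNAL,cv2.CHAIN_APPROX_NONE)[0],key=cv2.contourArea)
    return z,k
m,k=tub(c,(100,120,40),(125,255,255),(330,150,410,230))
w=np.array([onz(c,q[0],.077)[:2] for q in k],np.float32);r=cv2.minAreaRect(w);print("blue rim",r)
cv2.imwrite("pics/blue.png",np.hstack([cv2.resize(c["image"][160:225,335:400],None,fx=6,fy=6,interpolation=cv2.INTER_CUBIC),cv2.resize(s["image"][120:185,280:345],None,fx=6,fy=6,interpolation=cv2.INTER_CUBIC)]))
k=max(cv2.findContours(cv2.inRange(hsv(c)[:, 330:410],np.array((45,100,40)),np.array((85,255,255))),cv2.RETR_EXTERNAL,cv2.CHAIN_APPROX_NONE)[0],key=cv2.contourArea)+np.array([330,0])
print("green",cv2.minAreaRect(np.array([onz(c,q[0],.002)[:2] for q in k],np.float32)))
E
```

```text
blue rim ((0.45311418175697327, -0.31615352630615234), (0.13646534085273743, 0.132253035902977), 76.46419525146484)
green ((0.44977909326553345, -0.32547906041145325), (0.16286753118038177, 0.16317477822303772), 89.33236694335938)
```

View pics/blue.png

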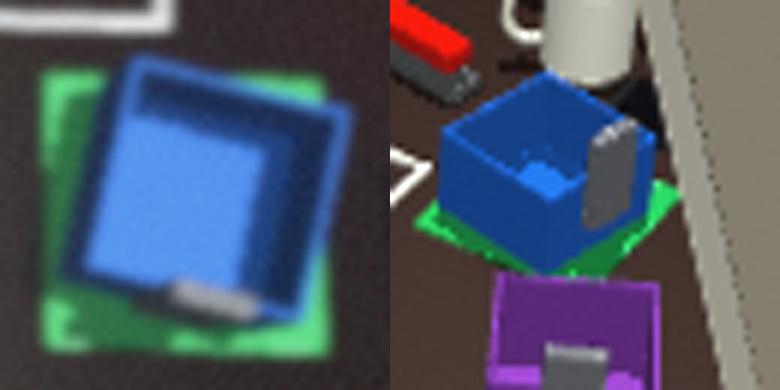

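Call:
apply_moves:
  commands:
    - [0, 0, -0.1, 0]
    - [0, 0, -0.25, 0]
    - [0, 0, -0.4, 0]
    - [0, 0, -0.5, 0]
    - [0, 0, -0.5, 0]

```text
clock: 11.27
eef_pos: [0.5022, 0.0115, 0.1614]
tool_rot: [0.643, 0.766, 0.0, 0.0]
ft_force: [0.2, 0.4, -3.6]
grip_width: 0.0193
grasp_force: 60.0
```

Call:
apply_moves:
  commands:
    - [0, 0, -0.5, 0]
    - [0, 0, -0.5, 0]
    - [0, 0, -0.5, 0]
    - [0, 0, -0.5, 0]
    - [0, 0, -0.4, 0]

```text
clock: 11.68
eef_pos: [0.5024, 0.0115, 0.2096]
tool_rot: [0.643, 0.766, 0.0, 0.0]
ft_force: [-0.2, -0.1, -4.0]
grip_width: 0.019
grasp_force: 60.0
```

Call:
apply_moves:
  commands:
    - [0, 0, -0.25, 0]
    - [0, 0, -0.1, 0]
    - [0, 0, 0, 0]
    - [0, 0, 0, 0]
    - [0, 0, 0, 0]

```text
clock: 12.1
eef_pos: [0.5016, 0.0115, 0.2144]
tool_rot: [0.643, 0.766, -0.0, -0.001]
ft_force: [-0.3, -0.1, -3.8]
grip_width: 0.0194
grasp_force: 60.1
```

```bash
python3 - <<'E'
from h import *
s=balls(.114)
c=cam("top");P=lambda x,y:(x/6+335-.42,y/6+160-.42)
W=np.array([onz(c,P(*q),.077)[:2] for q in((135,55),(352,108),(300,322),(62,275))]);m=W.mean(0)
u=(W[0]+W[1]-W[2]-W[3]);u/=np.linalg.norm(u);print("tub",W,m,np.degrees(np.arctan2(u[1],u[0])),np.linalg.norm(W[0]-W[1]))
t=m+.090*u;print("pre scoop (lip +40)",t);plan(*t,.212,-13.7)
cv2.imwrite("pics/lift.png",cv2.resize(s["image"][100:180,210:310],None,fx=6,fy=6,interpolation=cv2.INTER_CUBIC))
E
```

```text
red [253 146   7  17  74] scoop frame [ 54. -92.]
red [265 165   8   9  56] scoop frame [-39. -28.]
orange [260 173   8   8  52] scoop frame [-40.  25.]
yellow [257 168   8   8  42] scoop frame [-12.  -3.]
green [246 168   8   5  29] scoop frame [32. 11.]
tub [[ 0.52802221 -0.27695232]
 [ 0.50066254 -0.3952143 ]
 [ 0.38243919 -0.36355582]
 [ 0.4054708  -0.23527733]] [ 0.45414868 -0.31774994] -16.93931567152656 0.12138553804803591
pre scoop (lip +40) [ 0.54024393 -0.34397222]
t 12.2 at [0.5017 0.0115 0.2144] yaw 10.0 j6 1.42 | total [-17.84  -1.19   0.12] turn deg 23.7 = 0.395 units | after turn [-16.81   6.08]
```

View pics/lift.png

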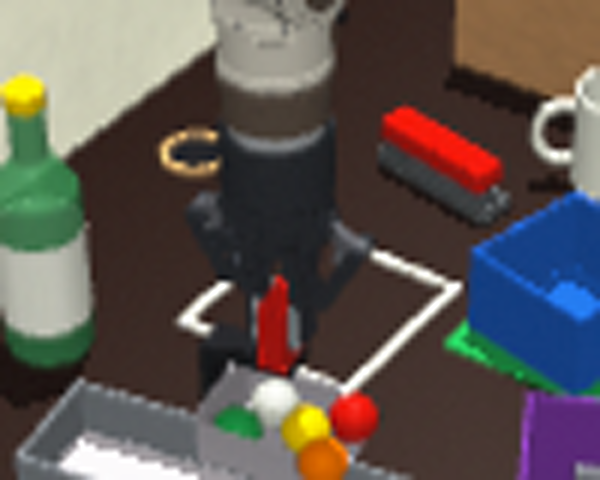

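Call:
apply_moves:
  commands:
    - [0, 0, 0, 0.03]
    - [0, 0, 0, 0.05]
    - [0, 0, 0, 0.06]
    - [0, 0, 0, 0.06]
    - [0, 0, 0, 0.06]

```text
clock: 12.62
eef_pos: [0.5018, 0.0115, 0.2146]
tool_rot: [0.742, 0.671, -0.0, -0.0]
ft_force: [-0.2, -1.1, -3.7]
grip_width: 0.0195
grasp_force: 60.0
```

Call:
apply_moves:
  commands:
    - [0, 0, 0, 0.06]
    - [0, 0, 0, 0.045]
    - [0, 0, 0, 0.03]
    - [0, 0, 0, 0]
    - [0, 0, 0, 0]

```text
clock: 13.03
eef_pos: [0.5019, 0.0115, 0.2148]
tool_rot: [0.786, 0.618, -0.0, -0.0]
ft_force: [-0.3, -0.6, -3.0]
grip_width: 0.0193
grasp_force: 60.0
```

Call:
apply_moves:
  commands:
    - [-0.2, 0.072, 0, 0]
    - [-0.4, 0.145, 0, 0]
    - [-0.6, 0.217, 0, 0]
    - [-0.8, 0.289, 0, 0]
    - [-0.915, 0.331, 0, 0]

```text
clock: 13.45
eef_pos: [0.5088, -0.051, 0.2151]
tool_rot: [0.786, 0.618, -0.0, 0.0]
ft_force: [0.4, -0.2, -3.6]
grip_width: 0.0193
grasp_force: 60.0
```

Call:
apply_moves:
  commands:
    - [-0.915, 0.331, 0, 0]
    - [-0.915, 0.331, 0, 0]
    - [-0.915, 0.331, 0, 0]
    - [-0.915, 0.331, 0, 0]
    - [-0.915, 0.331, 0, 0]

```text
clock: 13.87
eef_pos: [0.5191, -0.1487, 0.2151]
tool_rot: [0.786, 0.618, -0.0, 0.0]
ft_force: [0.3, -0.2, -3.6]
grip_width: 0.0194
grasp_force: 60.1
```

Call:
apply_moves:
  commands:
    - [-0.915, 0.331, 0, 0]
    - [-0.915, 0.331, 0, 0]
    - [-0.915, 0.331, 0, 0]
    - [-0.915, 0.331, 0, 0]
    - [-0.915, 0.331, 0, 0]

```text
clock: 14.28
eef_pos: [0.5294, -0.2455, 0.215]
tool_rot: [0.786, 0.618, -0.0, 0.0]
ft_force: [0.1, -0.2, -3.4]
grip_width: 0.0196
grasp_force: 60.1
```

Call:
apply_moves:
  commands:
    - [-0.915, 0.331, 0, 0]
    - [-0.915, 0.331, 0, 0]
    - [-0.915, 0.331, 0, 0]
    - [-0.8, 0.289, 0, 0]
    - [-0.6, 0.217, 0, 0]

```text
clock: 14.7
eef_pos: [0.5387, -0.3339, 0.2148]
tool_rot: [0.787, 0.617, -0.0, 0.0]
ft_force: [1.0, -0.0, -2.6]
grip_width: 0.0195
grasp_force: 60.1
```

Call:
apply_moves:
  commands:
    - [-0.4, 0.145, 0, 0]
    - [-0.2, 0.072, 0, 0]
    - [0, 0, 0, 0]
    - [0, 0, 0, 0]
    - [0, 0, 0, 0]

```text
clock: 15.12
eef_pos: [0.5405, -0.3432, 0.2151]
tool_rot: [0.786, 0.618, 0.0, -0.0]
ft_force: [0.3, 0.1, -2.4]
grip_width: 0.0193
grasp_force: 60.1
```

```bash
python3 - <<'E'
from h import *
plan(.540,-.344,.209,-14.5)
s=balls(.111)
cv2.imwrite("pics/tub1.png",cv2.resize(s["image"][90:180,230:350],None,fx=6,fy=6,interpolation=cv2.INTER_CUBIC))
E
```

```text
t 15.1 at [ 0.5405 -0.3432  0.2151] yaw -13.6 j6 1.24 | total [-0.04 -0.02  0.31] turn deg 0.9 = 0.014 units | after turn [-0.04 -0.02]
red [290 105   9  14  59] scoop frame [ 98. -89.]
red [273 117  10  10  56] scoop frame [95. 21.]
yellow [294 126   7   7  38] scoop frame [-19.  -1.]
green [285 122   7   7  34] scoop frame [36.  2.]
```

View pics/tub1.png

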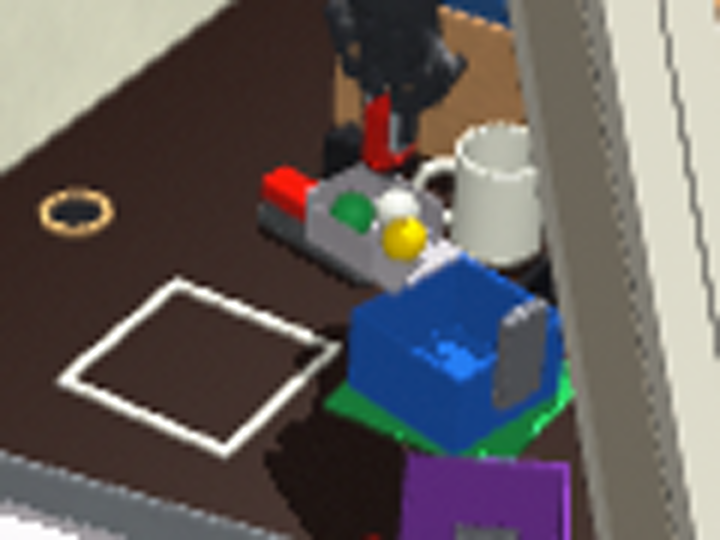

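```bash
python3 - <<'E'
from h import *
s=cam("side");c=cam("top")
a=cv2.resize(s["image"][110:260,180:340],(400,375),interpolation=cv2.INTER_CUBIC);b=cv2.resize(c["image"][110:260,180:340],(400,375),interpolation=cv2.INTER_CUBIC)
cv2.imwrite("pics/lost.png",np.hstack([a,b]))
E
```

```text
(no output)
```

View pics/lost.png

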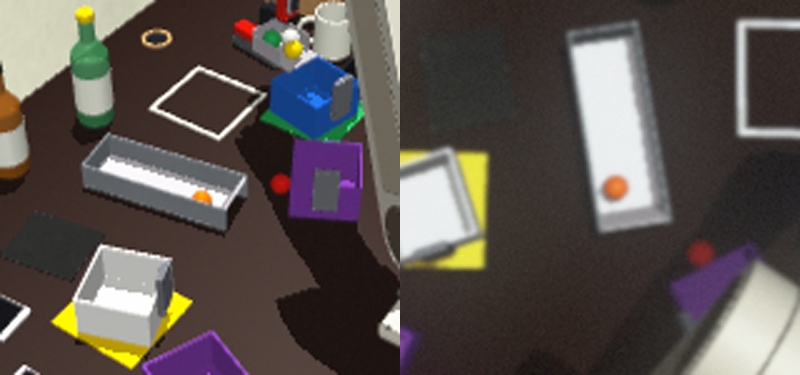

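Call:
apply_moves:
  commands:
    - [0, 0, 0.15, 0]
    - [0, 0, 0.15, 0]
    - [0, 0.2, 0, 0]
    - [0, 0, 0, 0]
    - [0, 0, 0, 0]

```text
clock: 15.68
eef_pos: [0.5447, -0.3449, 0.2089]
tool_rot: [0.786, 0.618, -0.0, -0.0]
ft_force: [-0.1, -0.3, -3.3]
grip_width: 0.0193
grasp_force: 60.1
```

Call:
apply_moves:
  commands:
    - [0, -0.25, 0, 0]
    - [0, -0.45, 0, 0]
    - [0, -0.75, 0, 0]
    - [0, -1, 0, 0]
    - [0, 1, 0, 0]

```text
clock: 16.1
eef_pos: [0.5058, -0.3339, 0.2057]
tool_rot: [0.787, 0.617, -0.004, -0.008]
ft_force: [-1.8, 0.9, -3.9]
grip_width: 0.0194
grasp_force: 60.2
```

Call:
apply_moves:
  commands:
    - [0, 0.75, 0, 0]
    - [0, 0.45, 0, 0]
    - [0, 0.2, 0, 0]
    - [0, 0, 0, 0]
    - [0, 0, 0, 0]

```text
clock: 16.52
eef_pos: [0.5431, -0.3446, 0.2091]
tool_rot: [0.786, 0.618, -0.0, -0.0]
ft_force: [-0.5, 0.8, -2.7]
grip_width: 0.0194
grasp_force: 60.3
```

```bash
python3 - <<'E'
from h import *
plan(.540,-.344,.209,-14.5)
s=balls(.111)
cv2.imwrite("pics/tub2.png",cv2.resize(s["image"][90:180,230:350],None,fx=5,fy=5,interpolation=cv2.INTER_CUBIC))
E
```

```text
t 16.5 at [ 0.5431 -0.3446  0.2091] yaw -13.7 j6 1.24 | total [-0.01 -0.16  0.  ] turn deg 0.8 = 0.013 units | after turn [-0.01 -0.16]
red [290 106   9  13  60] scoop frame [ 93. -84.]
red [273 117  10   9  56] scoop frame [93. 21.]
green [294 131   7   7  37] scoop frame [-48.  23.]
```

Call:
apply_moves:
  commands:
    - [0, -0.25, 0, 0]
    - [0, -0.45, 0, 0]
    - [0, -0.75, 0, 0]
    - [0, -1, 0, 0]
    - [0, 1, 0, 0]

```text
clock: 16.98
eef_pos: [0.5044, -0.3335, 0.2059]
tool_rot: [0.787, 0.617, -0.004, -0.008]
ft_force: [-0.7, 1.6, -4.1]
grip_width: 0.0196
grasp_force: 60.3
```

Call:
apply_moves:
  commands:
    - [0, 0.75, 0, 0]
    - [0, 0.45, 0, 0]
    - [0, 0.2, 0, 0]
    - [0, 0, 0, 0]
    - [0, 0, 0, 0]

```text
clock: 17.4
eef_pos: [0.5419, -0.3443, 0.2091]
tool_rot: [0.786, 0.618, -0.0, -0.0]
ft_force: [-0.6, 0.6, -2.6]
grip_width: 0.0194
grasp_force: 60.3
```

```bash
cat >> h.py <<'E'
def find(n,amin=8,amax=70):
    c=cam(n);lo_hi=dict(RNG);H=hsv(c)
    for k_,(lo,hi) in lo_hi.items():
        if k_=="blue": continue
        k,l,st,ce=cv2.connectedComponentsWithStats(cv2.inRange(H,np.array(lo),np.array(hi)))
        for i in range(1,k):
            if amin<st[i][4]<amax: print(n,k_,st[i][4],np.round(ce[i],1),"z18",np.round(onz(c,ce[i],.018)[:2],3),"z24",np.round(onz(c,ce[i],.024)[:2],3),"z108",np.round(onz(c,ce[i],.108)[:2],3))
    return c
E
python3 - <<'E'
from h import *
find("side");c=find("top")
s=cam("side");H=hsv(s);v=H[...,2].astype(int)
m=((H[...,1]<45)&(H[...,2]>170)).astype(np.uint8)
k,l,st,ce=cv2.connectedComponentsWithStats(m)
print([(st[i].tolist(),np.round(ce[i],1).tolist()) for i in range(1,k) if 265<ce[i][0]<325 and 100<ce[i][1]<175 and st[i][4]>6])
E
```

```text
side red 60 [292.6 113. ] z18 [ 0.687 -0.571] z24 [ 0.682 -0.563] z108 [ 0.616 -0.451]
side red 58 [277.4 121.1] z18 [ 0.712 -0.461] z24 [ 0.707 -0.454] z108 [ 0.64  -0.349]
side red 48 [291.6 183. ] z18 [ 0.393 -0.094] z24 [ 0.39  -0.089] z108 [ 0.344 -0.01 ]
side yellow 39 [213.5 115.6] z18 [ 1.027 -0.311] z24 [ 1.021 -0.305] z108 [ 0.931 -0.211]
side green 69 [291.8 159.2] z18 [ 0.481 -0.235] z24 [ 0.477 -0.229] z108 [ 0.425 -0.14 ]
side green 52 [217.9 157.7] z18 [ 0.777 -0.047] z24 [ 0.772 -0.042] z108 [0.7   0.034]
side green 18 [127.  272.5] z18 [0.63  0.647] z24 [0.626 0.649] z108 [0.564 0.678]
top red 22 [389.7 153.6] z18 [ 0.597 -0.408] z24 [ 0.595 -0.406] z108 [ 0.573 -0.374]
top red 54 [299.8 210.7] z18 [ 0.39  -0.095] z24 [ 0.39  -0.095] z108 [ 0.383 -0.085]
top orange 31 [265.9 184.6] z18 [0.479 0.022] z24 [0.478 0.022] z108 [0.464 0.024]
top yellow 30 [355.3 198.7] z18 [ 0.435 -0.286] z24 [ 0.435 -0.284] z108 [ 0.424 -0.261]
top green 29 [305.9  81. ] z18 [ 0.858 -0.115] z24 [ 0.856 -0.115] z108 [ 0.816 -0.103]
top green 11 [300.8  85.1] z18 [ 0.843 -0.097] z24 [ 0.84  -0.097] z108 [ 0.801 -0.087]
top green 14 [ 58.5 155.3] z18 [0.569 0.752] z24 [0.567 0.748] z108 [0.548 0.699]
top green 52 [362.3 193.7] z18 [ 0.453 -0.31 ] z24 [ 0.453 -0.308] z108 [ 0.441 -0.284]
[([306, 111, 13, 23, 231], [312.9, 121.7]), ([299, 117, 7, 5, 11], [301.5, 118.1]), ([289, 126, 17, 12, 85], [297.0, 130.8])]
```

```bash
python3 - <<'E'
from h import *
c=cam("top");s=cam("side")
H=hsv(c);m=((H[...,1]<70)&(H[...,2]>140)).astype(np.uint8)
k,l,st,ce=cv2.connectedComponentsWithStats(m)
print([(st[i].tolist(),np.round(ce[i],1).tolist(),np.round(onz(c,ce[i],.024)[:2],3)) for i in range(1,k) if 340<ce[i][0]<400 and 150<ce[i][1]<225 and st[i][4]>3])
a=cv2.resize(s["image"][95:185,240:340],(400,360),interpolation=cv2.INTER_CUBIC);b=cv2.resize(c["image"][145:225,335:415],(360,360),interpolation=cv2.INTER_CUBIC)
cv2.imwrite("pics/tub3.png",np.hstack([a,b]))
E
```

```text
[([370, 153, 21, 30, 330], [381.5, 171.2], array([ 0.532, -0.376])), ([351, 194, 9, 11, 23], [353.6, 199.6], array([ 0.432, -0.278])), ([364, 202, 15, 10, 73], [372.1, 206.4], array([ 0.41 , -0.341]))]
```

View pics/tub3.png

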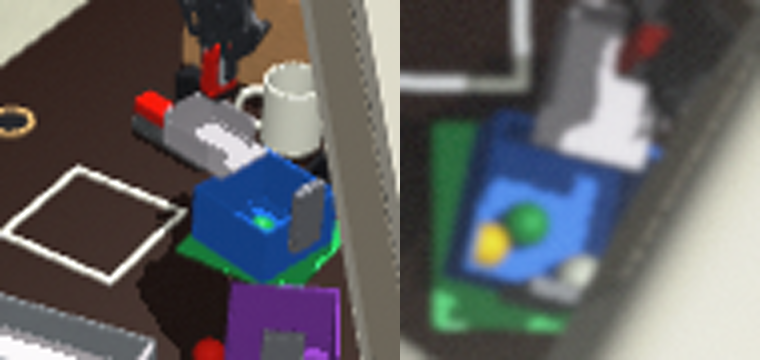

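```bash
python3 - <<'E'
from h import *
im=cv2.imread("pics/top0.png");c=cam("top")
H=cv2.cvtColor(im,cv2.COLOR_BGR2HSV);m=cv2.inRange(H,np.array((130,80,40)),np.array((165,255,255)));m[:,:270]=0
k=max(cv2.findContours(m,cv2.RETR_EXTERNAL,cv2.CHAIN_APPROX_NONE)[0],key=cv2.contourArea)
w=np.array([onz(c,q[0],.075)[:2] for q in k],np.float32);r=cv2.minAreaRect(w);print(r,cv2.boxPoints(r))
hull=cv2.convexHull(w).reshape(-1,2);n=np.array([np.cos(np.radians(31)),np.sin(np.radians(31))]);
for a in (20,25,31,35): 
    n=np.array([np.cos(np.radians(a)),np.sin(np.radians(a))]);print(a,(hull@n).max(),np.array([.391,-.095])@n)
plan(.34,-.03,.2,121)
E
```

```text
((0.3164626657962799, -0.13002732396125793), (0.1455771028995514, 0.14447461068630219), 29.571569442749023) [[ 0.2175057  -0.10312156]
 [ 0.28880543 -0.2287769 ]
 [ 0.41541964 -0.15693308]
 [ 0.3441199  -0.03127775]]
20 0.3275008284332512 0.3349279011113517
25 0.305769334429707 0.3142176098659637
31 0.27663560018394545 0.2862237974580708
35 0.2568602353617623 0.2657986878636464
t 17.7 at [ 0.5422 -0.3444  0.2093] yaw -13.7 j6 1.24 | total [ 12.88 -13.55   0.46] turn deg 45.3 = 0.755 units | after turn [ -0.57 -18.68]
```

Call:
apply_moves:
  commands:
    - [0, 0.5, 0, -0.109]
    - [0, 0.5, 0, -0.109]
    - [0, 0, 0, -0.109]
    - [0, 0, 0, -0.109]
    - [0, 0, 0, -0.109]

```text
clock: 18.12
eef_pos: [0.5622, -0.348, 0.209]
tool_rot: [0.578, 0.816, -0.0, -0.0]
ft_force: [-0.6, -0.4, -2.1]
grip_width: 0.0192
grasp_force: 60.3
```

Call:
apply_moves:
  commands:
    - [0, 0, 0, 0]
    - [0, 0, 0, 0]
    - [0, 0, 0, 0]
    - [0, 0, 0, 0]
    - [0, 0, 0, 0]

```text
clock: 18.53
eef_pos: [0.5621, -0.348, 0.2092]
tool_rot: [0.581, 0.814, 0.0, 0.0]
ft_force: [-0.2, 0.2, -2.1]
grip_width: 0.0197
grasp_force: 60.3
```

```bash
python3 - <<'E'
from h import *
plan(.478,-.105,.16,19)
E
```

```text
t 18.5 at [ 0.5621 -0.348   0.2092] yaw 18.9 j6 0.69 | total [12.86 -0.03  2.46] turn deg -0.1 = -0.001 units | after turn [12.86 -0.02]
```

Call:
apply_moves:
  commands:
    - [0.5, 0, 0, 0]
    - [0.9, 0, 0, 0]
    - [0.9, 0, 0, 0]
    - [0.9, 0, 0, 0]
    - [0.9, 0, 0, 0]

```text
clock: 18.95
eef_pos: [0.5351, -0.2699, 0.2092]
tool_rot: [0.581, 0.814, 0.0, 0.0]
ft_force: [-0.8, 0.5, -2.9]
grip_width: 0.0195
grasp_force: 60.4
```

Call:
apply_moves:
  commands:
    - [0.9, 0, 0, 0]
    - [0.9, 0, 0, 0]
    - [0.9, 0, 0, 0]
    - [0.9, 0, 0, 0]
    - [0.9, 0, 0, 0]

```text
clock: 19.37
eef_pos: [0.5058, -0.1846, 0.2094]
tool_rot: [0.581, 0.814, 0.0, 0.0]
ft_force: [0.4, 0.7, -2.4]
grip_width: 0.0195
grasp_force: 60.4
```

Call:
apply_moves:
  commands:
    - [0.9, 0, 0, 0]
    - [0.9, 0, 0, 0]
    - [0.9, 0, 0, 0]
    - [0.9, 0, 0, 0]
    - [0.66, 0, 0, 0]

```text
clock: 19.78
eef_pos: [0.4778, -0.1036, 0.2094]
tool_rot: [0.581, 0.814, 0.0, 0.0]
ft_force: [0.1, -0.5, -2.5]
grip_width: 0.0194
grasp_force: 60.3
```

Call:
apply_moves:
  commands:
    - [0, 0, 0.5, 0]
    - [0, 0, 0.9, 0]
    - [0, 0, 0.9, 0]
    - [0, 0, 0.9, 0]
    - [0, 0, 0.5, 0]

```text
clock: 20.2
eef_pos: [0.4774, -0.105, 0.1329]
tool_rot: [0.581, 0.814, -0.001, -0.001]
ft_force: [-0.3, -0.5, -2.5]
grip_width: 0.0196
grasp_force: 60.2
```

Call:
apply_moves:
  commands:
    - [0, 0, 0.2, 0]
    - [0, 0, 0, 0]
    - [0, 0, 0, 0]
    - [0, 0, 0, 0]
    - [0, 0, 0, 0]

```text
clock: 20.62
eef_pos: [0.4793, -0.1051, 0.1322]
tool_rot: [0.581, 0.814, 0.0, 0.001]
ft_force: [0.8, 1.3, -1.9]
grip_width: 0.0192
grasp_force: 60.3
```

```bash
python3 - <<'E'
from h import *
plan(.478,-.105,.1218,19)
find("side",12,70)
E
```

```text
t 20.6 at [ 0.4793 -0.1051  0.1322] yaw 19.0 j6 1.02 | total [ 0.03 -0.06  0.52] turn deg -0.0 = -0.000 units | after turn [ 0.03 -0.06]
side red 48 [289.4 127.3] z18 [ 0.629 -0.449] z24 [ 0.625 -0.441] z108 [ 0.563 -0.338]
side red 69 [276.1 156.6] z18 [ 0.553 -0.21 ] z24 [ 0.549 -0.204] z108 [ 0.492 -0.117]
side red 49 [291.4 182.8] z18 [ 0.395 -0.095] z24 [ 0.391 -0.089] z108 [ 0.345 -0.01 ]
side orange 21 [260.4 188.3] z18 [0.487 0.012] z24 [0.484 0.017] z108 [0.431 0.089]
side yellow 38 [213.4 115.6] z18 [ 1.028 -0.311] z24 [ 1.021 -0.305] z108 [ 0.932 -0.211]
side green 64 [291.5 158.9] z18 [ 0.483 -0.236] z24 [ 0.479 -0.23 ] z108 [ 0.427 -0.141]
side green 51 [217.9 157.6] z18 [ 0.778 -0.047] z24 [ 0.773 -0.042] z108 [0.701 0.034]
side green 18 [127.  272.5] z18 [0.63  0.647] z24 [0.626 0.649] z108 [0.564 0.678]
```

Call:
apply_moves:
  commands:
    - [0, 0, 0.26, 0]
    - [0, 0, 0.24, 0]
    - [0, 0, 0, 0]
    - [0, 0, 0, 0]
    - [0, 0, 0, 0]

```text
clock: 21.08
eef_pos: [0.4785, -0.1048, 0.1211]
tool_rot: [0.581, 0.814, 0.0, 0.0]
ft_force: [0.6, -0.1, -1.5]
grip_width: 0.0192
grasp_force: 60.5
```

Call:
apply_moves:
  commands:
    - [0.08, -0.21, 0, 0]
    - [0.08, -0.21, 0, 0]
    - [0.08, -0.21, 0, 0]
    - [0.08, -0.21, 0, 0]
    - [0.08, -0.21, 0, 0]

```text
clock: 21.5
eef_pos: [0.455, -0.1041, 0.121]
tool_rot: [0.581, 0.814, -0.0, -0.0]
ft_force: [0.5, -0.2, -1.0]
grip_width: 0.0194
grasp_force: 60.5
```

Call:
apply_moves:
  commands:
    - [0.08, -0.21, 0, 0]
    - [0.08, -0.21, 0, 0]
    - [0.08, -0.21, 0, 0]
    - [0.08, -0.21, 0, 0]
    - [0, 0, 0, 0]

```text
clock: 21.92
eef_pos: [0.4367, -0.1035, 0.1211]
tool_rot: [0.581, 0.814, -0.0, -0.001]
ft_force: [-1.2, -0.0, -1.1]
grip_width: 0.0194
grasp_force: 60.6
```

```bash
python3 - <<'E'
from h import *
plan(.4255,-.1035,.1218,19)
balls(.018)
E
```

```text
t 21.9 at [ 0.4367 -0.1035  0.1211] yaw 19.0 j6 1.01 | total [ 0.18 -0.53 -0.04] turn deg -0.0 = -0.000 units | after turn [ 0.18 -0.53]
red [282 154   5  16  69] scoop frame [  28. -107.]
red [288 181   8   7  42] scoop frame [-39.  30.]
green [290 159  13   6  29] scoop frame [ -24. -128.]
```

Call:
apply_moves:
  commands:
    - [0.06, -0.15, 0, 0]
    - [0.06, -0.15, 0, 0]
    - [0.06, -0.12, 0, 0]
    - [0, -0.08, 0, 0]
    - [0, 0, 0, 0]

```text
clock: 22.38
eef_pos: [0.427, -0.1033, 0.1211]
tool_rot: [0.581, 0.814, 0.0, -0.0]
ft_force: [-0.4, 0.6, -1.9]
grip_width: 0.0196
grasp_force: 60.4
```

```bash
python3 - <<'E'
from h import *
plan(.4255,-.1035,.1218,19)
balls(.020);find("top",12,70)
E
```

```text
t 22.4 at [ 0.427  -0.1033  0.1211] yaw 19.0 j6 1.00 | total [ 0.02 -0.07 -0.04] turn deg -0.0 = -0.000 units | after turn [ 0.02 -0.07]
red [284 156   5  15  64] scoop frame [  26. -102.]
red [290 182   7   7  43] scoop frame [-39.  32.]
green [292 160  12   6  27] scoop frame [ -23. -124.]
top orange 29 [265.7 184.6] z18 [0.479 0.023] z24 [0.478 0.023] z108 [0.464 0.025]
top green 55 [303.9  82.8] z18 [ 0.852 -0.108] z24 [ 0.849 -0.108] z108 [ 0.809 -0.097]
top green 15 [ 58.5 155.1] z18 [0.569 0.752] z24 [0.568 0.748] z108 [0.548 0.699]
top green 23 [383.6 173.8] z18 [ 0.524 -0.385] z24 [ 0.523 -0.383] z108 [ 0.507 -0.353]
top green 50 [362.8 194.4] z18 [ 0.451 -0.312] z24 [ 0.45 -0.31] z108 [ 0.439 -0.285]
```

Call:
apply_moves:
  commands:
    - [0, 0, -0.05, 0]
    - [0, 0, -0.1, 0]
    - [0, 0, -0.15, 0]
    - [0, 0, -0.15, 0]
    - [0, 0, -0.05, 0]

```text
clock: 22.9
eef_pos: [0.4276, -0.1035, 0.1317]
tool_rot: [0.581, 0.814, -0.0, 0.0]
ft_force: [-0.5, -0.7, -2.6]
grip_width: 0.0191
grasp_force: 60.3
```

```bash
python3 - <<'E'
from h import *
plan(.4255,-.1035,.1218,19)
balls(.030)
E
```

```text
t 22.9 at [ 0.4276 -0.1035  0.1317] yaw 19.0 j6 1.00 | total [ 0.04 -0.1   0.49] turn deg 0.0 = 0.000 units | after turn [ 0.04 -0.1 ]
red [284 153   5  16  68] scoop frame [  27. -107.]
red [290 180   7   7  42] scoop frame [-39.  31.]
green [292 158  12   8  32] scoop frame [ -21. -115.]
```

Call:
apply_moves:
  commands:
    - [-0.02, 0.05, 0, 0]
    - [-0.04, 0.1, 0, 0]
    - [-0.06, 0.15, 0, 0]
    - [-0.08, 0.2, 0, 0]
    - [-0.08, 0.2, 0, 0]

```text
clock: 23.37
eef_pos: [0.4429, -0.1042, 0.131]
tool_rot: [0.581, 0.814, 0.0, 0.0]
ft_force: [-0.3, -0.7, -2.6]
grip_width: 0.0193
grasp_force: 60.3
```

Call:
apply_moves:
  commands:
    - [-0.08, 0.2, 0, 0]
    - [-0.08, 0.2, 0, 0]
    - [-0.08, 0.2, 0, 0]
    - [-0.08, 0.2, 0, 0]
    - [-0.08, 0.2, 0, 0]

```text
clock: 23.78
eef_pos: [0.4644, -0.1052, 0.131]
tool_rot: [0.581, 0.814, -0.0, -0.0]
ft_force: [0.4, 0.4, -2.0]
grip_width: 0.0193
grasp_force: 60.3
```

Call:
apply_moves:
  commands:
    - [-0.06, 0.15, 0, 0]
    - [-0.04, 0.1, 0, 0]
    - [-0.02, 0.05, 0, 0]
    - [0, 0, 0, 0]
    - [0, 0, 0, 0]

```text
clock: 24.2
eef_pos: [0.4702, -0.1055, 0.1311]
tool_rot: [0.581, 0.814, -0.0, -0.0]
ft_force: [0.4, -0.3, -3.1]
grip_width: 0.0194
grasp_force: 60.3
```

```bash
python3 - <<'E'
from h import *
plan(.4255,-.1035,.1218,19)
balls(.030)
E
```

```text
t 24.2 at [ 0.4702 -0.1055  0.1311] yaw 19.0 j6 1.02 | total [ 0.82 -2.08  0.46] turn deg 0.0 = 0.000 units | after turn [ 0.82 -2.08]
red [276 150   5  16  64] scoop frame [  31. -108.]
red [282 176   8   7  44] scoop frame [-40.  30.]
orange [260 187   4   4  14] scoop frame [ 46. 117.]
green [284 154  20  12  66] scoop frame [ -36. -111.]
```

Call:
apply_moves:
  commands:
    - [0.3, -0.8, 0, 0]
    - [0.22, -0.6, 0, 0]
    - [0.15, -0.4, 0, 0]
    - [0.07, -0.2, 0, 0]
    - [0, 0, 0, 0]

```text
clock: 24.67
eef_pos: [0.4271, -0.1046, 0.1313]
tool_rot: [0.581, 0.814, 0.0, 0.0]
ft_force: [-0.5, 0.8, -3.0]
grip_width: 0.0192
grasp_force: 60.4
```

```bash
python3 - <<'E'
from h import *
plan(.4255,-.1035,.1218,19)
balls(.030)
E
```

```text
t 24.7 at [ 0.4271 -0.1046  0.1313] yaw 19.0 j6 1.00 | total [ 0.08 -0.06  0.48] turn deg -0.0 = -0.000 units | after turn [ 0.08 -0.06]
red [284 153   5  16  68] scoop frame [  26. -103.]
red [290 178   7   7  40] scoop frame [-37.  20.]
green [293 158  11   8  29] scoop frame [ -24. -113.]
```

Call:
apply_moves:
  commands:
    - [-0.02, 0.05, 0, 0]
    - [-0.04, 0.1, 0, 0]
    - [-0.06, 0.15, 0, 0]
    - [-0.08, 0.2, 0, 0]
    - [-0.08, 0.2, 0, 0]

```text
clock: 25.13
eef_pos: [0.4436, -0.1053, 0.1311]
tool_rot: [0.581, 0.814, 0.0, 0.0]
ft_force: [0.6, 1.3, -2.2]
grip_width: 0.0194
grasp_force: 60.4
```

Call:
apply_moves:
  commands:
    - [-0.1, 0.25, 0, 0]
    - [-0.1, 0.25, 0, 0]
    - [-0.1, 0.25, 0, 0]
    - [-0.1, 0.25, 0, 0]
    - [-0.1, 0.25, 0, 0]

```text
clock: 25.55
eef_pos: [0.4703, -0.1066, 0.131]
tool_rot: [0.581, 0.814, -0.0, -0.0]
ft_force: [0.1, 0.6, -1.9]
grip_width: 0.0194
grasp_force: 60.4
```

Call:
apply_moves:
  commands:
    - [-0.08, 0.2, 0, 0]
    - [-0.06, 0.15, 0, 0]
    - [-0.04, 0.1, 0, 0]
    - [-0.02, 0.05, 0, 0]
    - [0, 0, 0, 0]

```text
clock: 25.97
eef_pos: [0.4806, -0.1071, 0.1311]
tool_rot: [0.581, 0.814, -0.0, -0.0]
ft_force: [-1.4, 0.3, -3.0]
grip_width: 0.0197
grasp_force: 60.4
```

Call:
apply_moves:
  commands:
    - [0.3, -1, 0, 0]
    - [0.2, -0.75, 0, 0]
    - [0.14, -0.4, 0, 0]
    - [0.06, -0.2, 0, 0]
    - [0, -0.05, 0, 0]

```text
clock: 26.38
eef_pos: [0.4301, -0.1095, 0.1313]
tool_rot: [0.581, 0.814, 0.0, 0.0]
ft_force: [-0.0, -0.3, -1.7]
grip_width: 0.0192
grasp_force: 60.5
```

```bash
python3 - <<'E'
from h import *
plan(.4255,-.1035,.1218,19)
balls(.030)
E
```

```text
t 26.4 at [ 0.4301 -0.1095  0.1313] yaw 19.0 j6 0.99 | total [ 0.36 -0.12  0.48] turn deg -0.0 = -0.000 units | after turn [ 0.36 -0.12]
red [284 152   6  16  70] scoop frame [  27. -105.]
red [286 175   8   7  35] scoop frame [-19.   9.]
green [292 158  12   8  30] scoop frame [ -24. -108.]
```

Call:
apply_moves:
  commands:
    - [0, 0, -0.1, 0]
    - [0, 0, -0.25, 0]
    - [0, 0, -0.4, 0]
    - [0, 0, -0.5, 0]
    - [0, 0, -0.5, 0]

```text
clock: 26.85
eef_pos: [0.4311, -0.1095, 0.1671]
tool_rot: [0.581, 0.814, 0.0, 0.0]
ft_force: [0.3, 0.4, -2.7]
grip_width: 0.0195
grasp_force: 60.4
```

Call:
apply_moves:
  commands:
    - [0, 0, -0.5, 0]
    - [0, 0, -0.5, 0]
    - [0, 0, -0.4, 0]
    - [0, 0, -0.3, 0]
    - [0, 0, -0.15, 0]

```text
clock: 27.27
eef_pos: [0.4313, -0.1096, 0.2044]
tool_rot: [0.581, 0.814, 0.0, 0.001]
ft_force: [0.1, -0.1, -2.6]
grip_width: 0.0193
grasp_force: 60.5
```

Call:
apply_moves:
  commands:
    - [0, 0, -0.05, 0.02]
    - [0, 0, 0, 0.05]
    - [0, 0, 0, 0.05]
    - [0, 0, 0, 0.03]
    - [0, 0, 0, 0]

```text
clock: 27.68
eef_pos: [0.4302, -0.1094, 0.2036]
tool_rot: [0.643, 0.766, -0.0, -0.001]
ft_force: [0.7, 0.3, -2.5]
grip_width: 0.0195
grasp_force: 60.6
```

```bash
python3 - <<'E'
from h import *
plan(.5946,.0289,.205,10)
balls(.104)
E
```

```text
t 27.7 at [ 0.4302 -0.1094  0.2036] yaw 9.9 j6 1.15 | total [ 5.39  9.29 -0.08] turn deg -0.1 = -0.001 units | after turn [5.38 9.3 ]
red [284 139   6  16  71] scoop frame [  46. -103.]
red [287 163   8   8  44] scoop frame [-22.  13.]
green [307 150  22  17 103] scoop frame [-114.  -78.]
green [296 160   8   6  15] scoop frame [-47. -24.]
```

Call:
apply_moves:
  commands:
    - [0.058, 0.1, 0, 0]
    - [0.116, 0.2, 0, 0]
    - [0.174, 0.3, 0, 0]
    - [0.232, 0.4, 0, 0]
    - [0.29, 0.5, 0, 0]

```text
clock: 28.15
eef_pos: [0.4577, -0.0866, 0.2041]
tool_rot: [0.643, 0.766, 0.0, 0.0]
ft_force: [0.3, -0.1, -2.4]
grip_width: 0.0192
grasp_force: 60.5
```

Call:
apply_moves:
  commands:
    - [0.304, 0.525, 0, 0]
    - [0.304, 0.525, 0, 0]
    - [0.304, 0.525, 0, 0]
    - [0.304, 0.525, 0, 0]
    - [0.304, 0.525, 0, 0]

```text
clock: 28.57
eef_pos: [0.5045, -0.047, 0.204]
tool_rot: [0.643, 0.766, -0.0, -0.0]
ft_force: [0.3, -0.7, -2.6]
grip_width: 0.0195
grasp_force: 60.5
```

Call:
apply_moves:
  commands:
    - [0.304, 0.525, 0, 0]
    - [0.304, 0.525, 0, 0]
    - [0.304, 0.525, 0, 0]
    - [0.304, 0.525, 0, 0]
    - [0.304, 0.525, 0, 0]

```text
clock: 28.98
eef_pos: [0.5508, -0.0082, 0.204]
tool_rot: [0.643, 0.766, -0.0, -0.0]
ft_force: [0.3, 0.0, -3.3]
grip_width: 0.0194
grasp_force: 60.5
```

Call:
apply_moves:
  commands:
    - [0.304, 0.525, 0, 0]
    - [0.304, 0.525, 0, 0]
    - [0.29, 0.5, 0, 0]
    - [0.232, 0.4, 0, 0]
    - [0.174, 0.3, 0, 0]

```text
clock: 29.4
eef_pos: [0.5906, 0.0254, 0.2039]
tool_rot: [0.643, 0.766, -0.0, -0.0]
ft_force: [0.1, -0.9, -3.2]
grip_width: 0.0195
grasp_force: 60.5
```

Call:
apply_moves:
  commands:
    - [0.116, 0.2, 0, 0]
    - [0.058, 0.1, 0, 0]
    - [0, 0, 0, 0]
    - [0, 0, 0, 0]
    - [0, 0, 0, 0]

```text
clock: 29.82
eef_pos: [0.5946, 0.0285, 0.2042]
tool_rot: [0.643, 0.766, -0.0, -0.0]
ft_force: [0.3, -0.1, -3.4]
grip_width: 0.0195
grasp_force: 60.5
```

```bash
python3 - <<'E'
from h import *
plan(.5946,.0289,.125,10)
balls(.104);find("top",10,60)
E
```

```text
t 29.8 at [0.5946 0.0285 0.2042] yaw 10.0 j6 1.44 | total [0.02 0.   3.96] turn deg -0.0 = -0.000 units | after turn [0.02 0.  ]
red [232 143   7  15  67] scoop frame [ 63. -91.]
red [238 166   7   8  44] scoop frame [-23.  12.]
green [211 155  13   6  47] scoop frame [109. -15.]
top yellow 32 [355.3 198.8] z18 [ 0.435 -0.286] z24 [ 0.434 -0.284] z108 [ 0.424 -0.261]
top green 14 [ 58.6 155.2] z18 [0.569 0.751] z24 [0.568 0.748] z108 [0.548 0.699]
top green 26 [383.4 173.7] z18 [ 0.525 -0.384] z24 [ 0.524 -0.382] z108 [ 0.507 -0.352]
top green 53 [362.6 194.5] z18 [ 0.451 -0.311] z24 [ 0.45  -0.309] z108 [ 0.438 -0.284]
```

Call:
apply_moves:
  commands:
    - [0, 0, 0.15, 0]
    - [0, 0, 0.3, 0]
    - [0, 0, 0.45, 0]
    - [0, 0, 0.55, 0]
    - [0, 0, 0.55, 0]

```text
clock: 30.33
eef_pos: [0.5947, 0.0289, 0.1629]
tool_rot: [0.643, 0.766, -0.0, -0.0]
ft_force: [0.5, 1.2, -2.9]
grip_width: 0.0193
grasp_force: 60.5
```

Call:
apply_moves:
  commands:
    - [0, 0, 0.55, 0]
    - [0, 0, 0.5, 0]
    - [0, 0, 0.4, 0]
    - [0, 0, 0.3, 0]
    - [0, 0, 0.18, 0]

```text
clock: 30.75
eef_pos: [0.5943, 0.029, 0.125]
tool_rot: [0.643, 0.766, -0.0, -0.001]
ft_force: [-5.9, -0.1, 15.4]
grip_width: 0.0197
grasp_force: 62.9
```

Call:
apply_moves:
  commands:
    - [0, -0.05, 0.02, 0]
    - [0, -0.15, 0, 0]
    - [0, -0.25, 0, 0]
    - [0, -0.3, 0, 0]
    - [0, -0.3, 0, 0]

```text
clock: 31.17
eef_pos: [0.5736, 0.0252, 0.1252]
tool_rot: [0.643, 0.766, -0.0, 0.0]
ft_force: [-0.0, -0.3, -2.3]
grip_width: 0.019
grasp_force: 60.5
```

Call:
apply_moves:
  commands:
    - [0, -0.3, 0, 0]
    - [0, -0.3, 0, 0]
    - [0, -0.3, 0, 0]
    - [0, -0.3, 0, 0]
    - [0, -0.3, 0, 0]

```text
clock: 31.58
eef_pos: [0.5441, 0.0199, 0.1252]
tool_rot: [0.643, 0.766, 0.0, 0.0]
ft_force: [0.1, -0.4, -2.2]
grip_width: 0.0196
grasp_force: 60.5
```

Call:
apply_moves:
  commands:
    - [0, -0.3, 0, 0]
    - [0, -0.3, 0, 0]
    - [0, -0.3, 0, 0]
    - [0, -0.25, 0, 0]
    - [0, -0.25, 0, 0]

```text
clock: 32.0
eef_pos: [0.5167, 0.0151, 0.1251]
tool_rot: [0.643, 0.766, 0.0, 0.0]
ft_force: [0.3, 0.9, -3.4]
grip_width: 0.0192
grasp_force: 60.5
```

```bash
python3 - <<'E'
from h import *
plan(.5655-.065*.985,.0237-.065*.174,.125,10)
balls(.024)
E
```

```text
t 32.0 at [0.5167 0.0151 0.1251] yaw 10.0 j6 1.43 | total [-0.   -0.77  0.01] turn deg 0.0 = 0.000 units | after turn [-0.   -0.77]
red [250 162   6  16  68] scoop frame [ 54. -86.]
red [254 185   7   5  28] scoop frame [-15.   5.]
orange [261 188   7   4  14] scoop frame [-50.   9.]
```

Call:
apply_moves:
  commands:
    - [0, -0.2, 0, 0]
    - [0, -0.2, 0, 0]
    - [0, -0.2, 0, 0]
    - [0, -0.12, 0, 0]
    - [0, -0.05, 0, 0]

```text
clock: 32.47
eef_pos: [0.5017, 0.0125, 0.1251]
tool_rot: [0.643, 0.766, 0.0, 0.0]
ft_force: [0.3, 0.6, -3.0]
grip_width: 0.0199
grasp_force: 60.4
```

Call:
apply_moves:
  commands:
    - [0, 0, 0, 0]
    - [0, 0, -0.1, 0]
    - [0, 0, -0.1, 0]
    - [0, 0, -0.05, 0]
    - [0, 0, 0, 0]

```text
clock: 32.88
eef_pos: [0.5025, 0.0126, 0.1305]
tool_rot: [0.643, 0.766, 0.0, 0.0]
ft_force: [0.4, -0.6, -2.2]
grip_width: 0.0196
grasp_force: 60.5
```

```bash
python3 - <<'E'
from h import *
plan(.5655-.065*.985,.0237-.065*.174,.125,10)
balls(.029,8)
E
```

```text
t 32.9 at [0.5025 0.0126 0.1305] yaw 10.0 j6 1.42 | total [ 0.   -0.05  0.27] turn deg 0.0 = 0.000 units | after turn [ 0.   -0.05]
red [253 162   6  16  67] scoop frame [ 52. -86.]
red [254 184   7   6  34] scoop frame [-1.  6.]
orange [260 187   8   5  24] scoop frame [-36.  12.]
```

Call:
apply_moves:
  commands:
    - [0, 0.05, 0, 0]
    - [0, 0.1, 0, 0]
    - [0, 0.15, 0, 0]
    - [0, 0.2, 0, 0]
    - [0, 0.25, 0, 0]

```text
clock: 33.35
eef_pos: [0.5171, 0.0152, 0.1301]
tool_rot: [0.643, 0.766, -0.0, -0.0]
ft_force: [-0.1, -0.0, -2.8]
grip_width: 0.0196
grasp_force: 60.4
```

Call:
apply_moves:
  commands:
    - [0, 0.25, 0, 0]
    - [0, 0.25, 0, 0]
    - [0, 0.25, 0, 0]
    - [0, 0.25, 0, 0]
    - [0, 0.25, 0, 0]

```text
clock: 33.77
eef_pos: [0.5419, 0.0196, 0.13]
tool_rot: [0.643, 0.766, -0.0, -0.0]
ft_force: [0.5, 0.2, -3.6]
grip_width: 0.0194
grasp_force: 60.5
```

Call:
apply_moves:
  commands:
    - [0, 0.2, 0, 0]
    - [0, 0.15, 0, 0]
    - [0, 0.1, 0, 0]
    - [0, 0.05, 0, 0]
    - [0, 0, 0, 0]

```text
clock: 34.18
eef_pos: [0.5513, 0.0212, 0.13]
tool_rot: [0.643, 0.766, -0.0, -0.0]
ft_force: [-0.4, -0.4, -1.8]
grip_width: 0.0195
grasp_force: 60.4
```

```bash
python3 - <<'E'
from h import *
plan(.5655-.065*.985,.0237-.065*.174,.125,10)
balls(.029,8)
E
```

```text
t 34.2 at [0.5513 0.0212 0.13  ] yaw 10.0 j6 1.43 | total [-0.   -2.53  0.25] turn deg 0.0 = 0.000 units | after turn [-0.   -2.53]
red [243 159   6  16  62] scoop frame [ 55. -86.]
red [244 181   7   6  32] scoop frame [-2.  7.]
orange [250 183   8   6  27] scoop frame [-37.  10.]
```

Call:
apply_moves:
  commands:
    - [0, -1, 0, 0]
    - [0, -0.7, 0, 0]
    - [0, -0.4, 0, 0]
    - [0, -0.2, 0, 0]
    - [0, -0.05, 0, 0]

```text
clock: 34.65
eef_pos: [0.5045, 0.013, 0.1304]
tool_rot: [0.643, 0.766, 0.0, 0.0]
ft_force: [1.3, 1.2, -2.8]
grip_width: 0.0191
grasp_force: 60.5
```

```bash
python3 - <<'E'
from h import *
plan(.5655-.065*.985,.0237-.065*.174,.205,10)
balls(.029,8)
E
```

```text
t 34.6 at [0.5045 0.013  0.1304] yaw 10.0 j6 1.42 | total [-0.   -0.15 -3.73] turn deg -0.0 = -0.000 units | after turn [-0.   -0.15]
red [253 162   6  16  67] scoop frame [ 51. -87.]
red [249 183   8   6  32] scoop frame [17.  8.]
orange [256 185   8   6  27] scoop frame [-19.  10.]
```

Call:
apply_moves:
  commands:
    - [0, 0, -0.1, 0]
    - [0, 0, -0.25, 0]
    - [0, 0, -0.4, 0]
    - [0, 0, -0.5, 0]
    - [0, 0, -0.5, 0]

```text
clock: 35.12
eef_pos: [0.5054, 0.0131, 0.1663]
tool_rot: [0.643, 0.766, 0.0, 0.0]
ft_force: [-0.4, 1.0, -1.8]
grip_width: 0.0194
grasp_force: 60.5
```

Call:
apply_moves:
  commands:
    - [0, 0, -0.5, 0]
    - [0, 0, -0.5, 0]
    - [0, 0, -0.5, 0]
    - [0, 0, -0.4, 0]
    - [0, 0, -0.3, 0]

```text
clock: 35.53
eef_pos: [0.5054, 0.0131, 0.2106]
tool_rot: [0.643, 0.766, 0.001, 0.001]
ft_force: [-0.1, -0.4, -2.9]
grip_width: 0.0196
grasp_force: 60.5
```

Call:
apply_moves:
  commands:
    - [0, 0, -0.15, 0.02]
    - [0, 0, -0.1, 0.04]
    - [0, 0, 0, 0.05]
    - [0, 0, 0, 0.06]
    - [0, 0, 0, 0.06]

```text
clock: 35.95
eef_pos: [0.5047, 0.013, 0.2139]
tool_rot: [0.732, 0.682, -0.0, -0.0]
ft_force: [0.0, -0.1, -2.6]
grip_width: 0.0193
grasp_force: 60.5
```

Call:
apply_moves:
  commands:
    - [0, 0, 0, 0.06]
    - [0, 0, 0, 0.05]
    - [0, 0, 0, 0.035]
    - [0, 0, 0, 0.02]
    - [0, 0, 0, 0]

```text
clock: 36.37
eef_pos: [0.5047, 0.0131, 0.2138]
tool_rot: [0.787, 0.617, -0.0, -0.0]
ft_force: [0.6, 0.3, -2.2]
grip_width: 0.0193
grasp_force: 60.5
```

```bash
python3 - <<'E'
from h import *
plan(.5405,-.343,.209,-13.7)
balls(.114,8)
E
```

```text
t 36.4 at [0.5047 0.0131 0.2138] yaw -13.7 j6 1.84 | total [-16.87   5.96   0.24] turn deg -0.0 = -0.001 units | after turn [-16.87   5.95]
red [251 148  11  14  76] scoop frame [ 84. -59.]
red [249 167   8   8  39] scoop frame [15. 11.]
orange [254 171   8   8  48] scoop frame [-24.  16.]
```

Call:
apply_moves:
  commands:
    - [-0.12, 0.042, 0, 0]
    - [-0.24, 0.084, 0, 0]
    - [-0.36, 0.127, 0, 0]
    - [-0.48, 0.169, 0, 0]
    - [-0.6, 0.211, 0, 0]

```text
clock: 36.83
eef_pos: [0.5088, -0.0258, 0.2141]
tool_rot: [0.786, 0.618, -0.0, 0.0]
ft_force: [0.7, -1.0, -3.0]
grip_width: 0.0194
grasp_force: 60.5
```

Call:
apply_moves:
  commands:
    - [-0.74, 0.26, 0, 0]
    - [-0.74, 0.26, 0, 0]
    - [-0.74, 0.26, 0, 0]
    - [-0.74, 0.26, 0, 0]
    - [-0.74, 0.26, 0, 0]

```text
clock: 37.25
eef_pos: [0.5164, -0.1051, 0.2141]
tool_rot: [0.787, 0.617, -0.0, 0.0]
ft_force: [-0.4, -0.1, -2.4]
grip_width: 0.0192
grasp_force: 60.5
```

Call:
apply_moves:
  commands:
    - [-0.74, 0.26, 0, 0]
    - [-0.74, 0.26, 0, 0]
    - [-0.74, 0.26, 0, 0]
    - [-0.74, 0.26, 0, 0]
    - [-0.74, 0.26, 0, 0]

```text
clock: 37.67
eef_pos: [0.5239, -0.1833, 0.214]
tool_rot: [0.787, 0.617, -0.0, 0.0]
ft_force: [0.0, 0.4, -3.0]
grip_width: 0.0194
grasp_force: 60.5
```

Call:
apply_moves:
  commands:
    - [-0.74, 0.26, 0, 0]
    - [-0.74, 0.26, 0, 0]
    - [-0.74, 0.26, 0, 0]
    - [-0.74, 0.26, 0, 0]
    - [-0.74, 0.26, 0, 0]

```text
clock: 38.08
eef_pos: [0.5318, -0.2609, 0.214]
tool_rot: [0.786, 0.618, -0.0, -0.0]
ft_force: [0.2, 0.8, -3.8]
grip_width: 0.019
grasp_force: 60.5
```

Call:
apply_moves:
  commands:
    - [-0.74, 0.26, 0, 0]
    - [-0.74, 0.26, 0, 0]
    - [-0.74, 0.26, 0, 0]
    - [-0.6, 0.211, 0, 0]
    - [-0.48, 0.169, 0, 0]

```text
clock: 38.5
eef_pos: [0.5387, -0.3308, 0.2138]
tool_rot: [0.787, 0.617, -0.0, 0.0]
ft_force: [-0.3, -0.8, -3.0]
grip_width: 0.0189
grasp_force: 60.5
```

Call:
apply_moves:
  commands:
    - [-0.36, 0.127, 0, 0]
    - [-0.24, 0.084, 0, 0]
    - [-0.12, 0.042, 0.1, 0]
    - [0, 0, 0.1, 0]
    - [0, 0, 0, 0]

```text
clock: 38.92
eef_pos: [0.5401, -0.3433, 0.2094]
tool_rot: [0.786, 0.618, -0.0, -0.001]
ft_force: [-0.7, 1.9, -2.8]
grip_width: 0.0192
grasp_force: 60.5
```

```bash
python3 - <<'E'
from h import *
plan(.5445,-.344,.209,-13.7)
balls(.109,8)
E
```

```text
t 38.9 at [ 0.5401 -0.3433  0.2094] yaw -13.7 j6 1.24 | total [0.02 0.22 0.02] turn deg 0.0 = 0.001 units | after turn [0.02 0.22]
red [290 107   9  13  56] scoop frame [ 95. -85.]
red [273 117  10  10  58] scoop frame [97. 18.]
red [289 123   7   8  37] scoop frame [16. -2.]
orange [294 127   7   7  35] scoop frame [-21.   0.]
```

Both aboard; dump with the same shakes.

Call:
apply_moves:
  commands:
    - [0, 0.1, 0, 0]
    - [0, 0.1, 0, 0]
    - [0, 0, 0, 0]
    - [0, 0, 0, 0]
    - [0, 0, 0, 0]

```text
clock: 39.38
eef_pos: [0.5444, -0.3447, 0.2102]
tool_rot: [0.786, 0.618, 0.0, 0.0]
ft_force: [-0.2, -0.8, -2.3]
grip_width: 0.0195
grasp_force: 60.5
```

Call:
apply_moves:
  commands:
    - [0, -0.25, 0, 0]
    - [0, -0.45, 0, 0]
    - [0, -0.75, 0, 0]
    - [0, -1, 0, 0]
    - [0, 1, 0, 0]

```text
clock: 39.8
eef_pos: [0.5055, -0.3337, 0.2067]
tool_rot: [0.787, 0.617, -0.004, -0.008]
ft_force: [-1.2, 1.7, -3.9]
grip_width: 0.0189
grasp_force: 60.5
```

Call:
apply_moves:
  commands:
    - [0, 0.75, 0, 0]
    - [0, 0.45, 0, 0]
    - [0, 0.2, 0, 0]
    - [0, 0, 0, 0]
    - [0, 0, 0, 0]

```text
clock: 40.22
eef_pos: [0.5429, -0.3445, 0.21]
tool_rot: [0.786, 0.618, -0.0, -0.0]
ft_force: [1.2, -0.2, -2.2]
grip_width: 0.0191
grasp_force: 60.6
```

Call:
apply_moves:
  commands:
    - [0, -0.25, 0, 0]
    - [0, -0.45, 0, 0]
    - [0, -0.75, 0, 0]
    - [0, -1, 0, 0]
    - [0, 1, 0, 0]

```text
clock: 40.63
eef_pos: [0.5041, -0.3334, 0.2069]
tool_rot: [0.787, 0.617, -0.004, -0.008]
ft_force: [-1.2, 1.9, -4.1]
grip_width: 0.0196
grasp_force: 60.7
```

Call:
apply_moves:
  commands:
    - [0, 0.75, 0, 0]
    - [0, 0.45, 0, 0]
    - [0, 0.2, 0, 0]
    - [0, 0, 0, 0]
    - [0, 0, 0, 0]

```text
clock: 41.05
eef_pos: [0.5416, -0.3442, 0.2101]
tool_rot: [0.786, 0.618, -0.0, -0.0]
ft_force: [-0.3, 0.0, -2.3]
grip_width: 0.0194
grasp_force: 60.7
```

```bash
python3 - <<'E'
from h import *
plan(.5445,-.344,.209,-13.7)
balls(.109,8);find("top",10,70)
E
```

```text
t 41.0 at [ 0.5416 -0.3442  0.2101] yaw -13.7 j6 1.24 | total [0.04 0.14 0.05] turn deg -0.0 = -0.000 units | after turn [0.04 0.14]
red [290 106   9  13  61] scoop frame [ 98. -88.]
red [273 117  10  10  57] scoop frame [95. 19.]
top red 21 [389.9 153.6] z18 [ 0.596 -0.409] z24 [ 0.595 -0.406] z108 [ 0.573 -0.375]
top red 33 [365.7 181.8] z18 [ 0.495 -0.323] z24 [ 0.494 -0.321] z108 [ 0.48  -0.295]
top orange 39 [378.4 192.1] z18 [ 0.46  -0.365] z24 [ 0.459 -0.363] z108 [ 0.447 -0.335]
top yellow 26 [355.  199.7] z18 [ 0.432 -0.285] z24 [ 0.432 -0.283] z108 [ 0.421 -0.26 ]
top green 66 [303.1  83.1] z18 [ 0.85  -0.105] z24 [ 0.847 -0.105] z108 [ 0.808 -0.094]
top green 14 [ 58.5 155.3] z18 [0.569 0.752] z24 [0.567 0.748] z108 [0.548 0.699]
top green 52 [361.3 194.7] z18 [ 0.45  -0.307] z24 [ 0.449 -0.305] z108 [ 0.438 -0.28 ]
```

```bash
python3 - <<'E'
from h import *
c=cam("top");s=cam("side")
for n,c,box in(("top",c,(175,110,245,175)),("side",s,(165,180,240,235))):
    g=cv2.GaussianBlur(c["image"],(5,5),0).astype(int);x0,y0,x1,y1=box;r=g[y0:y1,x0:x1]
    d=r[...,2]-r[...,0]; L=r.sum(2)
    m=((d<7)&(L<150)).astype(np.uint8);m=cv2.morphologyEx(m,cv2.MORPH_OPEN,np.ones((5,5)));m=cv2.morphologyEx(m,cv2.MORPH_CLOSE,np.ones((5,5)))
    cs=cv2.findContours(m,cv2.RETR_EXTERNAL,cv2.CHAIN_APPROX_NONE)[0]
    print(n,np.percentile(d,[5,50,95]),[cv2.contourArea(q) for q in cs])
    if cs:
        k=max(cs,key=cv2.contourArea);w=np.array([onz(c,q[0]+np.array([x0,y0]),.002)[:2] for q in k],np.float32);print(cv2.minAreaRect(w),cv2.boundingRect(k))
plan(.6355,.235,.2,19)
E
```

```text
top [ 2. 10. 15.] [970.5]
((0.642792284488678, 0.23649941384792328), (0.12458612024784088, 0.11863498389720917), 9.477130889892578) (15, 11, 35, 35)
side [-5. 16. 22.] [127.0, 536.5]
((0.6375981569290161, 0.2386876940727234), (0.1323903501033783, 0.11210917681455612), 10.32456111907959) (19, 16, 34, 25)
t 41.2 at [ 0.5417 -0.3443  0.2102] yaw -13.7 j6 1.24 | total [29.25 -2.31  0.51] turn deg -32.7 = -0.545 units | after turn [25.86 13.86]
```

Call:
apply_moves:
  commands:
    - [0, 0.5, 0, -0.099]
    - [0, 0.5, 0, -0.099]
    - [0, 0, -0.2, -0.099]
    - [0, 0, 0, -0.098]
    - [0, 0, 0, 0]

```text
clock: 41.67
eef_pos: [0.5619, -0.3481, 0.2143]
tool_rot: [0.642, 0.767, -0.0, 0.0]
ft_force: [-0.2, -0.7, -1.8]
grip_width: 0.0196
grasp_force: 60.7
```

```bash
python3 - <<'E'
from h import *
plan(.640,.2365,.2,10)
E
```

```text
t 41.7 at [ 0.5619 -0.3481  0.2143] yaw 10.1 j6 0.84 | total [28.09  8.97  0.71] turn deg 0.1 = 0.002 units | after turn [28.11  8.92]
```

Call:
apply_moves:
  commands:
    - [0.937, 0.298, 0, 0]
    - [0.937, 0.298, 0, 0]
    - [0.937, 0.298, 0, 0]
    - [0.937, 0.298, 0, 0]
    - [0.937, 0.298, 0, 0]

```text
clock: 42.08
eef_pos: [0.5746, -0.2498, 0.2141]
tool_rot: [0.644, 0.765, -0.0, -0.0]
ft_force: [0.7, 0.2, -3.3]
grip_width: 0.0192
grasp_force: 60.7
```

Call:
apply_moves:
  commands:
    - [0.937, 0.298, 0, 0]
    - [0.937, 0.298, 0, 0]
    - [0.937, 0.298, 0, 0]
    - [0.937, 0.298, 0, 0]
    - [0.937, 0.298, 0, 0]

```text
clock: 42.5
eef_pos: [0.5877, -0.1523, 0.2143]
tool_rot: [0.644, 0.765, -0.0, 0.0]
ft_force: [-0.5, -0.5, -1.6]
grip_width: 0.0195
grasp_force: 60.7
```

Call:
apply_moves:
  commands:
    - [0.937, 0.298, 0, 0]
    - [0.937, 0.298, 0, 0]
    - [0.937, 0.298, 0, 0]
    - [0.937, 0.298, 0, 0]
    - [0.937, 0.298, 0, 0]

```text
clock: 42.92
eef_pos: [0.6008, -0.0549, 0.2143]
tool_rot: [0.644, 0.765, -0.0, 0.0]
ft_force: [0.5, -0.3, -1.8]
grip_width: 0.0196
grasp_force: 60.7
```

Call:
apply_moves:
  commands:
    - [0.937, 0.298, 0, 0]
    - [0.937, 0.298, 0, 0]
    - [0.937, 0.298, 0, 0]
    - [0.937, 0.298, 0, 0]
    - [0.937, 0.298, 0, 0]

```text
clock: 43.33
eef_pos: [0.6139, 0.0425, 0.2142]
tool_rot: [0.644, 0.765, -0.0, -0.0]
ft_force: [0.1, -1.1, -2.7]
grip_width: 0.0193
grasp_force: 60.7
```

Call:
apply_moves:
  commands:
    - [0.937, 0.298, 0, 0]
    - [0.937, 0.298, 0, 0]
    - [0.937, 0.298, 0, 0]
    - [0.937, 0.298, 0, 0]
    - [0.937, 0.298, 0, 0]

```text
clock: 43.75
eef_pos: [0.627, 0.1399, 0.2141]
tool_rot: [0.644, 0.765, -0.0, -0.0]
ft_force: [0.2, -0.1, -3.2]
grip_width: 0.0193
grasp_force: 60.7
```

Call:
apply_moves:
  commands:
    - [0.937, 0.298, 0, 0]
    - [0.937, 0.298, 0, 0]
    - [0.937, 0.298, 0, 0]
    - [0.937, 0.298, 0, 0]
    - [0.937, 0.298, 0, 0]

```text
clock: 44.17
eef_pos: [0.6401, 0.2373, 0.2141]
tool_rot: [0.644, 0.765, -0.0, -0.0]
ft_force: [0.3, -0.0, -1.9]
grip_width: 0.0192
grasp_force: 60.7
```

Call:
apply_moves:
  commands:
    - [0, 0, 0.5, 0]
    - [0, 0, 0.9, 0]
    - [0, 0, 0.9, 0]
    - [0, 0, 0.9, 0]
    - [0, 0, 0.6, 0]

```text
clock: 44.58
eef_pos: [0.639, 0.2356, 0.1355]
tool_rot: [0.644, 0.765, -0.002, -0.001]
ft_force: [-0.7, 0.3, -3.0]
grip_width: 0.0191
grasp_force: 60.6
```

```bash
python3 - <<'E'
from h import *
plan(.640,.2365,.1232,10)
E
```

```text
t 44.6 at [0.639  0.2356 0.1355] yaw 9.8 j6 1.75 | total [0.04 0.06 0.62] turn deg -0.2 = -0.003 units | after turn [0.04 0.06]
```

Call:
apply_moves:
  commands:
    - [0, 0, 0.3, 0]
    - [0, 0, 0.25, 0]
    - [0, 0, 0.1, 0]
    - [0, 0, 0, 0]
    - [0, 0, 0, 0]

```text
clock: 45.0
eef_pos: [0.6409, 0.2367, 0.1261]
tool_rot: [0.643, 0.766, 0.001, 0.0]
ft_force: [-0.0, 0.6, -2.4]
grip_width: 0.0192
grasp_force: 60.7
```

Call:
apply_moves:
  commands:
    - [0, 0, 0.04, 0]
    - [0, 0, 0.03, 0]
    - [0, 0, 0, 0]
    - [0, 0, 0, 0]
    - [0, 0, 0, 0]

```text
clock: 45.42
eef_pos: [0.6404, 0.2367, 0.1239]
tool_rot: [0.643, 0.766, 0.0, 0.0]
ft_force: [0.8, 0.5, -2.1]
grip_width: 0.0193
grasp_force: 60.7
```

Call:
apply_moves:
  commands:
    - [0, 0, 0.04, 0]
    - [0, 0, 0.02, 0]
    - [0, 0, 0, 0]
    - [0, 0, 0, 0]
    - [0, 0, 0, 0]

```text
clock: 45.83
eef_pos: [0.6406, 0.2368, 0.1231]
tool_rot: [0.643, 0.766, 0.0, 0.0]
ft_force: [-0.0, -0.2, 2.1]
grip_width: 0.0195
grasp_force: 61.1
```

Call:
apply_moves:
  commands:
    - [0, 0, 0, 0]
    - [0, 0, 0, 0]
    - [0, 0, 0, 0]
    - [0, 0, 0, 0]
    - [0, 0, 0, 0]
  claw: 0.3

```text
clock: 46.25
eef_pos: [0.6404, 0.2366, 0.1224]
tool_rot: [0.643, 0.766, -0.0, 0.0]
ft_force: [-0.1, 0.2, -0.3]
grip_width: 0.0595
grasp_force: 0.0
```

Call:
apply_moves:
  commands:
    - [0, 0, -0.3, 0]
    - [0, 0, -0.8, 0]
    - [0, 0, -0.9, 0]
    - [0, 0, -0.9, 0]
    - [0, 0, -0.9, 0]

```text
clock: 46.67
eef_pos: [0.6403, 0.2366, 0.1997]
tool_rot: [0.643, 0.766, 0.0, 0.0]
ft_force: [0.1, -0.8, -0.1]
grip_width: 0.0599
grasp_force: 0.0
```

Call:
apply_moves:
  commands:
    - [0, -1, -0.5, 0]
    - [0, -1, 0, 0]
    - [0, 0, 0, 0]
    - [0, 0, 0, 0]
    - [0, 0, 0, 0]

```text
clock: 47.08
eef_pos: [0.6014, 0.2298, 0.209]
tool_rot: [0.643, 0.766, 0.0, 0.0]
ft_force: [0.9, 0.4, -0.0]
grip_width: 0.0599
grasp_force: 0.0
```

```bash
python3 - <<'E'
from h import *
c=cam("top");s=cam("side")
find("side",15,150)
a=cv2.resize(c["image"][100:230,150:300],(450,390),interpolation=cv2.INTER_CUBIC);b=cv2.resize(s["image"][165:285,170:280],(350,382),interpolation=cv2.INTER_CUBIC)
b=cv2.copyMakeBorder(b,0,8,0,0,cv2.BORDER_CONSTANT);cv2.imwrite("pics/wt.png",np.hstack([a,b]))
m=cv2.inRange(hsv(c),np.array((22,120,90)),np.array((36,255,255)));m[:,:150]=0;m[:,250:]=0
k=np.vstack([q for q in cv2.findContours(m,cv2.RETR_EXTERNAL,cv2.CHAIN_APPROX_NONE)[0] if cv2.contourArea(q)>20])
print("yellow",cv2.minAreaRect(np.array([onz(c,q[0],.002)[:2] for q in k],np.float32)))
E
```

```text
side red 149 [283.1 124.2] z18 [ 0.671 -0.453] z24 [ 0.667 -0.446] z108 [ 0.602 -0.342]
side red 133 [196.9 187.6] z18 [0.721 0.166] z24 [0.716 0.171] z108 [0.648 0.232]
side yellow 39 [213.5 115.6] z18 [ 1.027 -0.311] z24 [ 1.021 -0.305] z108 [ 0.931 -0.211]
side yellow 111 [248.7 235.2] z18 [0.371 0.256] z24 [0.368 0.26 ] z108 [0.323 0.315]
side green 67 [292.  159.2] z18 [ 0.48  -0.236] z24 [ 0.476 -0.229] z108 [ 0.424 -0.141]
side green 40 [218.9 157.2] z18 [ 0.776 -0.052] z24 [ 0.77  -0.047] z108 [0.698 0.029]
side green 45 [312.6 163.9] z18 [ 0.382 -0.26 ] z24 [ 0.379 -0.254] z108 [ 0.334 -0.163]
side green 18 [127.  272.5] z18 [0.63  0.647] z24 [0.626 0.649] z108 [0.564 0.678]
yellow ((0.38863861560821533, 0.36084088683128357), (0.053372424095869064, 0.019604306668043137), 21.16168975830078)
```

View pics/wt.png

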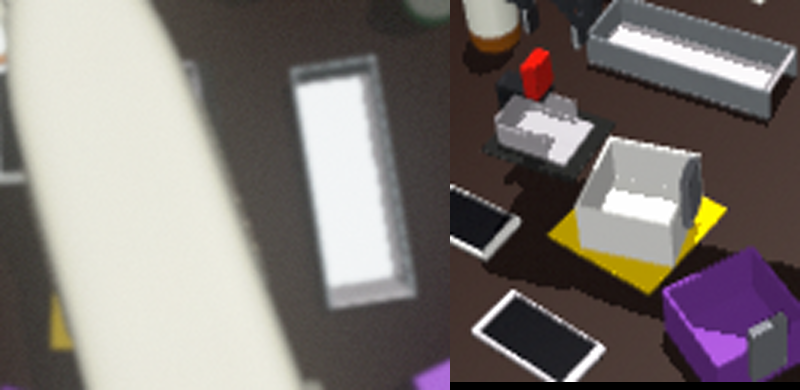

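Call:
apply_moves:
  commands:
    - [-0.915, -0.57, 0, 0]
    - [-0.915, -0.57, 0, 0]
    - [-0.915, -0.57, 0, 0]
    - [-0.915, -0.57, 0, 0]
    - [-0.915, -0.57, 0, 0]

```text
clock: 47.65
eef_pos: [0.5608, 0.1289, 0.2081]
tool_rot: [0.643, 0.766, -0.0, -0.0]
ft_force: [-0.6, -0.6, 0.4]
grip_width: 0.0599
grasp_force: 0.0
```

Call:
apply_moves:
  commands:
    - [-0.915, -0.57, 0, 0]
    - [-0.915, -0.57, 0, 0]
    - [-0.915, -0.57, 0, 0]
    - [-0.915, -0.57, 0, 0]
    - [-0.915, -0.57, 0, 0]

```text
clock: 48.07
eef_pos: [0.5206, 0.0287, 0.2083]
tool_rot: [0.643, 0.766, -0.0, 0.0]
ft_force: [-0.2, -0.1, -0.0]
grip_width: 0.0598
grasp_force: 0.0
```

```bash
cat > tub.py <<'E'
from h import *
def mat(c,lo,hi,xr):
    m=cv2.inRange(hsv(c),np.array(lo),np.array(hi));m[:,:xr[0]]=0;m[:,xr[1]:]=0;m[:150]=0;m[240:]=0
    cs=[q for q in cv2.findContours(m,cv2.RETR_EXTERNAL,cv2.CHAIN_APPROX_NONE)[0] if cv2.contourArea(q)>15]
    return cv2.minAreaRect(np.array([onz(c,q[0],.002)[:2] for q in np.vstack(cs)],np.float32))
def tubs(c,mask,box):
    x0,y0,x1,y1=box;z=np.zeros_like(mask);z[y0:y1,x0:x1]=mask[y0:y1,x0:x1]
    k=max(cv2.findContours(z,cv2.RETR_EXTERNAL,cv2.CHAIN_APPROX_NONE)[0],key=cv2.contourArea)
    h=cv2.approxPolyDP(cv2.convexHull(k),3,True).reshape(-1,2)
    return k,h
E
python3 - <<'E'
from tub import *
c=cam("top");H=hsv(c)
print("yellow",mat(c,(22,120,90),(36,255,255),(150,250)));print("green",mat(c,(45,100,40),(85,255,255),(330,410)))
# white tub: not yellow, not dark region near the mat
m=((H[...,1]<60)&(H[...,2]>75)).astype(np.uint8)*255
m=cv2.morphologyEx(m,cv2.MORPH_CLOSE,np.ones((7,7)))
k,h=tubs(c,m,(158,162,232,228));print("white px",h.tolist(),cv2.minAreaRect(k),[np.round(onz(c,q,.077)[:2],3).tolist() for q in h])
g=((H[...,1]<70)&(H[...,2]>50)&(H[...,2]<140)).astype(np.uint8)
n,l,st,ce=cv2.connectedComponentsWithStats(g)
for i in range(1,n):
    if st[i][4]>15 and 155<ce[i][0]<235 and 160<ce[i][1]<230: print("grey",st[i],np.round(ce[i],1),np.round(onz(c,ce[i],.117)[:2],3))
for y in range(164,226,3): print(y,"".join("%4d"%v for v in H[y,160:232:3,2]))
E
```

```text
yellow ((0.4452829957008362, 0.2852259576320648), (0.1659756600856781, 0.17002704739570618), 1.0917901992797852)
green ((0.4513967037200928, -0.32549789547920227), (0.16286753118038177, 0.16619229316711426), 89.33236694335938)
white px [[200, 168], [214, 205], [179, 216], [164, 180]] ((188.25001525878906, 192.25), (41.7420654296875, 40.79337692260742), 71.56504821777344) [[0.521, 0.243], [0.398, 0.192], [0.36, 0.305], [0.478, 0.36]]
grey [    0    37   512   347 50380] [203.5 162.1] [0.532 0.226]
grey [169 172  30  16 103] [183.  178.1] [0.479 0.289]
164   58  63  62  62  59  62  62  61  62  61  61  62  64  63  63  63  64  62  64  64  69  65  65  67
167   59  56  64  59  64  60  59  60  62  64  62  63  62  73  64  64  63  64  64  64  63  67  68  68
170   62  55  60 115 141 139 140 140 139 143 128 128 168 199 113 121 119 107  88  63  68  66  68  71
173   55  58  64 204 239 239 239 238 236 227 192 138 111 156 187 236 238 238 188  66  65  66  66  69
176   61  61  65 211 240 236 227 192 142 113 109 132 171 167 192 230 240 237 160  61  62  61  59  62
179   61  62 135 204 185 135 111 111 1
[... 877 characters left out ...]
60  55 123 236 200 158 193 243 243 243 241 232 204 202 169 124 122 144  85  57  61  62  61  63
209   60  62 127 237 215 191 158 240 237 198 162 143 132  84 122 158 166 163  80  56  56  60  60  63
212   61  60 132 240 230 207 182 219 163 127  99  78  88 132 202 172 167 161  78  55  59  60  60  58
215   61  58 118 218 211 154 123 113 130 139 118 140 204 230 223 167 167 163  81  60  59  56  59  59
218   59  59  60  67  65  64  61  65  63  64  66  69  74  76  75  65  67  64  58  51  56  56  57  60
221   58  60  65  59  59  62  63  62  65  63  64  66  61  64  56  55  53  51  55  56  57  58  58  57
224   58  56  58  56  58  60  62  61  60  61  59  63  62  62  53  54  48  52  53  52  53  55  55  57
```

```bash
python3 - <<'E'
from tub import *
c=cam("top");s=cam("side")
for yaw in(19,21):
    U=np.array([np.cos(np.radians(yaw)),np.sin(np.radians(yaw))]);ct=np.array([.4398,.277]);L=ct-.066*U
    print(yaw,L,"top px",proj(c,[*L,.117]),"side top px",proj(s,[*L,.117]),proj(s,[*L,.077]))
print("top lug @.117",onz(c,(193.2,209.6),.117))
for n,cc,b in(("top",c,(180,200,206,218)),("side",s,(236,208,254,240))):
    H=hsv(cc);print(n)
    for y in range(b[1],b[3],2): print(y,"".join("%4d"%v for v in H[y,b[0]:b[2]:1,2]))
print(tri(c,(195.5,208),s,(245.4,215.3)))
E
```

```text
19 [0.37739577 0.2555125 ] top px [192.03620182 209.9524167 ] side top px [246.41958461 217.37342763] [246.82740802 224.46938168]
21 [0.37818369 0.25334772] top px [192.73281747 209.71671031] side top px [246.59602938 216.93449746] [247.00031186 224.03096522]
top lug @.117 [0.37858152 0.25189007 0.117     ]
top
200  243 243 243 243 243 243 243 242 244 243 243 243 243 243 243 243 243 244 243 244 244 242 238 220 187 171
202  243 243 243 243 243 243 242 244 243 243 243 244 243 243 244 243 243 243 243 244 243 244 237 222 193 178
204  242 243 244 243 244 242 244 242 243 243 243 243 243 243 242 242 242 242 241 242 241 241 236 224 212 197
206  239 242 243 243 243 244 243 243 242 242 242 239 236 231 227 218 203 196 198 204 199 188 177 153 138 126
208  236 242 244 242 242 241 236 230 225 218 203 189 176 162 155 149 146 137 120  98  91  97 109 130 136 143
210  224 239 242 238 227 206 178 159 152 148 142 141 132 129 120 110 101  89  81  76  81 116 158 180 181 172
212  208 218 207 187 165 147 131 127 120 109  97  92  80  76  79  81  87  99 117 132 158 195 222 227 211 183
214  134 125 122 120 121
[... 810 characters left out ...]
  30
224  180 180 179 180 180 178 111  86  86  70  66  65  65  56  29  29  30  30
226  179 180 179 179 180 179 162  87  86  67  67  65  65  91  30  29  29  29
228  254 253 253 179 182 235 198  88  87  76  67  66  66 155 190 170 133  62
230  254 254 254 254 253 249 127  86  87  83  67  65 120 183 183 184 183 183
232  254 254 254 254 254 144 110  87  86  82  68  92 178 183 183 184 184 184
234  254 254 254 254 205 136 134  87  87  93 137 254 254 254 254 184 183 181
236  205 206 216 186 135 135 135 116  96 108 146 189 254 255 254 233  91  31
238  180 180 179 157 135 135 135 135 158 184 184 191 255 252 139  76  76  76
(array([0.38610059, 0.24651484, 0.11446489]), np.float64(0.004773907965741112))
```

Call:
apply_moves:
  commands:
    - [0, 0, 0, -0.08]
    - [0, 0, 0, -0.078]
    - [0, 0, 0, 0]
    - [0, 0, 0, 0]
    - [0, 0, 0, 0]

```text
clock: 48.63
eef_pos: [0.5209, 0.0303, 0.2084]
tool_rot: [0.578, 0.816, 0.0, -0.0]
ft_force: [0.1, 0.1, 0.4]
grip_width: 0.0596
grasp_force: 0.0
```

```bash
python3 - <<'E'
from tub import *
plan(.3775,.255,.155,19.5)
E
```

```text
t 48.6 at [0.5209 0.0303 0.2084] yaw 19.4 j6 1.29 | total [12.98 -3.02  2.67] turn deg -0.1 = -0.001 units | after turn [12.99 -3.01]
```

Call:
apply_moves:
  commands:
    - [0.928, -0.215, 0, 0]
    - [0.928, -0.215, 0, 0]
    - [0.928, -0.215, 0, 0]
    - [0.928, -0.215, 0, 0]
    - [0.928, -0.215, 0, 0]

```text
clock: 49.05
eef_pos: [0.4689, 0.1109, 0.2085]
tool_rot: [0.578, 0.816, 0.0, -0.0]
ft_force: [0.2, 0.3, -0.2]
grip_width: 0.0597
grasp_force: 0.0
```

Call:
apply_moves:
  commands:
    - [0.928, -0.215, 0, 0]
    - [0.928, -0.215, 0, 0]
    - [0.928, -0.215, 0, 0]
    - [0.928, -0.215, 0, 0]
    - [0.928, -0.215, 0, 0]

```text
clock: 49.47
eef_pos: [0.4176, 0.1914, 0.2086]
tool_rot: [0.578, 0.816, 0.0, 0.0]
ft_force: [-0.1, 0.2, 0.0]
grip_width: 0.06
grasp_force: 0.0
```

Call:
apply_moves:
  commands:
    - [0.928, -0.215, 0, 0]
    - [0.928, -0.215, 0, 0]
    - [0.928, -0.215, 0, 0]
    - [0.928, -0.215, 0, 0]
    - [0, 0, 0.5, 0]

```text
clock: 49.88
eef_pos: [0.3767, 0.2579, 0.2001]
tool_rot: [0.576, 0.817, 0.002, 0.0]
ft_force: [0.4, 0.2, 0.8]
grip_width: 0.0593
grasp_force: 0.0
```

Call:
apply_moves:
  commands:
    - [0, 0, 0.7, 0]
    - [0, 0, 0.7, 0]
    - [0, 0, 0.3, 0]
    - [0, 0, 0, 0]
    - [0, 0, 0, 0]

```text
clock: 50.3
eef_pos: [0.3771, 0.2546, 0.1646]
tool_rot: [0.577, 0.816, -0.0, -0.0]
ft_force: [-0.1, 0.3, 1.0]
grip_width: 0.0597
grasp_force: 0.0
```

```bash
python3 - <<'E'
from tub import *
plan(.3775,.255,.106,19.5)
s=cam("side");H=hsv(s);b=(236,206,256,240)
for y in range(b[1],b[3],2): print(y,"".join("%4d"%v for v in H[y,b[0]:b[2]:1,2]))
E
```

```text
t 50.3 at [0.3771 0.2546 0.1646] yaw 19.5 j6 1.83 | total [0.01 0.03 2.93] turn deg -0.0 = -0.001 units | after turn [0.01 0.03]
206  108  27  27  48  70  70  70  70  70  71  72  71  71  71  71  71  49  41  39  40
208  133  27  27  57  70  70  70  70  71  72  71  71  71  71  71  72  72  68  61  40
210  133  48  36  69  70  69  71  72  71  71  72  71  71  71  72  72  72  86 125  41
212  173 167 212 208 246 245 233 232 128 125  71  71  72  72  73  72  73  86 125  54
214  180 180 179 180 179 180 180 187 187 208 188 169 118  72  73  72  74  91 131  79
216  179 180 179 180 179 179 179 179 165 160 160 121  96  73  72  73  72  72  75  75
218  179 179 179 180 180 179 179 150 160 161 135  64  86  73  73  74  74  74  74  75
220  180 179 180 180 179 179 158  89  87  82  68  67  82  74  73  74  73  74  75  73
222  179 179 179 180 180 177 109  81  96  60  67  66  68  89  74  75  75  73  73  73
224  180 187 179 180 179 178 110  87  86  69  66  65  65  88  72  73  74  74  74  75
226  180 179 179 180 179 179 161  87  87  68  66  66  66 146  73  74  74  75  75  74
228  254 253 253 253 183 235 142  87  87  76  67  66  79 246 255 254 231 131  75  75
230  254 254 254 254 252 177 119  88  86  82  67  70 197 255 255 255 255 255 254 253
232  254 254 254 252 185 136 110  88  86  82  67 135 254 255 255 255 255 255 254 189
234  252 254 254 187 151 135 135  87  87  93 136 254 255 255 255 255 255 246  96  76
236  180 179 186 159 135 136 134 116  96 107 146 190 254 255 254 234 118  75  76  76
238  180 180 179 157 135 136 135 135 158 183 183 191 255 253 140  76  76  77  77  76
```

Call:
apply_moves:
  commands:
    - [0, 0, 0.5, 0]
    - [0, 0, 0.7, 0]
    - [0, 0, 0.7, 0]
    - [0, 0, 0.6, 0]
    - [0, 0, 0.4, 0]

```text
clock: 50.77
eef_pos: [0.3774, 0.2546, 0.1063]
tool_rot: [0.577, 0.816, 0.0, 0.0]
ft_force: [0.5, 0.5, -0.2]
grip_width: 0.0595
grasp_force: 0.0
```

Call:
apply_moves:
  commands:
    - [0, 0, 0, 0]
    - [0, 0, 0, 0]
    - [0, 0, 0, 0]
    - [0, 0, 0, 0]
    - [0, 0, 0, 0]
  claw: 1

```text
clock: 51.18
eef_pos: [0.3786, 0.2555, 0.1079]
tool_rot: [0.577, 0.817, 0.002, 0.001]
ft_force: [2.0, 0.8, 3.2]
grip_width: 0.0111
grasp_force: 59.3
```

Call:
apply_moves:
  commands:
    - [0, 0, 0, 0]
    - [0, 0, 0, 0]
    - [0, 0, 0, 0]
    - [0, 0, -0.2, 0]
    - [0, 0, -0.2, 0]

```text
clock: 51.6
eef_pos: [0.3759, 0.2538, 0.1141]
tool_rot: [0.577, 0.817, -0.001, -0.001]
ft_force: [-0.7, -0.3, -1.7]
grip_width: 0.0113
grasp_force: 58.5
```

Call:
apply_moves:
  commands:
    - [0, 0, -0.3, 0]
    - [0, 0, -0.3, 0]
    - [0, 0, 0, 0]
    - [0, 0, 0, 0]
    - [0, 0, 0, 0]

```text
clock: 52.02
eef_pos: [0.3769, 0.2545, 0.1264]
tool_rot: [0.577, 0.817, -0.0, -0.0]
ft_force: [0.5, -0.0, -0.8]
grip_width: 0.0112
grasp_force: 58.5
```

```bash
python3 - <<'E'
from tub import *
plan(.3775,.255,.106,19.5)
E
```

```text
t 52.0 at [0.3769 0.2545 0.1264] yaw 19.5 j6 1.82 | total [0.01 0.04 1.02] turn deg -0.0 = -0.000 units | after turn [0.01 0.04]
```

Call:
apply_moves:
  commands:
    - [0, 0, -0.5, 0]
    - [0, 0, -0.8, 0]
    - [0, 0, -0.9, 0]
    - [0, 0, -0.9, 0]
    - [0, 0, -0.6, 0]

```text
clock: 52.43
eef_pos: [0.3773, 0.2547, 0.2017]
tool_rot: [0.577, 0.817, 0.0, 0.0]
ft_force: [0.9, -0.6, -2.1]
grip_width: 0.0107
grasp_force: 58.6
```

Call:
apply_moves:
  commands:
    - [-0.4, 0.02, 0, 0]
    - [-0.7, 0.03, 0, 0]
    - [-0.95, 0.04, 0, 0]
    - [-0.95, 0.04, 0, 0]
    - [-0.95, 0.04, 0, 0]

```text
clock: 52.85
eef_pos: [0.4062, 0.1797, 0.1992]
tool_rot: [0.577, 0.817, -0.001, -0.0]
ft_force: [-0.1, 0.5, -1.3]
grip_width: 0.0111
grasp_force: 58.6
```

Call:
apply_moves:
  commands:
    - [-0.95, 0.035, 0, 0]
    - [-0.95, 0.035, 0, 0]
    - [-0.95, 0.035, 0, 0]
    - [-0.95, 0.035, 0, 0]
    - [-0.95, 0.035, 0, 0]

```text
clock: 53.27
eef_pos: [0.4411, 0.0912, 0.1991]
tool_rot: [0.577, 0.816, -0.001, -0.001]
ft_force: [0.1, 0.4, -2.0]
grip_width: 0.0112
grasp_force: 58.6
```

Call:
apply_moves:
  commands:
    - [-0.95, 0.035, 0, 0]
    - [-0.95, 0.035, 0, 0]
    - [-0.95, 0.035, 0, 0]
    - [-0.95, 0.035, 0, 0]
    - [-0.95, 0.035, 0, 0]

```text
clock: 53.68
eef_pos: [0.4759, 0.0029, 0.1991]
tool_rot: [0.577, 0.816, -0.001, -0.001]
ft_force: [1.1, 0.4, -0.9]
grip_width: 0.0108
grasp_force: 58.6
```

Call:
apply_moves:
  commands:
    - [-0.95, 0.035, 0, 0]
    - [-0.95, 0.035, 0, 0]
    - [-0.95, 0.035, 0, 0]
    - [-0.95, 0.035, 0, 0]
    - [-0.95, 0.035, 0, 0]

```text
clock: 54.1
eef_pos: [0.5109, -0.0855, 0.1989]
tool_rot: [0.577, 0.816, -0.001, -0.001]
ft_force: [-0.1, 1.8, -2.2]
grip_width: 0.0107
grasp_force: 58.6
```

Call:
apply_moves:
  commands:
    - [-0.95, 0.035, 0, 0]
    - [-0.95, 0.035, 0, 0]
    - [-0.95, 0.035, 0, 0]
    - [-0.95, 0.035, 0, 0]
    - [-0.95, 0.035, 0, 0]

```text
clock: 54.52
eef_pos: [0.5458, -0.1737, 0.1987]
tool_rot: [0.577, 0.816, -0.001, -0.001]
ft_force: [0.6, 0.3, -1.3]
grip_width: 0.0112
grasp_force: 58.6
```

```bash
python3 - <<'E'
from tub import *
plan(.5804,-.2593,.2,19.5)
E
```

```text
t 54.5 at [ 0.5458 -0.1737  0.1987] yaw 19.5 j6 0.92 | total [-4.61  0.21 -0.07] turn deg -0.0 = -0.001 units | after turn [-4.61  0.2 ]
```

Call:
apply_moves:
  commands:
    - [-0.95, 0.05, 0, 0]
    - [-0.95, 0.05, 0, 0]
    - [-0.95, 0.05, 0, 0]
    - [-0.8, 0.05, 0, 0]
    - [-0.6, 0, 0, 0]

```text
clock: 54.93
eef_pos: [0.5781, -0.2531, 0.1983]
tool_rot: [0.578, 0.816, -0.001, -0.001]
ft_force: [0.6, 0.3, -2.6]
grip_width: 0.0115
grasp_force: 58.6
```

Call:
apply_moves:
  commands:
    - [-0.36, 0, 0, 0]
    - [0, 0, 0.4, 0]
    - [0, 0, 0.8, 0]
    - [0, 0, 0.9, 0]
    - [0, 0, 0.9, 0]

```text
clock: 55.35
eef_pos: [0.5803, -0.2573, 0.1389]
tool_rot: [0.577, 0.817, -0.0, -0.001]
ft_force: [-0.1, -0.6, -2.1]
grip_width: 0.0113
grasp_force: 58.6
```

Call:
apply_moves:
  commands:
    - [0, 0, 0.6, 0]
    - [0, 0, 0.4, 0]
    - [0, 0, 0.2, 0]
    - [0, 0, 0, 0]
    - [0, 0, 0, 0]

```text
clock: 55.77
eef_pos: [0.5812, -0.2578, 0.1168]
tool_rot: [0.577, 0.817, 0.0, 0.0]
ft_force: [-0.5, 0.3, -1.1]
grip_width: 0.011
grasp_force: 58.5
```

```bash
python3 - <<'E'
from tub import *
plan(.5804,-.2593,.1045,19.5)
E
```

```text
t 55.8 at [ 0.5812 -0.2578  0.1168] yaw 19.5 j6 0.81 | total [-0.06 -0.07  0.61] turn deg 0.0 = 0.000 units | after turn [-0.06 -0.07]
```

Call:
apply_moves:
  commands:
    - [0, 0, 0.25, 0]
    - [0, 0, 0.2, 0]
    - [0, 0, 0.1, 0]
    - [0, 0, 0.05, 0]
    - [0, 0, 0, 0]

```text
clock: 56.18
eef_pos: [0.5814, -0.2581, 0.106]
tool_rot: [0.577, 0.817, 0.0, 0.001]
ft_force: [-2.5, 0.6, 3.5]
grip_width: 0.0111
grasp_force: 59.5
```

Call:
apply_moves:
  commands:
    - [0, 0, 0.05, 0]
    - [0, 0, 0.05, 0]
    - [0, 0, 0, 0]
    - [0, 0, 0, 0]
    - [0, 0, 0, 0]

```text
clock: 56.6
eef_pos: [0.5815, -0.2581, 0.106]
tool_rot: [0.577, 0.817, 0.0, 0.001]
ft_force: [-4.9, 1.0, 13.9]
grip_width: 0.0113
grasp_force: 60.9
```

Call:
apply_moves:
  commands:
    - [0, 0, -0.05, 0]
    - [0, 0, 0, 0]
    - [0, 0, 0, 0]
    - [0, 0, 0, 0]
    - [0, 0, 0, 0]
  claw: 0.3

```text
clock: 57.02
eef_pos: [0.581, -0.2579, 0.103]
tool_rot: [0.577, 0.817, -0.0, -0.0]
ft_force: [-0.1, -0.2, 0.1]
grip_width: 0.0598
grasp_force: 0.0
```

Call:
apply_moves:
  commands:
    - [0, 0, -0.4, 0]
    - [0, 0, -0.8, 0]
    - [0, 0, -0.9, 0]
    - [0, 0, -0.9, 0]
    - [0, 0, -0.9, 0]

```text
clock: 57.43
eef_pos: [0.5811, -0.2579, 0.1826]
tool_rot: [0.577, 0.817, 0.0, -0.0]
ft_force: [-0.5, 0.1, -0.0]
grip_width: 0.0597
grasp_force: 0.0
```

Call:
apply_moves:
  commands:
    - [0.9, 0.3, -0.5, 0.1]
    - [0.9, 0.3, 0, 0.1]
    - [0.9, 0.3, 0, 0.1]
    - [0.9, 0.3, 0, 0.1]
    - [0.9, 0.3, 0, 0.1]

```text
clock: 57.85
eef_pos: [0.5989, -0.165, 0.1923]
tool_rot: [0.771, 0.637, 0.0, 0.0]
ft_force: [-0.3, 0.0, -0.2]
grip_width: 0.0595
grasp_force: 0.0
```

```bash
python3 - <<'E'
from tub import *
c=cam("top");s=cam("side");H=hsv(c)
print("lug crop @.117",onz(c,(370.1,209.1),.117))
U=lambda y:np.array([np.cos(np.radians(y)),np.sin(np.radians(y))])
for y in(-13,-15,-17):
    L=np.array([.4545,-.317])-.066*U(y);print(y,L,proj(c,[*L,.117]),proj(s,[*L,.117]))
m=cv2.inRange(H,np.array((100,120,40)),np.array((125,255,255)));z=np.zeros_like(m);z[150:225,330:410]=m[150:225,330:410]
k=max(cv2.findContours(z,cv2.RETR_EXTERNAL,cv2.CHAIN_APPROX_NONE)[0],key=cv2.contourArea)
h=cv2.approxPolyDP(cv2.convexHull(k),3,True).reshape(-1,2);print(h.tolist(),[np.round(onz(c,q,.077)[:2],3).tolist() for q in h])
g=((H[...,1]<70)&(H[...,2]>75)).astype(np.uint8);g[:195]=0;g[225:]=0;g[:,:350]=0;g[:,395:]=0
n,l,st,ce=cv2.connectedComponentsWithStats(g);print([(st[i].tolist(),np.round(ce[i],1).tolist()) for i in range(1,n) if st[i][4]>8])
H2=hsv(s);g=((H2[...,1]<70)).astype(np.uint8)
for y in range(130,166,3): print(y," ".join("%3d/%3d"%(a,b) for a,b in H2[y,308:330:2,1:]))
for y in range(198,222,2): print(y," ".join("%3d/%3d"%(a,b) for a,b in H[y,356:386:2,1:]))
find("side",15,70);plan(.391,-.3,.17,-14.5)
E
```

```text
lug crop @.117 [ 0.39118503 -0.30426189  0.117     ]
-13 [ 0.39019158 -0.30215323] [369.43370121 209.40198961] [317.30162039 141.70647609]
-15 [ 0.3907489  -0.29991794] [368.71620609 209.21106885] [316.95071687 141.91082999]
-17 [ 0.39138389 -0.29770347] [368.00494947 208.99566908] [316.58675974 142.1073285 ]
[[391, 178], [386, 205]] [[0.499, -0.388], [0.409, -0.369]]
[([350, 195, 38, 30, 1038], [366.8, 209.2]), ([389, 197, 2, 17, 18], [389.9, 204.8])]
130  19/171  20/181  21/186  24/140  24/140  40/120  43/120  43/120  43/120  40/120  40/120
133 151/214  19/150  21/196  21/167  24/141  34/129  40/120  40/120  42/121  42/121  40/120
136 217/128 215/129 216/169 169/125  24/140  26/140  42/121  40/121  40/120  40/120  42/121
139 215/128 215/128 215/129 221/128  25/151  24/141  34/104  42/121  40/120  43/120  40/120
142 219/127 215/129 217/128 111/138  12/153  24/140  23/135  42/121  42/121  40/120  40/120
145 255/252 255/253 234/222  14/ 74  16/ 81  24/141  24/141  40/120  40/121  43/120  40/120
148 255/196 255/198 110/100  16/ 79  22/ 81   5/ 95  24/141  28/139  43/120  42/121  43/120
[... 1910 characters left out ...]
16/228  18/223  22/184  32/105  40/ 83
side orange 30 [309.  146.3] z18 [ 0.464 -0.366] z24 [ 0.46 -0.36] z108 [ 0.41  -0.262]
side yellow 38 [213.4 115.6] z18 [ 1.028 -0.311] z24 [ 1.021 -0.305] z108 [ 0.932 -0.211]
side green 67 [292.  159.2] z18 [ 0.48  -0.236] z24 [ 0.476 -0.229] z108 [ 0.424 -0.141]
side green 51 [217.9 157.6] z18 [ 0.778 -0.047] z24 [ 0.773 -0.042] z108 [0.701 0.034]
side green 68 [314.7 162.6] z18 [ 0.379 -0.274] z24 [ 0.376 -0.267] z108 [ 0.331 -0.176]
side green 18 [127.  272.5] z18 [0.63  0.647] z24 [0.626 0.649] z108 [0.564 0.678]
t 58.0 at [ 0.5994 -0.1646  0.1919] yaw -10.3 j6 1.48 | total [-8.52 -9.04  1.09] turn deg 4.2 = 0.070 units | after turn [-9.16 -8.4 ]
```

Call:
apply_moves:
  commands:
    - [0, 0, 0, 0.053]
    - [-0.911, -0.853, 0, 0]
    - [-0.911, -0.853, 0, 0]
    - [-0.911, -0.853, 0, 0]
    - [-0.911, -0.853, 0, 0]

```text
clock: 58.42
eef_pos: [0.5141, -0.2218, 0.1916]
tool_rot: [0.786, 0.618, -0.0, 0.0]
ft_force: [0.0, -0.2, 0.2]
grip_width: 0.0595
grasp_force: 0.0
```

Call:
apply_moves:
  commands:
    - [-0.911, -0.853, 0, 0]
    - [-0.911, -0.853, 0, 0]
    - [-0.911, -0.853, 0, 0]
    - [-0.911, -0.853, 0, 0]
    - [-0.911, -0.853, 0, 0]

```text
clock: 58.83
eef_pos: [0.4093, -0.2902, 0.1919]
tool_rot: [0.786, 0.618, -0.0, 0.0]
ft_force: [0.4, -0.0, 0.0]
grip_width: 0.0598
grasp_force: 0.0
```

Call:
apply_moves:
  commands:
    - [-0.911, -0.853, 0, 0]
    - [0, 0, 0, 0]
    - [0, 0, 0, 0]
    - [0, 0, 0, 0]
    - [0, 0, 0, 0]

```text
clock: 59.25
eef_pos: [0.3906, -0.3025, 0.1917]
tool_rot: [0.786, 0.618, 0.0, 0.0]
ft_force: [-0.1, 0.2, 0.3]
grip_width: 0.06
grasp_force: 0.0
```

```bash
python3 - <<'E'
from tub import *
plan(.391,-.302,.107,-13.5)
E
```

```text
t 59.2 at [ 0.3906 -0.3025  0.1917] yaw -13.6 j6 1.15 | total [0.03 0.01 4.23] turn deg -0.1 = -0.002 units | after turn [0.03 0.01]
```

Call:
apply_moves:
  commands:
    - [0, 0, 0.5, 0]
    - [0, 0, 0.9, 0]
    - [0, 0, 0.9, 0]
    - [0, 0, 0.8, 0]
    - [0, 0, 0.6, 0]

```text
clock: 59.67
eef_pos: [0.3899, -0.3012, 0.1152]
tool_rot: [0.786, 0.618, -0.0, -0.001]
ft_force: [-0.7, 0.3, -0.6]
grip_width: 0.0599
grasp_force: 0.0
```

Call:
apply_moves:
  commands:
    - [0, 0, 0.4, 0]
    - [0, 0, 0.13, 0]
    - [0, 0, 0, 0]
    - [0, 0, 0, 0]
    - [0, 0, 0, 0]

```text
clock: 60.08
eef_pos: [0.3907, -0.3028, 0.1077]
tool_rot: [0.786, 0.618, 0.0, 0.001]
ft_force: [0.8, 0.0, 1.0]
grip_width: 0.06
grasp_force: 0.0
```

Call:
apply_moves:
  commands:
    - [0, 0, 0, 0]
    - [0, 0, 0, 0]
    - [0, 0, 0, 0]
    - [0, 0, 0, 0]
    - [0, 0, 0, 0]
  claw: 1

```text
clock: 60.5
eef_pos: [0.3907, -0.3029, 0.1076]
tool_rot: [0.786, 0.618, 0.0, 0.001]
ft_force: [1.6, -0.6, 2.0]
grip_width: 0.011
grasp_force: 59.8
```

Call:
apply_moves:
  commands:
    - [0, 0, 0, 0]
    - [0, 0, 0, 0]
    - [0, 0, 0, 0]
    - [0, 0, 0, 0]
    - [0, 0, 0, 0]

```text
clock: 60.92
eef_pos: [0.3907, -0.3029, 0.1075]
tool_rot: [0.786, 0.618, 0.0, 0.001]
ft_force: [1.4, -1.1, 5.7]
grip_width: 0.0115
grasp_force: 60.2
```

Call:
apply_moves:
  commands:
    - [0, 0, -0.1, 0]
    - [0, 0, -0.2, 0]
    - [0, 0, -0.3, 0]
    - [0, 0, -0.3, 0]
    - [0, 0, -0.1, 0]

```text
clock: 61.33
eef_pos: [0.39, -0.3025, 0.1276]
tool_rot: [0.786, 0.618, -0.0, 0.0]
ft_force: [-0.3, 0.2, -3.4]
grip_width: 0.0109
grasp_force: 58.9
```

```bash
python3 - <<'E'
from tub import *
U=lambda y:np.array([np.cos(np.radians(y)),np.sin(np.radians(y))])
plan(.3906,-.302,.2,-13.5)
for y in(0,10,19.5):
    print(y);plan(*(np.array([.4453,.2852])-.066*U(y)),.2,y)
E
```

```text
t 61.3 at [ 0.39   -0.3025  0.1276] yaw -13.7 j6 1.15 | total [ 0.03  0.02 -3.62] turn deg -0.2 = -0.003 units | after turn [0.03 0.02]
0
t 61.3 at [ 0.39   -0.3025  0.1276] yaw -13.7 j6 1.15 | total [28.42 -7.48 -3.63] turn deg -13.7 = -0.228 units | after turn [29.39 -0.54]
10
t 61.3 at [ 0.39   -0.3025  0.1276] yaw -13.7 j6 1.15 | total [27.88 -7.3  -3.63] turn deg -23.7 = -0.395 units | after turn [28.46  4.52]
19.5
t 61.3 at [ 0.39   -0.3025  0.1276] yaw -13.7 j6 1.15 | total [27.4  -7.04 -3.63] turn deg -33.2 = -0.553 units | after turn [26.78  9.11]
```

Call:
apply_moves:
  commands:
    - [0, 0, -0.3, 0]
    - [0, 0, -0.6, 0]
    - [0, 0, -0.8, 0]
    - [0, 0, -0.8, 0]
    - [0, 0, -0.8, 0]

```text
clock: 61.75
eef_pos: [0.3897, -0.3023, 0.1937]
tool_rot: [0.786, 0.618, -0.0, -0.0]
ft_force: [-0.1, 0.2, -2.7]
grip_width: 0.0115
grasp_force: 59.1
```

Call:
apply_moves:
  commands:
    - [0, 0, -0.6, -0.05]
    - [0, 0, -0.4, -0.06]
    - [0, 0, -0.2, -0.06]
    - [0, 0, 0, -0.058]
    - [0, 0, 0, 0]

```text
clock: 62.17
eef_pos: [0.3901, -0.3025, 0.2176]
tool_rot: [0.707, 0.707, 0.0, 0.0]
ft_force: [-0.8, 1.2, -3.2]
grip_width: 0.0113
grasp_force: 58.9
```

```bash
python3 - <<'E'
from tub import *
c=cam("top");s=cam("side")
print(mat(c,(22,120,90),(36,255,255),(150,250)))
m=cv2.inRange(hsv(s),np.array((22,120,70)),np.array((36,255,255)));m[:190]=0
cs=[q for q in cv2.findContours(m,cv2.RETR_EXTERNAL,cv2.CHAIN_APPROX_NONE)[0] if cv2.contourArea(q)>30]
print(len(cs),cv2.minAreaRect(np.array([onz(s,q[0],.002)[:2] for q in np.vstack(cs)],np.float32)))
plan(.4453-.066,.2852,.2,0)
E
```

```text
((0.4452834129333496, 0.28512266278266907), (0.1659788340330124, 0.17120052874088287), 1.0917809009552002)
1 ((0.4481060206890106, 0.2873288094997406), (0.16491299867630005, 0.16416789591312408), 0.4799636900424957)
t 62.3 at [ 0.3898 -0.3023  0.217 ] yaw -0.1 j6 0.91 | total [29.38 -0.58  0.85] turn deg -0.1 = -0.002 units | after turn [29.38 -0.53]
```

Call:
apply_moves:
  commands:
    - [0.3, 0, 0, 0]
    - [0.6, 0, 0, 0]
    - [0.891, -0.015, 0, 0]
    - [0.891, -0.015, 0, 0]
    - [0.891, -0.015, 0, 0]

```text
clock: 62.68
eef_pos: [0.3886, -0.2292, 0.2166]
tool_rot: [0.707, 0.707, 0.0, -0.001]
ft_force: [0.3, -0.3, -3.0]
grip_width: 0.011
grasp_force: 59.0
```

Call:
apply_moves:
  commands:
    - [0.891, -0.015, 0, 0]
    - [0.891, -0.015, 0, 0]
    - [0.891, -0.015, 0, 0]
    - [0.891, -0.015, 0, 0]
    - [0.891, -0.015, 0, 0]

```text
clock: 63.1
eef_pos: [0.3869, -0.1399, 0.2168]
tool_rot: [0.707, 0.707, 0.0, -0.0]
ft_force: [0.0, 0.5, -3.2]
grip_width: 0.011
grasp_force: 59.0
```

Call:
apply_moves:
  commands:
    - [0.891, -0.015, 0, 0]
    - [0.891, -0.015, 0, 0]
    - [0.891, -0.015, 0, 0]
    - [0.891, -0.015, 0, 0]
    - [0.891, -0.015, 0, 0]

```text
clock: 63.52
eef_pos: [0.3852, -0.051, 0.2168]
tool_rot: [0.707, 0.707, 0.0, -0.0]
ft_force: [0.1, 0.4, -2.7]
grip_width: 0.0116
grasp_force: 59.0
```

Call:
apply_moves:
  commands:
    - [0.891, -0.015, 0, 0]
    - [0.891, -0.015, 0, 0]
    - [0.891, -0.015, 0, 0]
    - [0.891, -0.015, 0, 0]
    - [0.891, -0.015, 0, 0]

```text
clock: 63.93
eef_pos: [0.3836, 0.0379, 0.2168]
tool_rot: [0.707, 0.707, 0.0, -0.0]
ft_force: [-0.1, 0.1, -3.3]
grip_width: 0.011
grasp_force: 59.0
```

Call:
apply_moves:
  commands:
    - [0.891, -0.015, 0, 0]
    - [0.891, -0.015, 0, 0]
    - [0.891, -0.015, 0, 0]
    - [0.891, -0.015, 0, 0]
    - [0.891, -0.015, 0, 0]

```text
clock: 64.35
eef_pos: [0.3819, 0.1269, 0.2168]
tool_rot: [0.707, 0.707, -0.0, -0.0]
ft_force: [0.3, 0.3, -3.5]
grip_width: 0.0109
grasp_force: 59.0
```

Call:
apply_moves:
  commands:
    - [0.891, -0.015, 0, 0]
    - [0.891, -0.015, 0, 0]
    - [0.891, -0.015, 0, 0]
    - [0.891, -0.015, 0, 0]
    - [0.891, -0.015, 0, 0]

```text
clock: 64.77
eef_pos: [0.3803, 0.2158, 0.2168]
tool_rot: [0.707, 0.707, -0.0, -0.001]
ft_force: [-0.1, -0.5, -2.6]
grip_width: 0.0112
grasp_force: 59.0
```

Call:
apply_moves:
  commands:
    - [0.891, -0.015, 0, 0]
    - [0.891, -0.015, 0, 0]
    - [0.891, -0.015, 0, 0]
    - [0.6, 0, 0, 0]
    - [0.3, 0, 0, 0]

```text
clock: 65.18
eef_pos: [0.38, 0.2876, 0.2167]
tool_rot: [0.707, 0.708, -0.0, -0.0]
ft_force: [-0.0, 0.0, -4.4]
grip_width: 0.0105
grasp_force: 59.0
```

```bash
python3 - <<'E'
from tub import *
plan(.3805,.286,.1075,0)
E
```

```text
t 65.2 at [0.38   0.2876 0.2167] yaw 0.1 j6 2.22 | total [-0.08  0.03  5.46] turn deg 0.1 = 0.002 units | after turn [-0.08  0.03]
```

Lower gently and check contact.

Call:
apply_moves:
  commands:
    - [-0.05, 0, 0.4, 0]
    - [0, 0, 0.8, 0]
    - [0, 0, 0.9, 0]
    - [0, 0, 0.9, 0]
    - [0, 0, 0.8, 0]

```text
clock: 65.6
eef_pos: [0.3801, 0.2835, 0.1393]
tool_rot: [0.708, 0.707, -0.001, 0.0]
ft_force: [-0.9, 0.2, -2.8]
grip_width: 0.0113
grasp_force: 59.0
```

Call:
apply_moves:
  commands:
    - [0, 0, 0.6, 0]
    - [0, 0, 0.4, 0]
    - [0, 0, 0.2, 0]
    - [0, 0, 0, 0]
    - [0, 0, 0, 0]

```text
clock: 66.02
eef_pos: [0.3811, 0.2848, 0.1172]
tool_rot: [0.707, 0.707, 0.0, 0.0]
ft_force: [0.2, 0.3, -2.7]
grip_width: 0.0108
grasp_force: 59.0
```

Call:
apply_moves:
  commands:
    - [0, 0, 0.15, 0]
    - [0, 0, 0.1, 0]
    - [0, 0, 0.1, 0]
    - [0, 0, 0, 0]
    - [0, 0, 0, 0]

```text
clock: 66.43
eef_pos: [0.3808, 0.285, 0.1099]
tool_rot: [0.707, 0.707, -0.0, 0.0]
ft_force: [-0.1, -1.4, -3.2]
grip_width: 0.0112
grasp_force: 59.0
```

```bash
python3 - <<'E'
from tub import *
plan(.3805,.286,.1075,0)
E
```

```text
t 66.4 at [0.3808 0.285  0.1099] yaw -0.0 j6 2.21 | total [ 0.05 -0.02  0.12] turn deg -0.0 = -0.000 units | after turn [ 0.05 -0.02]
```

Call:
apply_moves:
  commands:
    - [0.05, 0, 0.06, 0]
    - [0, 0, 0.06, 0]
    - [0, 0, 0.02, 0]
    - [0, 0, 0, 0]
    - [0, 0, 0, 0]

```text
clock: 66.85
eef_pos: [0.3811, 0.2863, 0.1076]
tool_rot: [0.707, 0.707, 0.001, -0.0]
ft_force: [-0.5, -0.5, 2.2]
grip_width: 0.0113
grasp_force: 59.7
```

Call:
apply_moves:
  commands:
    - [0, 0, 0, 0]
    - [0, 0, 0, 0]
    - [0, 0, 0, 0]
    - [0, 0, 0, 0]
    - [0, 0, 0, 0]
  claw: 0.3

```text
clock: 67.27
eef_pos: [0.381, 0.286, 0.1071]
tool_rot: [0.707, 0.707, 0.0, 0.0]
ft_force: [0.4, -0.3, -0.1]
grip_width: 0.0594
grasp_force: 0.0
```

Call:
apply_moves:
  commands:
    - [0, 0, -0.3, 0]
    - [0, 0, -0.7, 0]
    - [0, 0, -0.9, 0]
    - [0, 0, -0.9, 0]
    - [0, 0, -0.9, 0]

```text
clock: 67.68
eef_pos: [0.3808, 0.2859, 0.1822]
tool_rot: [0.707, 0.707, -0.0, 0.0]
ft_force: [-0.2, 0.7, 0.0]
grip_width: 0.0598
grasp_force: 0.0
```

Call:
apply_moves:
  commands:
    - [-1, 0.3, -0.5, 0]
    - [-1, 0.3, 0, 0]
    - [-1, 0.3, 0, 0]
    - [-1, 0.3, 0, 0]
    - [-1, 0.3, 0, 0]

```text
clock: 68.1
eef_pos: [0.4111, 0.1851, 0.1918]
tool_rot: [0.707, 0.707, 0.0, 0.0]
ft_force: [-0.8, -0.1, -0.0]
grip_width: 0.06
grasp_force: 0.0
```

Call:
apply_moves:
  commands:
    - [-1, 0.3, 0, 0]
    - [-1, 0.3, 0, 0]
    - [-1, 0.3, 0, 0]
    - [-1, 0.3, 0, 0]
    - [-1, 0.3, 0, 0]

```text
clock: 68.52
eef_pos: [0.4411, 0.0849, 0.1917]
tool_rot: [0.707, 0.707, 0.0, 0.0]
ft_force: [-0.1, 0.7, -0.1]
grip_width: 0.0601
grasp_force: 0.0
```

```bash
python3 - <<'E'
from tub import *
c=cam("top");s=cam("side");H=hsv(c)
print("green mat",mat(c,(45,100,40),(85,255,255),(330,410)))
m=cv2.inRange(hsv(s),np.array((45,100,30)),np.array((85,255,255)));m[:140]=0;m[:,:270]=0
cs=[q for q in cv2.findContours(m,cv2.RETR_EXTERNAL,cv2.CHAIN_APPROX_NONE)[0] if cv2.contourArea(q)>30]
print(len(cs),[cv2.minAreaRect(np.array([onz(s,q[0],.002)[:2] for q in k],np.float32)) for k in cs])
# blue tub
m=cv2.inRange(H,np.array((100,120,40)),np.array((125,255,255)));z=np.zeros_like(m);z[150:230,150:240]=m[150:230,150:240]
k=max(cv2.findContours(z,cv2.RETR_EXTERNAL,cv2.CHAIN_APPROX_NONE)[0],key=cv2.contourArea)
print("blue rect@.077",cv2.minAreaRect(np.array([onz(c,q[0],.077)[:2] for q in k],np.float32)))
find("top",10,60)
# white tub on set_down
for nm,(y0,y1,x0,x1) in dict(w=(108,175,300,380)).items():
    g=((H[...,1]<60)&(H[...,2]>90)).astype(np.uint8);w=np.zeros_like(g);w[y0:y1,x0:x1]=g[y0:y1,x0:x1]
    w=cv2.morphologyEx(w,cv2.MORPH_OPEN,np.ones((5,5)))
    k=max(cv2.findContours(w,cv2.RETR_EXTERNAL,cv2.CHAIN_APPROX_NONE)[0],key=cv2.contourArea);h=cv2.approxPolyDP(cv2.convexHull(k),3,True).reshape(-1,2)
    print(h.tolist(),[np.round(onz(c,q,.075)[:2],3).tolist() for q in h])
U=np.array([np.cos(np.radians(19.5)),np.sin(np.radians(19.5))]);ct=np.array([.5814,-.2581])+.066*U
print("expected corners",[np.round(proj(c,[*(ct+.06*(a*U+b*np.array([-U[1],U[0]]))),.075]),0).tolist() for a,b in((1,1),(1,-1),(-1,-1),(-1,1))])
plan(.5814,-.2581,.19,19.5)
E
```

```text
green mat ((0.4509051442146301, -0.3259822130203247), (0.16615904867649078, 0.16595770418643951), 0.10327564924955368)
1 [((0.45389243960380554, -0.3214779496192932), (0.16469766199588776, 0.16569194197654724), 89.55059051513672)]
blue rect@.077 ((0.4432097375392914, 0.28179916739463806), (0.11292754858732224, 0.12327133119106293), 1.096326470375061)
top red 36 [178.7 184.9] z18 [0.472 0.324] z24 [0.471 0.323] z108 [0.458 0.304]
top orange 37 [191.3 186.3] z18 [0.468 0.28 ] z24 [0.467 0.279] z108 [0.454 0.263]
top yellow 56 [178.  202.5] z18 [0.41  0.324] z24 [0.41  0.322] z108 [0.401 0.303]
top green 13 [305.8  78.5] z18 [ 0.868 -0.115] z24 [ 0.865 -0.114] z108 [ 0.824 -0.103]
top green 14 [ 58.5 155.3] z18 [0.569 0.752] z24 [0.567 0.748] z108 [0.548 0.699]
[[363, 119], [367, 143], [363, 165], [314, 163], [315, 117], [355, 113]] [[0.7, -0.3], [0.617, -0.312], [0.541, -0.297], [0.545, -0.135], [0.704, -0.139], [0.72, -0.274]]
expected corners [[321.0, 124.0], [355.0, 113.0], [367.0, 146.0], [333.0, 157.0]]
t 68.7 at [0.4412 0.085  0.1915] yaw -0.2 j6 1.76 | total [-17.13   7.06   0.08] turn deg -19.7 = -0.328 units | after turn [-18.51   0.88]
```

Call:
apply_moves:
  commands:
    - [0, 0, 0, -0.109]
    - [0, 0, 0, -0.109]
    - [0, 0, 0, -0.11]
    - [0, 0, 0, 0]
    - [0, 0, 0, 0]

```text
clock: 69.08
eef_pos: [0.4406, 0.0867, 0.1913]
tool_rot: [0.577, 0.817, 0.0, -0.0]
ft_force: [0.5, 0.1, 0.3]
grip_width: 0.0593
grasp_force: 0.0
```

Call:
apply_moves:
  commands:
    - [-0.926, 0.044, 0, 0]
    - [-0.926, 0.044, 0, 0]
    - [-0.926, 0.044, 0, 0]
    - [-0.926, 0.044, 0, 0]
    - [-0.926, 0.044, 0, 0]

```text
clock: 69.5
eef_pos: [0.4764, 0.0, 0.1912]
tool_rot: [0.577, 0.817, 0.0, -0.0]
ft_force: [0.8, 0.6, 0.5]
grip_width: 0.0602
grasp_force: 0.0
```

Call:
apply_moves:
  commands:
    - [-0.926, 0.044, 0, 0]
    - [-0.926, 0.044, 0, 0]
    - [-0.926, 0.044, 0, 0]
    - [-0.926, 0.044, 0, 0]
    - [-0.926, 0.044, 0, 0]

```text
clock: 69.92
eef_pos: [0.5118, -0.0858, 0.1912]
tool_rot: [0.577, 0.817, 0.0, -0.0]
ft_force: [-0.3, -0.6, 0.5]
grip_width: 0.06
grasp_force: 0.0
```

Call:
apply_moves:
  commands:
    - [-0.926, 0.044, 0, 0]
    - [-0.926, 0.044, 0, 0]
    - [-0.926, 0.044, 0, 0]
    - [-0.926, 0.044, 0, 0]
    - [-0.926, 0.044, 0, 0]

```text
clock: 70.33
eef_pos: [0.5471, -0.1715, 0.1911]
tool_rot: [0.577, 0.817, 0.0, -0.0]
ft_force: [-0.5, 0.7, 0.8]
grip_width: 0.0596
grasp_force: 0.0
```

Call:
apply_moves:
  commands:
    - [-0.926, 0.044, 0, 0]
    - [-0.926, 0.044, 0, 0]
    - [-0.926, 0.044, 0, 0]
    - [-0.926, 0.044, 0, 0]
    - [-0.926, 0.044, 0, 0]

```text
clock: 70.75
eef_pos: [0.5825, -0.2571, 0.1909]
tool_rot: [0.577, 0.817, 0.0, -0.0]
ft_force: [-0.5, -0.3, -0.1]
grip_width: 0.0599
grasp_force: 0.0
```

```bash
python3 - <<'E'
from tub import *
c=cam("top");s=cam("side");H=hsv(c)
for n,cc in(("top",c),("side",s)):
    k,l,st,ce=cv2.connectedComponentsWithStats(cv2.inRange(hsv(cc),np.array((40,70,40)),np.array((85,255,255))))
    for i in range(1,k):
        if st[i][4]>4:
            w=onz(cc,ce[i],.024)
            if .36<w[0]<.53 and .2<w[1]<.37: print(n,"green",st[i],np.round(w,3))
g=((H[...,1]<60)&(H[...,2]>140)).astype(np.uint8);k,l,st,ce=cv2.connectedComponentsWithStats(g)
for i in range(1,k):
    w=onz(c,ce[i],.024)
    if st[i][4]>8 and .36<w[0]<.53 and .2<w[1]<.37: print("white",st[i],np.round(w,3))
plan(.5814,-.2581,.106,19.5)
E
```

```text
top green [180 189   9  10  72] [0.44  0.304 0.024]
side green [223 230   8   7  36] [0.446 0.297 0.024]
white [173 172  13   1  13] [0.516 0.324 0.024]
white [189 172  18   3  19] [0.516 0.259 0.024]
white [183 198  12  10  81] [0.41  0.284 0.024]
t 70.8 at [ 0.5829 -0.2588  0.1905] yaw 19.4 j6 0.81 | total [ 0.06 -0.06  4.23] turn deg -0.1 = -0.002 units | after turn [ 0.06 -0.06]
```

Call:
apply_moves:
  commands:
    - [0.05, -0.05, 0.5, 0]
    - [0, 0, 0.9, 0]
    - [0, 0, 0.9, 0]
    - [0, 0, 0.8, 0]
    - [0, 0, 0.6, 0]

```text
clock: 71.27
eef_pos: [0.5794, -0.2543, 0.1147]
tool_rot: [0.576, 0.817, -0.0, -0.002]
ft_force: [-0.6, -0.1, 0.1]
grip_width: 0.0597
grasp_force: 0.0
```

Call:
apply_moves:
  commands:
    - [0, 0, 0.4, 0]
    - [0, 0, 0.12, 0]
    - [0, 0, 0, 0]
    - [0, 0, 0, 0]
    - [0, 0, 0, 0]

```text
clock: 71.68
eef_pos: [0.5815, -0.2564, 0.1078]
tool_rot: [0.576, 0.817, 0.0, 0.001]
ft_force: [0.1, 0.5, 0.2]
grip_width: 0.0601
grasp_force: 0.0
```

Call:
apply_moves:
  commands:
    - [0, 0, 0, 0]
    - [0, 0, 0, 0]
    - [0, 0, 0, 0]
    - [0, 0, 0, 0]
    - [0, 0, 0, 0]
  claw: 1

```text
clock: 72.1
eef_pos: [0.5811, -0.2566, 0.1072]
tool_rot: [0.576, 0.817, 0.0, 0.001]
ft_force: [0.0, 0.5, 1.0]
grip_width: 0.0113
grasp_force: 58.9
```

Call:
apply_moves:
  commands:
    - [0, 0, 0, 0]
    - [0, 0, 0, 0]
    - [0, 0, 0, 0]
    - [0, 0, 0, 0]
    - [0, 0, 0, 0]

```text
clock: 72.52
eef_pos: [0.5811, -0.2566, 0.1072]
tool_rot: [0.576, 0.817, 0.0, 0.001]
ft_force: [0.2, 0.2, 4.0]
grip_width: 0.0112
grasp_force: 59.1
```

Call:
apply_moves:
  commands:
    - [0, 0, -0.3, 0]
    - [0, 0, -0.6, 0]
    - [0, 0, -0.8, 0]
    - [0, 0, -0.8, 0]
    - [0, 0, -0.8, 0]

```text
clock: 72.93
eef_pos: [0.5797, -0.2558, 0.1721]
tool_rot: [0.576, 0.818, -0.0, -0.002]
ft_force: [0.4, 0.5, -1.2]
grip_width: 0.0111
grasp_force: 58.4
```

Call:
apply_moves:
  commands:
    - [0, 0, -0.4, 0.1]
    - [0, 0, 0, 0.1]
    - [0, 0, 0, 0.1]
    - [0, 0, 0, 0.024]
    - [0, 0, 0, 0]

```text
clock: 73.35
eef_pos: [0.58, -0.2558, 0.1797]
tool_rot: [0.706, 0.708, -0.0, -0.001]
ft_force: [-0.4, 0.2, -1.9]
grip_width: 0.011
grasp_force: 58.5
```

```bash
python3 - <<'E'
from tub import *
plan(.4524-.066,-.3237,.19,0)
E
```

```text
t 73.3 at [ 0.58   -0.2558  0.1797] yaw 0.2 j6 1.15 | total [-3.36 -9.69 -0.49] turn deg 0.2 = 0.004 units | after turn [-3.39 -9.68]
```

Call:
apply_moves:
  commands:
    - [-0.14, -0.4, 0, 0]
    - [-0.245, -0.7, 0, 0]
    - [-0.315, -0.9, 0, 0]
    - [-0.315, -0.9, 0, 0]
    - [-0.315, -0.9, 0, 0]

```text
clock: 73.77
eef_pos: [0.5031, -0.2832, 0.1801]
tool_rot: [0.705, 0.709, -0.0, -0.001]
ft_force: [-0.0, 0.5, -1.7]
grip_width: 0.0111
grasp_force: 58.5
```

Call:
apply_moves:
  commands:
    - [-0.315, -0.9, 0, 0]
    - [-0.315, -0.9, 0, 0]
    - [-0.315, -0.9, 0, 0]
    - [-0.315, -0.9, 0, 0]
    - [-0.315, -0.9, 0, 0]

```text
clock: 74.18
eef_pos: [0.4131, -0.315, 0.1804]
tool_rot: [0.705, 0.709, -0.0, -0.001]
ft_force: [0.2, 0.1, -2.1]
grip_width: 0.011
grasp_force: 58.5
```

Call:
apply_moves:
  commands:
    - [-0.315, -0.9, 0, 0]
    - [-0.16, -0.48, 0, 0]
    - [0, 0, 0.4, 0]
    - [0, 0, 0.7, 0]
    - [0, 0, 0.7, 0]

```text
clock: 74.6
eef_pos: [0.388, -0.3249, 0.1445]
tool_rot: [0.706, 0.709, 0.0, 0.001]
ft_force: [0.3, 0.1, -1.4]
grip_width: 0.0113
grasp_force: 58.6
```

Call:
apply_moves:
  commands:
    - [0, 0, 0.7, 0]
    - [0, 0, 0.4, 0]
    - [0, 0, 0.2, 0]
    - [0, 0, 0, 0]
    - [0, 0, 0, 0]

```text
clock: 75.02
eef_pos: [0.3878, -0.3247, 0.1188]
tool_rot: [0.706, 0.709, 0.0, 0.0]
ft_force: [0.5, 0.3, -1.6]
grip_width: 0.0112
grasp_force: 58.6
```

```bash
python3 - <<'E'
from tub import *
plan(.4524-.066,-.3237,.1092,0)
E
```

```text
t 75.0 at [ 0.3878 -0.3247  0.1188] yaw 0.3 j6 0.87 | total [ 0.05 -0.07  0.48] turn deg 0.3 = 0.004 units | after turn [ 0.05 -0.07]
```

Call:
apply_moves:
  commands:
    - [0.05, -0.06, 0.2, 0]
    - [0, 0, 0.15, 0]
    - [0, 0, 0.1, 0]
    - [0, 0, 0.03, 0]
    - [0, 0, 0, 0]

```text
clock: 75.43
eef_pos: [0.3863, -0.3237, 0.1092]
tool_rot: [0.706, 0.708, 0.0, 0.0]
ft_force: [-0.4, -0.8, -2.1]
grip_width: 0.0108
grasp_force: 58.6
```

Call:
apply_moves:
  commands:
    - [0, 0, 0.03, 0]
    - [0, 0, 0, 0]
    - [0, 0, 0, 0]
    - [0, 0, 0, 0]
    - [0, 0, 0, 0]

```text
clock: 75.85
eef_pos: [0.3863, -0.3238, 0.1092]
tool_rot: [0.706, 0.708, 0.0, 0.0]
ft_force: [-2.1, 1.7, 5.8]
grip_width: 0.011
grasp_force: 59.5
```

```bash
python3 - <<'E'
from tub import *
plan(.3864,-.3237,.1092,0)
E
```

```text
t 75.8 at [ 0.3863 -0.3238  0.1092] yaw 0.2 j6 0.87 | total [ 0.  0. -0.] turn deg 0.2 = 0.004 units | after turn [0. 0.]
```

Contact. Release, raise, move clear and verify.

Call:
apply_moves:
  commands:
    - [0, 0, 0, 0]
    - [0, 0, 0, 0]
    - [0, 0, 0, 0]
    - [0, 0, 0, 0]
    - [0, 0, 0, 0]
  claw: 0.3

```text
clock: 76.27
eef_pos: [0.3863, -0.3237, 0.1084]
tool_rot: [0.706, 0.709, 0.0, -0.0]
ft_force: [0.8, -0.8, -0.2]
grip_width: 0.06
grasp_force: 0.0
```

Call:
apply_moves:
  commands:
    - [0, 0, -0.3, 0]
    - [0, 0, -0.7, 0]
    - [0, 0, -0.9, 0]
    - [0, 0, -0.9, 0]
    - [0, 0, -0.9, 0]

```text
clock: 76.68
eef_pos: [0.3862, -0.3236, 0.1836]
tool_rot: [0.706, 0.708, -0.0, -0.0]
ft_force: [0.3, 0.2, -1.2]
grip_width: 0.0599
grasp_force: 0.0
```

Call:
apply_moves:
  commands:
    - [1, 0.1, -0.5, 0]
    - [1, 0.1, 0, 0]
    - [1, 0.1, 0, 0]
    - [1, 0.1, 0, 0]
    - [1, 0.1, 0, 0]

```text
clock: 77.1
eef_pos: [0.3959, -0.2229, 0.1931]
tool_rot: [0.706, 0.708, 0.0, 0.0]
ft_force: [-0.2, -0.0, 0.3]
grip_width: 0.0596
grasp_force: 0.0
```

Call:
apply_moves:
  commands:
    - [1, 0.1, 0, 0]
    - [1, 0.1, 0, 0]
    - [1, 0.1, 0, 0]
    - [1, 0.1, 0, 0]
    - [1, 0.1, 0, 0]

```text
clock: 77.52
eef_pos: [0.4056, -0.1227, 0.193]
tool_rot: [0.706, 0.708, 0.0, 0.0]
ft_force: [-0.1, -0.5, -0.9]
grip_width: 0.0598
grasp_force: 0.0
```

Call:
apply_moves:
  commands:
    - [1, 0.1, 0, 0]
    - [1, 0.1, 0, 0]
    - [1, 0.1, 0, 0]
    - [1, 0.1, 0, 0]
    - [1, 0.1, 0, 0]

```text
clock: 77.93
eef_pos: [0.4151, -0.0226, 0.193]
tool_rot: [0.706, 0.708, 0.0, 0.0]
ft_force: [-0.6, -0.7, 0.2]
grip_width: 0.0594
grasp_force: 0.0
```

```bash
python3 - <<'E'
from tub import *
plan(.386,0,.2,0)
c=cam("top");H=hsv(c)
m=((H[...,1]<60)&(H[...,2]>100)).astype(np.uint8);z=np.zeros_like(m);z[155:235,335:402]=m[155:235,335:402];z=cv2.morphologyEx(z,cv2.MORPH_OPEN,np.ones((2,2)))
k=max(cv2.findContours(z,cv2.RETR_EXTERNAL,cv2.CHAIN_APPROX_NONE)[0],key=cv2.contourArea)
print("white@.077",cv2.minAreaRect(np.array([onz(c,q[0],.077)[:2] for q in k],np.float32)))
print("expected centre .452,-.324; green",mat(c,(45,100,40),(85,255,255),(330,410)))
m=cv2.inRange(H,np.array((100,120,40)),np.array((125,255,255)));z=np.zeros_like(m);z[150:230,150:240]=m[150:230,150:240]
k=max(cv2.findContours(z,cv2.RETR_EXTERNAL,cv2.CHAIN_APPROX_NONE)[0],key=cv2.contourArea)
print("blue@.077",cv2.minAreaRect(np.array([onz(c,q[0],.077)[:2] for q in k],np.float32)))
s=cam("side");k,l,st,ce=cv2.connectedComponentsWithStats(cv2.inRange(hsv(s),np.array((0,150,80)),np.array((6,255,255))))
print([(st[i][4],np.round(ce[i],1).tolist()) for i in range(1,k) if st[i][4]>30],"scoop grip expected",proj(s,(.6405,.2365,.112)))
k,l,st,ce=cv2.connectedComponentsWithStats(cv2.inRange(H,np.array((0,150,80)),np.array((6,255,255))))
print([(st[i][4],np.round(ce[i],1).tolist(),np.round(onz(c,ce[i],.138),3).tolist()) for i in range(1,k) if st[i][4]>20])
E
```

```text
t 77.9 at [ 0.4151 -0.0226  0.193 ] yaw 0.2 j6 1.51 | total [ 1.14 -1.45 -0.35] turn deg 0.2 = 0.004 units | after turn [ 1.13 -1.46]
white@.077 ((0.4446199834346771, -0.31958436965942383), (0.14089952409267426, 0.13078588247299194), 89.18490600585938)
expected centre .452,-.324; green ((0.4502188265323639, -0.3251836597919464), (0.16226649284362793, 0.16230231523513794), 89.33236694335938)
blue@.077 ((0.44266554713249207, 0.2807424068450928), (0.12284741550683975, 0.1170770451426506), 89.4454574584961)
[(np.int32(123), [192.5, 195.6])] scoop grip expected [197.33571052 188.24272097]
[(np.int32(406), [398.8, 135.4], [0.625, -0.393, 0.138]), (np.int32(89), [186.9, 132.7], [0.622, 0.279, 0.138]), (np.int32(36), [178.8, 184.8], [0.454, 0.296, 0.138])]
```

```bash
python3 - <<'E'
from tub import *
c=cam("top");s=cam("side");H=hsv(c)
for lo in((0,150,80),(0,150,150)):
    m=cv2.inRange(H,np.array(lo),np.array((6,255,255)));m[:,230:]=0;m[165:]=0
    k=max(cv2.findContours(m,cv2.RETR_EXTERNAL,cv2.CHAIN_APPROX_NONE)[0],key=cv2.contourArea);r=cv2.minAreaRect(k);print("grip",lo,r,onz(c,r[0],.138),[np.round(onz(c,q,.138)[:2],3).tolist() for q in cv2.boxPoints(r)])
M=cv2.moments(m);u=(M["m10"]/M["m00"],M["m01"]/M["m00"])
ms=cv2.inRange(hsv(s),np.array((0,150,80)),np.array((6,255,255)));ys,xs=np.nonzero(ms[:, :230]);print("side",xs.min(),xs.max(),ys.min(),ys.max())
print("tri top centre",tri(c,u,s,(xs[ys<ys.min()+4].mean(),ys.min()+2)))
for y in range(112,176,2): print(y,"".join("%4d"%v for v in H[y,162:226:2,2]))
E
```

```text
grip (0, 150, 80) ((186.5, 132.5), (9.0, 11.0), 90.0) [0.62235663 0.28002942 0.138     ] [[0.637, 0.298], [0.637, 0.263], [0.608, 0.262], [0.607, 0.297]]
grip (0, 150, 150) ((186.84481811523438, 132.362060546875), (6.499336242675781, 12.070197105407715), 68.19859313964844) [0.62282978 0.27895121 0.138     ] [[0.625, 0.301], [0.64, 0.266], [0.621, 0.257], [0.605, 0.292]]
side 188 197 188 204
tri top centre (array([0.62096181, 0.27811364, 0.14524534]), np.float64(0.0008730821038682247))
112  199 188 174 145 106  85  75  72  63  62  66  66  65  60  63  57  59  58  59  55  53  54  55  56  50  52  51  51  51  51  50  46
114  175 144 109  88  76  71  67  69  67  66  66  62  65  62  61  59  58  58  59  54  55  55  53  57  49  51  49  55  53  53  54  52
116  100  82  77  73  71  69  70  69  65  67  65  64  64  62  64  57  61  58  57  59  56  51  53  56  54  57  54  54  54  54  51  52
118   82  83  80  74  71  68  66  64  67  66  62  63  63  62  58  58  55  58  58  56  54  54  58  51  54  52  53  54  51  52  48  55
120  174 177 165  96  70  67  67  65  67  67  68  62  62  60  63  59  55  58  
[... 2945 characters left out ...]
 55  55  56  56  59  57  54  57  58
166   56  55  56  56  55  56  54  55  57  57  55  57  56  56  53  55  56  56  56  60  55  57  54  54  53  55  57  57  57  56  60  62
168   54  58  52  55  59  57  59  59  57  57  55  58  59  56  59  57  56  57  57  60  55  56  59  60  56  56  55  55  60  58  57  57
170   52  54  53  78 115 123 124 126 125 124 125 123 132 130 122 109 110 107 111 113 115 116 115 118 105 105  84  60  57  57  61  58
172   50  55  57 108 145 145 152 153 155 154 157 157 171 175 170 165 164 163 166 175 186 188 210 227 227 225 169  69  58  55  54  56
174   54  54  61 100 147 111 109 117 116 115 117 117 116 118 130 131 128 132 130 132 134 159 152 225 239 238 182  66  55  56  56  59
```

```bash
python3 - <<'E'
from tub import *
c=cam("top")
L=[onz(c,q,.004)[:2] for q in((188.5,160.5),(210.5,151.2))];e=L[0]-L[1];y=np.arctan2(-e[0],e[1]);print(np.linalg.norm(e),np.degrees(y),(L[0]+L[1])/2+.05*np.array([np.cos(y),np.sin(y)]))
plan(.6225,.2785,.2,23)
E
```

```text
0.08428996891777368 24.647121507636957 [0.62488208 0.27936491]
t 78.2 at [ 0.4151 -0.0238  0.1928] yaw 0.2 j6 1.51 | total [15.07 10.43 -0.37] turn deg -22.8 = -0.379 units | after turn [ 9.86 15.45]
```

Call:
apply_moves:
  commands:
    - [0, 0, -0.5, -0.1]
    - [0, 0, -0.5, -0.1]
    - [0, 0, -0.5, -0.1]
    - [0, 0, 0, -0.08]
    - [0, 0, 0, 0]

```text
clock: 78.6
eef_pos: [0.4155, -0.0246, 0.2233]
tool_rot: [0.552, 0.834, 0.0, 0.001]
ft_force: [-0.7, 0.4, 0.2]
grip_width: 0.0597
grasp_force: 0.0
```

```bash
python3 - <<'E'
from tub import *
plan(.6225,.2785,.22,23)
E
```

```text
t 78.6 at [ 0.4155 -0.0246  0.2233] yaw 23.0 j6 1.11 | total [ 9.91 15.45  0.17] turn deg -0.0 = -0.000 units | after turn [ 9.91 15.45]
```

Call:
apply_moves:
  commands:
    - [0.584, 0.912, 0, 0]
    - [0.584, 0.912, 0, 0]
    - [0.584, 0.912, 0, 0]
    - [0.584, 0.912, 0, 0]
    - [0.584, 0.912, 0, 0]

```text
clock: 79.02
eef_pos: [0.4765, 0.0658, 0.2221]
tool_rot: [0.553, 0.833, -0.0, -0.0]
ft_force: [0.7, -0.7, -0.3]
grip_width: 0.0598
grasp_force: 0.0
```

Call:
apply_moves:
  commands:
    - [0.584, 0.912, 0, 0]
    - [0.584, 0.912, 0, 0]
    - [0.584, 0.912, 0, 0]
    - [0.584, 0.912, 0, 0]
    - [0.584, 0.912, 0, 0]

```text
clock: 79.43
eef_pos: [0.5377, 0.1551, 0.2219]
tool_rot: [0.553, 0.833, -0.001, -0.0]
ft_force: [0.8, -0.2, 1.0]
grip_width: 0.0597
grasp_force: 0.0
```

Call:
apply_moves:
  commands:
    - [0.584, 0.912, 0, 0]
    - [0.584, 0.912, 0, 0]
    - [0.584, 0.912, 0, 0]
    - [0.584, 0.912, 0, 0]
    - [0.584, 0.912, 0, 0]

```text
clock: 79.85
eef_pos: [0.599, 0.2444, 0.2217]
tool_rot: [0.553, 0.833, -0.001, -0.0]
ft_force: [0.6, 0.1, 0.5]
grip_width: 0.0598
grasp_force: 0.0
```

Call:
apply_moves:
  commands:
    - [0.584, 0.912, 0, 0]
    - [0.584, 0.912, 0, 0]
    - [0, 0, 0, 0]
    - [0, 0, 0, 0]
    - [0, 0, 0, 0]

```text
clock: 80.27
eef_pos: [0.6226, 0.2794, 0.2216]
tool_rot: [0.553, 0.833, -0.001, -0.0]
ft_force: [0.1, -0.2, 0.2]
grip_width: 0.0596
grasp_force: 0.0
```

```bash
python3 - <<'E'
from tub import *
plan(.6235,.279,.1235,23)
s=cam("side");ms=cv2.inRange(hsv(s),np.array((0,150,80)),np.array((6,255,255)));ys,xs=np.nonzero(ms[:, :230]);print("side",xs.min(),xs.max(),ys.min(),ys.max(),proj(s,(.6235,.279,.138)),proj(s,(.6235,.279,.086)))
E
```

```text
t 80.3 at [0.6226 0.2794 0.2216] yaw 22.9 j6 1.59 | total [-0.03  0.04  4.91] turn deg -0.1 = -0.001 units | after turn [-0.03  0.04]
side 188 197 188 204 [192.56457364 191.24316538] [194.24361372 200.55996313]
```

Call:
apply_moves:
  commands:
    - [0, 0.04, 0.5, 0]
    - [0, 0, 0.9, 0]
    - [0, 0, 0.9, 0]
    - [0, 0, 0.9, 0]
    - [0, 0, 0.8, 0]

```text
clock: 80.73
eef_pos: [0.6228, 0.2796, 0.1412]
tool_rot: [0.552, 0.834, -0.0, -0.0]
ft_force: [0.5, 0.5, -0.1]
grip_width: 0.0598
grasp_force: 0.0
```

Call:
apply_moves:
  commands:
    - [0, 0, 0.6, 0]
    - [0, 0, 0.25, 0]
    - [0, 0, 0, 0]
    - [0, 0, 0, 0]
    - [0, 0, 0, 0]

```text
clock: 81.15
eef_pos: [0.6241, 0.2808, 0.1268]
tool_rot: [0.552, 0.834, 0.001, 0.001]
ft_force: [-0.3, -0.1, -0.3]
grip_width: 0.0598
grasp_force: 0.0
```

Call:
apply_moves:
  commands:
    - [0, 0, 0, 0]
    - [0, 0, 0, 0]
    - [0, 0, 0, 0]
    - [0, 0, 0, 0]
    - [0, 0, 0, 0]
  claw: 1

```text
clock: 81.57
eef_pos: [0.6238, 0.2811, 0.1263]
tool_rot: [0.552, 0.834, 0.001, 0.0]
ft_force: [-0.1, 0.6, 2.7]
grip_width: 0.0192
grasp_force: 59.4
```

Call:
apply_moves:
  commands:
    - [0, 0, 0, 0]
    - [0, 0, 0, 0]
    - [0, 0, -0.2, 0]
    - [0, 0, -0.4, 0]
    - [0, 0, -0.2, 0]

```text
clock: 81.98
eef_pos: [0.6232, 0.2806, 0.1415]
tool_rot: [0.552, 0.834, -0.001, -0.0]
ft_force: [0.3, -0.1, -2.4]
grip_width: 0.0193
grasp_force: 58.7
```

Call:
apply_moves:
  commands:
    - [0, 0, -0.2, 0.1]
    - [0, 0, -0.2, 0.117]
    - [0, 0, 0, 0]
    - [0, 0, 0, 0]
    - [0, 0, 0, 0]

```text
clock: 82.4
eef_pos: [0.6233, 0.2807, 0.1492]
tool_rot: [0.642, 0.767, -0.0, -0.0]
ft_force: [-0.0, -0.1, -2.4]
grip_width: 0.0189
grasp_force: 58.7
```

```bash
python3 - <<'E'
from tub import *
plan(.640,.237,.1232,10)
E
```

```text
t 82.4 at [0.6233 0.2807 0.1492] yaw 10.1 j6 1.82 | total [-2.3   0.44  1.3 ] turn deg 0.1 = 0.002 units | after turn [-2.29  0.44]
```

Call:
apply_moves:
  commands:
    - [-0.4, 0.08, 0, 0]
    - [-0.6, 0.12, 0, 0]
    - [-0.6, 0.12, 0, 0]
    - [-0.5, 0.08, 0, 0]
    - [-0.2, 0.04, 0, 0]

```text
clock: 82.82
eef_pos: [0.6411, 0.2341, 0.1494]
tool_rot: [0.644, 0.765, -0.0, 0.0]
ft_force: [-0.6, -0.2, -2.5]
grip_width: 0.0192
grasp_force: 58.6
```

Call:
apply_moves:
  commands:
    - [0, 0, 0.3, 0]
    - [0, 0, 0.3, 0]
    - [0, 0, 0.25, 0]
    - [0, 0, 0.1, 0]
    - [0, 0, 0, 0]

```text
clock: 83.23
eef_pos: [0.6392, 0.2373, 0.129]
tool_rot: [0.642, 0.766, -0.001, -0.001]
ft_force: [-1.1, 0.4, -1.7]
grip_width: 0.0193
grasp_force: 58.6
```

Call:
apply_moves:
  commands:
    - [0, 0, 0.05, 0]
    - [0, 0, 0.05, 0]
    - [0, 0, 0, 0]
    - [0, 0, 0, 0]
    - [0, 0, 0, 0]

```text
clock: 83.65
eef_pos: [0.6403, 0.2372, 0.1288]
tool_rot: [0.643, 0.766, 0.0, 0.0]
ft_force: [-0.6, -0.5, -2.6]
grip_width: 0.0192
grasp_force: 58.6
```

Call:
apply_moves:
  commands:
    - [0, 0, 0.04, 0]
    - [0, 0, 0.04, 0]
    - [0, 0, 0, 0]
    - [0, 0, 0, 0]
    - [0, 0, 0, 0]

```text
clock: 84.07
eef_pos: [0.6401, 0.237, 0.1269]
tool_rot: [0.643, 0.766, -0.0, -0.0]
ft_force: [-0.5, -0.9, -3.5]
grip_width: 0.0193
grasp_force: 58.6
```

Call:
apply_moves:
  commands:
    - [0, 0, 0.03, 0]
    - [0, 0, 0.02, 0]
    - [0, 0, 0, 0]
    - [0, 0, 0, 0]
    - [0, 0, 0, 0]

```text
clock: 84.48
eef_pos: [0.6402, 0.237, 0.1264]
tool_rot: [0.643, 0.766, 0.0, 0.0]
ft_force: [-1.5, -0.1, 1.0]
grip_width: 0.0191
grasp_force: 59.0
```

Call:
apply_moves:
  commands:
    - [0, 0, 0.03, 0]
    - [0, 0, 0, 0]
    - [0, 0, 0, 0]
    - [0, 0, 0, 0]
    - [0, 0, 0, 0]

```text
clock: 84.9
eef_pos: [0.6402, 0.237, 0.1264]
tool_rot: [0.643, 0.766, 0.0, 0.0]
ft_force: [-3.1, -1.0, 5.1]
grip_width: 0.0195
grasp_force: 59.6
```

Contact; release, back off upward and verify all again.

Call:
apply_moves:
  commands:
    - [0, 0, 0, 0]
    - [0, 0, 0, 0]
    - [0, 0, 0, 0]
    - [0, 0, 0, 0]
    - [0, 0, 0, 0]
  claw: 0.3

```text
clock: 85.32
eef_pos: [0.6402, 0.2371, 0.1249]
tool_rot: [0.643, 0.766, -0.0, -0.0]
ft_force: [-0.0, 0.4, 0.2]
grip_width: 0.06
grasp_force: 0.0
```

Call:
apply_moves:
  commands:
    - [0, 0, -0.3, 0]
    - [0, 0, -0.8, 0]
    - [0, 0, -0.9, 0]
    - [0, 0, -0.9, 0]
    - [0, 0, -0.9, 0]

```text
clock: 85.73
eef_pos: [0.6402, 0.237, 0.2025]
tool_rot: [0.643, 0.766, 0.0, 0.0]
ft_force: [0.7, 0.6, 0.2]
grip_width: 0.06
grasp_force: 0.0
```

Call:
apply_moves:
  commands:
    - [-1, -0.5, -0.3, 0]
    - [-1, -0.5, 0, 0]
    - [-1, -0.5, 0, 0]
    - [-1, -0.5, 0, 0]
    - [-1, -0.5, 0, 0]

```text
clock: 86.15
eef_pos: [0.6081, 0.129, 0.208]
tool_rot: [0.643, 0.766, 0.0, 0.0]
ft_force: [1.2, -0.4, 0.3]
grip_width: 0.0601
grasp_force: 0.0
```

Call:
apply_moves:
  commands:
    - [-1, -0.5, 0, 0]
    - [-1, -0.5, 0, 0]
    - [-1, -0.5, 0, 0]
    - [-1, -0.5, 0, 0]
    - [-1, -0.5, 0, 0]

```text
clock: 86.57
eef_pos: [0.5762, 0.0217, 0.2079]
tool_rot: [0.643, 0.766, 0.0, 0.0]
ft_force: [0.8, -0.3, 0.3]
grip_width: 0.0598
grasp_force: 0.0
```

Call:
apply_moves:
  commands:
    - [-1, -0.5, 0, 0]
    - [0, 0, 0, 0]
    - [0, 0, 0, 0]
    - [0, 0, 0, 0]
    - [0, 0, 0, 0]

```text
clock: 86.98
eef_pos: [0.5704, 0.002, 0.2075]
tool_rot: [0.642, 0.766, 0.0, 0.0]
ft_force: [-0.1, -0.5, 0.5]
grip_width: 0.0598
grasp_force: 0.0
```

```bash
python3 - <<'E'
from tub import *
c=cam("top");s=cam("side");H=hsv(c);o=bot.get_obs();print(o["clock"],o["eef_pos"])
def rect(m,b):
    z=np.zeros_like(m);z[b[1]:b[3],b[0]:b[2]]=m[b[1]:b[3],b[0]:b[2]]
    return max(cv2.findContours(z,cv2.RETR_EXTERNAL,cv2.CHAIN_APPROX_NONE)[0],key=cv2.contourArea)
k=rect(cv2.inRange(H,np.array((0,150,150)),np.array((6,255,255))),(160,100,230,165));r=cv2.minAreaRect(k);print("grip",r,onz(c,r[0],.138))
# white tub floor (bright) at z .006 ; blue floor at .006
for n,m,b in(("white",((H[...,1]<40)&(H[...,2]>215)).astype(np.uint8),(335,160,402,222)),("blue",cv2.inRange(H,np.array((100,120,40)),np.array((125,255,255))),(150,150,240,230))):
    k=rect(m,b);print(n,[np.round(onz(c,q,.077)[:2],3).tolist() for q in cv2.approxPolyDP(cv2.convexHull(k),3,True).reshape(-1,2)])
print("green",mat(c,(45,100,40),(85,255,255),(330,410)),"yellow",mat(c,(22,140,110),(36,255,255),(150,250)))
for nm,ct in(("white exp",(.4522,-.3237)),("blue exp",(.447,.286))): print(nm,[np.round(proj(c,(ct[0]+a*.06,ct[1]+b*.06,.077)),1).tolist() for a,b in((1,1),(1,-1),(-1,-1),(-1,1))])
for y in range(164,222,4): print(y,"".join("%4d"%v for v in H[y,336:400:2,2]))
E
```

```text
87.0833 [0.57033237 0.00221479 0.20728268]
grip ((200.54055786132812, 127.74325561523438), (6.247161388397217, 11.672327995300293), 80.53767395019531) [0.63882293 0.23593102 0.138     ]
white [[0.485, -0.332], [0.402, -0.336], [0.394, -0.268], [0.483, -0.266]]
blue [[0.494, 0.222], [0.388, 0.221], [0.392, 0.342], [0.499, 0.338]]
green ((0.450164258480072, -0.3251829743385315), (0.16226652264595032, 0.16241136193275452), 89.33236694335938) yellow ((0.44559910893440247, 0.2861189842224121), (0.16629064083099365, 0.16352282464504242), 0.6276839971542358)
white exp [[353.1, 173.4], [389.6, 174.1], [390.7, 210.4], [353.7, 209.6]]
blue exp [[168.7, 171.5], [204.9, 172.1], [203.4, 208.3], [166.8, 207.5]]
164  172 179 187 190 186 189 188 190 206 214 213 214 213 185  92  64  59  57  58  57  56  59  59  59  58  58  53  55  57  57  58  59
168   73  68  70  68  66  69  63  63  65  62  65  62  65  59  61  65  62  61  57  59  61  61  59  59  58  59  57  54  58  53  55  58
172   74  67  71 119 163 167 166 158 151 153 155 151 149 151 145 150 149 147 127 127 126 127 124 106 104  99  76  58  58  57  5
[... 901 characters left out ...]
124  98  96 125 164  83  59  56  51
204   76  72  74  92 120 119 110 102 116 210 243 243 243 244 243 243 243 242 243 242 220 167 160 128  98  98 122 158  86  61  60  57
208   76  69  72  92 119 120 111 104 114 208 241 243 242 242 242 240 239 234 235 234 208 172 170 137 115 118 135 171 100  58  57  53
212   75  72  72  91 118 126 118 114 118 117 118 119 117  98  80  74  76 125 146 152 154 155 158 160 178 198 186 106  62  55  55  52
216   72  75  74 143 215 222 221 186 127 120 118 115 114 109 109 109 133 193 205 208 212 221 222 224 225 223 195  91  57  54  53  52
220   72  76  72  70  72  71  68  67  63  64  65  63  60  61  61  62  60  65  67  63  65  61  69  68  71  67  61  53  54  58  50  56
```

```bash
python3 -c "
from workcell import bot
print(bot.job_done())"
```

```text
the job is handed in; nothing more can be done
None
```

I handed the job in at about 87 s: all five balls are in the blue tub on the yellow mat, the white tub is on the green mat, and the scoop is flat on its mat; two balls (red, orange) dropped on the first carry and were scooped up again, and the scoop was knocked off its spot late in the run and put back after the swap.

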